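Free the jammed sample vials and put them all away in the cooler

TASK

Put every sample vial away in the bench cooler: collect the loose ones from the bench in the white tub, and free those jammed in the neck of the tilted flask with brisk, light taps on its side, without shoving it far over, so that they drop into the tub below the mouth. Once all the vials lie in the tub, open the cooler's door, stand the tub upright in the rack on the inside of the door, and shut the door fully. Leave the wash bottle, beaker, amber jar and timer where they are.

Things in the scene. Friction and masses are not known exactly. Their poses are not given: they have to be found in the camera images.
- tub_mid (a point): white plastic sample tub, open at the top: outside 150 mm long (its x axis), 66 mm wide (its y axis), 80 mm high, walls and floor 4 mm, 160 g empty. The point is its centre, 40 mm above its underside. It can be gripped across its 66 mm width.
- vial_a_mid (a point): sample vial: glass cylinder with a white cap at one end, 18 mm diameter, 62 mm long, 35 g; the point is its centre, x is its long axis (cap end at -x). It rolls little. At the start it is jammed in the neck of the tilted flask.
- vial_b_mid (a point): sample vial: glass cylinder with a white cap at one end, 18 mm diameter, 62 mm long, 35 g; the point is its centre, x is its long axis (cap end at -x). It rolls little. At the start it is jammed in the neck of the tilted flask.
- vial_c_mid (a point): sample vial: glass cylinder with a white cap at one end, 18 mm diameter, 62 mm long, 35 g; the point is its centre, x is its long axis (cap end at -x). It rolls little. At the start it is jammed in the neck of the tilted flask (may be absent).
- vial_d_mid (a point): sample vial: glass cylinder with a white cap at one end, 18 mm diameter, 62 mm long, 35 g; the point is its centre, x is its long axis (cap end at -x). It rolls little. At the start it lies on the bench (may be absent).
- vial_e_mid (a point): sample vial: glass cylinder with a white cap at one end, 18 mm diameter, 62 mm long, 35 g; the point is its centre, x is its long axis (cap end at -x). It rolls little. At the start it lies on the bench (may be absent).
- vial_f_mid (a point): sample vial: glass cylinder with a white cap at one end, 18 mm diameter, 62 mm long, 35 g; the point is its centre, x is its long axis (cap end at -x). It rolls little. At the start it lies on the bench (may be absent).
- vial_g_mid (a point): sample vial: glass cylinder with a white cap at one end, 18 mm diameter, 62 mm long, 35 g; the point is its centre, x is its long axis (cap end at -x). It rolls little. At the start it lies on the bench (may be absent).
- flask_mouth (a point): centre of the open mouth of the clear narrow-necked flask that a clamp holds tilted, mouth lowest: 143 mm above the bench, lower lip at 119 mm. Neck 48 mm outside, 40 mm inside, 140 mm long. From the mouth its axis runs along this point's level +x and rises at 16 degrees; y is level, across the neck; z up. Freed vials drop just in front of the lip.
- flask_body (a point): point on the flask's axis in the middle of its wide body (96 mm diameter), 220 mm along the axis from the mouth; axes as for the mouth. Each brisk tap on the side of neck or body lets the jammed vials creep some 3 to 20 mm towards the mouth; slow pushes hardly move them.
- flask_sway (a joint): swing (rad) of clamp and flask about the stand's upright rod: 0 at rest, positive counter-clockwise from above. Springy (25 N m/rad; a tap rings for half a second or so): 5 N across the neck 30 mm from the mouth moves it about 1.5 mm. It gives most near the mouth or the far end of the body, least at the clamp (118 mm from the mouth).
- cooler_door (a joint): opening angle (rad) of the cooler's door: 0 shut, grows as it opens towards the robot, stop at 2.0; turns about an upright hinge on the left as seen from the robot; light friction, stays where it is left
- door_handle (a point): grip point on the door's handle: upright round steel bar, 12 mm thick, its axis 38 mm in front of the door's outer face, open from above; this point is 182 mm above the bench, 36 mm below the bar's top end; the door's top is at 222 mm, the cooler's at 245 mm. Axes: x from the outer face into the cooler, y along the door towards the hinge, z up.
- door_hinge (a point): point on the door's upright hinge axis, at the handle's height; axes as for the handle
- rack_floor (a point): the rack on the inside of the door (it swings with it): point on its floor, 112 mm above the bench, 66 mm from the door's inner face, half-way along its length. x points away from the inner face, y along the door to the hinge, z up. Inside it is 112 mm deep (x), 180 mm long (y), with a fence 22 mm high on its three outer sides, open above.
- stand: grey base plate (180 x 180 x 12 mm) of the retort stand, fixed; origin on the bench below the flask's axis, 155 mm behind the mouth; axes as for the mouth. The upright rod (12 mm, 430 mm tall) stands on the -y side, 92 mm from the neck's axis; the +y side of the flask is free for tapping.
- wash_bottle: white plastic wash bottle, 72 mm diameter, 215 mm tall; origin at the centre of its underside; not to be disturbed
- beaker: glass beaker, 68 mm diameter, 90 mm tall; origin at the centre of its underside; not to be disturbed
- amber_jar: amber jar with black cap, 56 mm diameter, 85 mm tall; origin at the centre of its underside; not to be disturbed
- timer: flat white bench timer, 70 x 70 x 20 mm; origin at the centre of its underside; not to be disturbed

How it is judged:
By the outcome, as a careful person would: the job done as asked, in the order asked, and still so for the second after the job is handed in, with the robot touching nothing.
Of vial_c, vial_d, vial_e, vial_f, vial_g only 3 to 5 are there at a start; the rules pass over those that are not, and their reading is None.
At some moment in a run one of tub, vial_d, vial_e, vial_f, vial_g may be knocked a few centimetres aside while the robot is not near it.
Once in a run the grip may slacken for a moment while it holds something.
It also fails if it takes over 208 s, if anything falls off the work surface, if the arm or the gripper's body presses on something with over 40 N, if the wrist force passes 120 N, or if a joint passes its speed limit or range.

ROBOT

A 6-joint arm with a two-finger parallel gripper is mounted at the origin on the work surface. World frame = base frame: x ahead of the robot, y to its left, z up, the work surface at z = 0. Lengths are in m, angles in rad, forces in N, time in s.
With the tool pointing down it reaches from about 0.35 to 0.975 m from the base axis. Payload 4.9 kg.
Tool frame: the origin (TCP) lies at the very end of the fingers, on their centre line; the grasp point (between the pads) lies 19 mm behind it (ctrl.pinch_z is the distance from the TCP to the grasp point, in m); z points along the fingers, y is the direction in which the jaws open and shut (so a half turn about z gives the same grasp; the last joint's range is limited). The gripper opens to 85 mm and grips with 20 to 120 N. Pads are 22 mm wide; open, the fingers measure 114 mm over their backs; the gripper's body (76 mm by 85 mm) begins 54 mm behind the grasp point. The pads swing forward as they close: fully open they stand 13 mm farther back than shut.
Start: joints at [-1.463, 0.053, 1.613, -0, 1.476, -0.119], TCP at [0.141, -0.609, 0.191] pointing down, gripper open.
Joint ranges: [-3.01, 3.01], [-1.01, 2.22], [0.06, 2.58], [-1.02, 4.17], [0.09, 2.62], [-3.14, 3.14]. Speed limits (rad/s): [2.57, 2.57, 3.14, 3.14, 3.14, 3.14].

INTERFACE

Orientations are given as a rotation vector (axis times angle).
In Python, from station import ctrl gives the robot as it stands.
- The arm moves only by the tool carry_out, never from a script. Its argument "series" is a list of rows, each a list of 7 numbers: the shift along the world's x, y, z each as a share of 0.025 m, from -1 to 1, then the turn, a rotation vector about the world's x, y, z each as a share of 0.1 rad, from -1 to 1, then the opening, from 0 (shut) to 1 (fully open). A call has 1 to 12 rows; each row shifts and turns the commanded pose from where the row before left it; what a row does not reach is not made up. A row lasts 1/10 s, in which the tool goes at most 50 mm and 8.59 degrees, less where a joint would pass 70% of its speed; a pose out of reach is approached as far as the arm can. A call with a number of a shift or a turn outside -1 to 1 is refused whole. A call with a gripper value outside its range is refused whole. The fingers move at their own pace and stop on an object; "grip_force" is the grip in N (left out, the last holds). Time passes only in rows, so rows that do not move let the fingers close. It gives the time, the measured TCP pose, the force and the opening at its end, in the units of the state.
- ctrl.get_obs(): the state, without advancing time (a new reading comes with each control period).
- ctrl.get_image(name): name is "scene" or "top" or "wrist"; returns a dict with "frame" (420x560x3 uint8, blue, green, red), "fx", "fy", "cx", "cy" (pixels), "R" (3x3) and "t" (3): a world point X has camera coordinates R X + t; the wrist camera has in their place "hand_eye" (4x4, takes a point from camera to tool coordinates, whose origin is the TCP and whose axes are the flange's). Camera axes: x right, y down, z forward; pixel columns grow to the right and rows downward; lengths in m; the calibration is good to about 2 mm. A picture is of the moment at which its call begins: read the wrist's pose just before it. There is no depth.
- ctrl.finish_job(): hands the job in, once; it reports no verdict.
Trained networks look in a picture, given as the dict that the camera call returned (one of the last four; its "shot" number tells which), for a name from the list of things; names that differ only in an ending like _2 or _b are one class to them, and where a whole thing is asked for, a point or a joint stands for the part that bears it (a point fixed in the world has none). Each returns a list of dicts, best first, with "p" (0 to 1); they miss things now and then, are a little off and sometimes report something else, mostly with a low value. They report only what shows in the picture. A call takes as long as a camera call.
- ctrl.trace(picture, name): "mask" (420x560 bool, what is visible of it) and "rect" ([left, top, width, height] as shares, 0 to 1, of the picture: columns of its width, rows of its height, round what is visible of it).
- ctrl.mark_of(picture, name): "position" ([column, row] as shares, 0 to 1, of the picture: columns of its width, rows of its height: a listed point, or the origin of a listed thing).
The state is a dict: "t": time; "q": joint angles; "dq": joint speeds; "effort": joint torques, N m; "tool_pos": TCP position; "tool_rot": TCP orientation; "contact_force": force on the tool from outside, world axes, zero at the start; "wrist_torque": the same for the moment, N m; "opening": finger opening in m.
Only numpy, scipy, OpenCV 4.12 (cv2) and the standard library are available. Lean on these libraries where they do the work, as an engineer would, in place of code of your own. Each camera call takes 0.05 s, during which the arm holds its last target.

## Working session

There is one attempt and no reset: what is moved stays moved. The work goes in short steps, Python scripts to look and compute and a tool call to move; the robot and the scene stay as the last step left them, time stands still between calls to the robot, and variables do not carry over. Pictures are saved under pics/ and viewed, and the job is handed in when it is done.

Besides the shell and the picture viewer there is one more tool, called after ">>>" by a JSON object that holds its "op" and its "data". carry_out: Moves the arm, as the interface text tells. Shift numbers are shares of 0.025 m and turn numbers shares of 0.1 rad, none past 1 either way. Its arguments: {"type":"object","properties":{"series":{"type":"array"},"grip_force":{"type":"number"}},"required":["series"]}

```bash
ls; mkdir -p pics; cat > h.py <<'E'
import numpy as np, cv2
from station import ctrl
from scipy.spatial.transform import Rotation as Rn
def snap(name,fn=None):
    o=ctrl.get_obs(); p=ctrl.get_image(name)
    if name=="wrist":
        T=np.eye(4);T[:3,:3]=Rn.from_rotvec(o["tool_rot"]).as_matrix();T[:3,3]=o["tool_pos"]
        H=np.linalg.inv(T@np.array(p["hand_eye"])); p["_R"]=H[:3,:3];p["_t"]=H[:3,3]
    else: p["_R"]=np.array(p["R"]);p["_t"]=np.array(p["t"]).ravel()
    if fn: cv2.imwrite("pics/"+fn,p["frame"])
    return p
def proj(p,X):
    c=p["_R"]@np.array(X)+p["_t"]; return np.array([p["fx"]*c[0]/c[2]+p["cx"],p["fy"]*c[1]/c[2]+p["cy"]])
def ray(p,uv):
    d=p["_R"].T@np.array([(uv[0]-p["cx"])/p["fx"],(uv[1]-p["cy"])/p["fy"],1.]); return -p["_R"].T@p["_t"], d/np.linalg.norm(d)
def onz(p,uv,z):
    c,d=ray(p,uv); return c+d*(z-c[2])/d[2]
def tri(rs):
    A=np.zeros((3,3));b=np.zeros(3)
    for c,d in rs:
        M=np.eye(3)-np.outer(d,d);A+=M;b+=M@c
    X=np.linalg.solve(A,b)
    return X,[np.linalg.norm((np.eye(3)-np.outer(d,d))@(X-c)) for c,d in rs]
def mk(p,n):
    r=[]
    for m in ctrl.mark_of(p,n): r.append((round(m["p"],2),np.array(m["position"])*[560,420]))
    return r
E
python3 - <<'E'
from h import *
o=ctrl.get_obs();print({k:np.round(v,3) for k,v in o.items()},ctrl.pinch_z)
for c in("scene","top"):
    p=snap(c,c+"0.png")
    print(c,-p["_R"].T@p["_t"],p["fx"])
    for n in["tub_mid","vial_a_mid","flask_mouth","flask_body","door_handle","door_hinge","rack_floor","stand","wash_bottle","beaker","amber_jar","timer"]:
        print(n,[(a,np.round(b)) for a,b in mk(p,n)])
E
```

```text
pics
{'t': np.float64(0.0), 'q': array([-1.463,  0.053,  1.614,  0.   ,  1.476, -0.119]), 'dq': array([-0.001,  0.   , -0.001, -0.001, -0.002,  0.   ]), 'effort': array([ 2.0000e-03, -3.9368e+01, -3.7017e+01,  0.0000e+00,  7.0000e-03,
       -0.0000e+00]), 'tool_pos': array([ 0.14 , -0.608,  0.19 ]), 'tool_rot': array([-3.119, -0.355, -0.   ]), 'contact_force': array([0.036, 0.596, 0.082]), 'wrist_torque': array([-0.069, -0.021,  0.065]), 'opening': np.float64(0.085)} 0.0187
scene [ 0.91114958 -0.66145389  1.03335849] 418.26849428351943
tub_mid [(0.72, array([237., 229.]))]
vial_a_mid []
flask_mouth [(0.86, array([218., 262.])), (0.7, array([289., 128.]))]
flask_body [(0.83, array([263., 315.]))]
door_handle [(0.65, array([324., 193.]))]
door_hinge [(0.63, array([340., 132.]))]
rack_floor [(0.81, array([366., 178.]))]
stand [(0.98, array([253., 333.]))]
wash_bottle [(0.61, array([150., 361.]))]
beaker [(0.6, array([365., 179.]))]
amber_jar [(0.89, array([288., 128.]))]
timer [(0.91, array([149., 312.])), (0.41, array([365., 179.]))]
top [ 0.34213109 -0.00292915  1.46961467] 488.88686352390226
tub_mid [(0.75, array([307., 251.])), (0.61, array([407., 150.]))]
vial_a_mid [(0.31, array([229., 258.]))]
flask_mouth [(0.89, array([369., 228.]))]
flask_body [(0.73, array([404., 152.]))]
door_handle [(0.91, array([257., 171.]))]
door_hinge [(0.83, array([165., 191.])), (0.42, array([278., 209.]))]
rack_floor [(0.6, array([198., 157.])), (0.17, array([260., 248.]))]
stand [(0.72, array([386., 189.])), (0.42, array([448., 251.]))]
wash_bottle [(0.65, array([446., 253.]))]
beaker [(0.82, array([295., 154.])), (0.46, array([258., 170.]))]
amber_jar [(0.67, array([127., 285.])), (0.52, array([448., 252.])), (0.5, array([164., 190.]))]
timer [(0.71, array([411., 278.]))]
```

View pics/scene0.png

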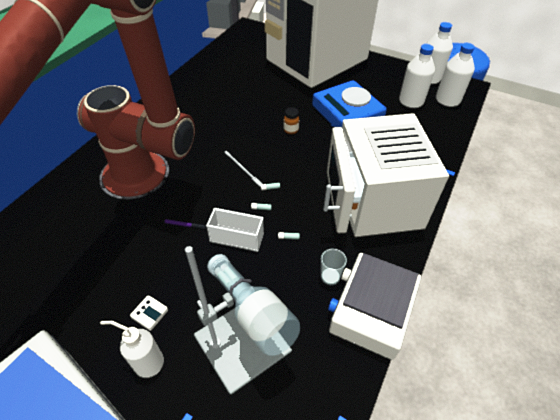

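View pics/top0.png

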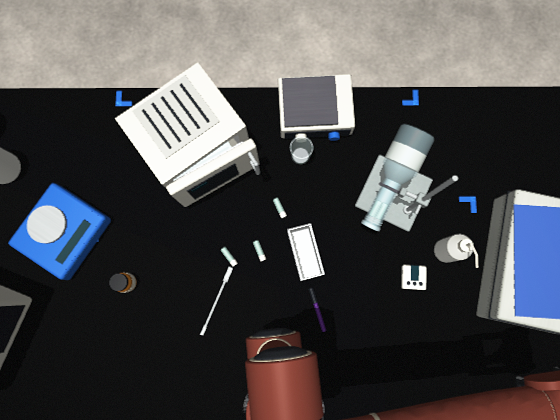

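```bash
cat >> h.py <<'E'
def rects(p,n,z):
    out=[]
    for m in ctrl.trace(p,n):
        k=m["mask"].astype(np.uint8)
        if k.sum()<10: continue
        cs,_=cv2.findContours(k,cv2.RETR_EXTERNAL,cv2.CHAIN_APPROX_NONE)
        c=max(cs,key=cv2.contourArea).reshape(-1,2)
        W=np.array([onz(p,u,z)[:2] for u in c],np.float32)*1000
        (cx,cy),(w,h),a=cv2.minAreaRect(W)
        if w<h: w,h,a=h,w,a+90
        out.append((round(m["p"],2),np.round(c.mean(0)),np.round([cx,cy]),np.round([w,h]),round((a+90)%180-90,1)))
    return out
E
python3 - <<'E'
from h import *
P={c:snap(c) for c in("scene","top")}
for n,z in[("vial_a_mid",.009),("tub_mid",.08),("timer",.02)]:
    for c in P:
        for r in rects(P[c],n,z): print(n,c,r)
pairs={"tub_mid":((237,229),(307,251)),"mouth":((218,262),(369,228)),"body":((263,315),(404,152)),"handle":((324,193),(257,171)),"hinge":((340,132),(165,191)),"rack":((366,178),(198,157))}
for n,(a,b) in pairs.items():
    X,r=tri([ray(P["scene"],a),ray(P["top"],b)]);print(n,X.round(3),np.round(r,4), "top at z:", )
t=P["top"]
print("mouth",onz(t,(369,228),.143),"handle",onz(t,(257,171),.182),"hinge",onz(t,(165,191),.182))
for n,u,z in[("beaker",(300,150),.05),("jar",(122,283),.04),("wash",(446,253),0),("timer",(412,278),.0),("stand",(386,189),0)]:print(n,onz(t,u,z).round(3))
s=P["scene"]
print("scene mouth",onz(s,(218,262),.143),"handle",onz(s,(324,193),.182),"hinge",onz(s,(340,132),.182))
for c in P:
    f=P[c]["frame"]
    r=f[100:300,190:420] if c=="top" else f[100:300,180:380]
    cv2.imwrite(f"pics/z{c}.png",cv2.resize(r,None,fx=3,fy=3,interpolation=cv2.INTER_CUBIC)[:600,:800])
E
```

```text
vial_a_mid scene (0.43, array([341., 181.]), array([644., 329.]), array([496., 120.]), -69.7)
vial_a_mid scene (0.19, array([332., 266.]), array([754., -26.]), array([118.,  69.]), -67.8)
tub_mid scene (0.6, array([236., 229.]), array([470., -86.]), array([167., 125.]), 14.9)
tub_mid top (0.75, array([305., 252.]), array([453., -63.]), array([151.,  71.]), 14.2)
timer scene (0.76, array([149., 312.]), array([ 388., -387.]), array([75., 72.]), -3.8)
timer scene (0.45, array([291., 121.]), array([357., 492.]), array([157.,  54.]), -63.7)
timer top (0.8, array([413., 277.]), array([ 383., -385.]), array([73., 70.]), 87.7)
timer top (0.73, array([217., 171.]), array([705., 213.]), array([301., 132.]), -65.9)
tub_mid [ 0.459 -0.069  0.049] [0.0032 0.0032] top at z:
mouth [ 0.514 -0.235  0.142] [0.0029 0.0029] top at z:
body [ 0.705 -0.327  0.207] [0.0039 0.0039] top at z:
handle [0.665 0.069 0.18 ] [0.002 0.002] top at z:
hinge [0.609 0.315 0.19 ] [0.0022 0.0022] top at z:
rack [0.729 0.246 0.107] [0.0062 0.0062] top at z:
mouth [ 0.51192974 -0.23682322  0.143     ] handle [0.66299556 0.06815954 0.182     ] hinge [0.60841038 0.31522988 0.182     ]
beaker [ 0.76  -0.053  0.05 ]
jar [0.366 0.465 0.04 ]
wash [ 0.454 -0.491  0.   ]
timer [ 0.38  -0.385  0.   ]
stand [ 0.651 -0.318  0.   ]
scene mouth [ 0.516868   -0.23379045  0.143     ] handle [0.66726595 0.06902533 0.182     ] hinge [0.6074096  0.32572546 0.182     ]
```

```bash
python3 -c "
import cv2,numpy as np
a=cv2.imread('pics/ztop.png');print(a.shape)"
```

```text
(600, 690, 3)
```

View pics/ztop.png

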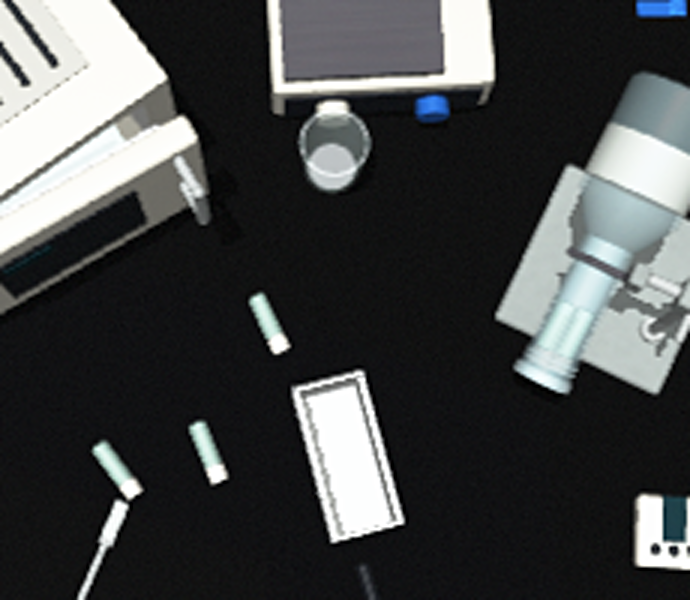

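View pics/zscene.png

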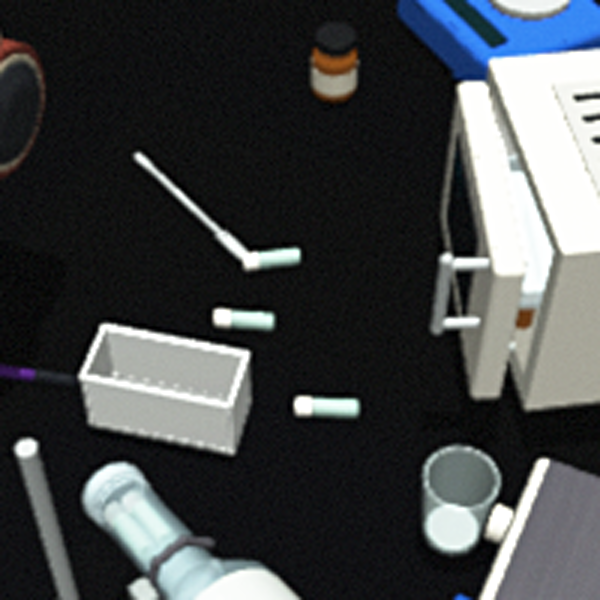

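```bash
cat > seg.py <<'E'
from h import *
def vials(p,rois,z=.009,thr=90):
    g=p["frame"].max(2); out=[]
    for (x0,y0,x1,y1) in rois:
        k=(g[y0:y1,x0:x1]>thr).astype(np.uint8)
        ys,xs=np.nonzero(k)
        W=np.array([onz(p,(x+x0,y+y0),z)[:2] for x,y in zip(xs,ys)])
        W=(W*1000).astype(np.float32)
        (cx,cy),(w,h),a=cv2.minAreaRect(W)
        if w<h: w,h,a=h,w,a+90
        out.append(np.round([cx,cy,w,h,(a+90)%180-90],1))
    return out
E
python3 - <<'E'
from seg import *
t=snap("top"); s=snap("scene")
for r in vials(t,[(268,192,292,220),(250,238,270,262),(216,244,238,265)]): print("top",r)
for r in vials(s,[(272,225,302,243),(248,200,274,211),(263,180,282,189)],.012): print("sc",r)
E
```

```text
top [592.7   9.7  63.2  19.   26.2]
top [462.7  70.5  63.8  18.3  22.7]
top [445.1 161.1  64.4  18.   38.1]
sc [593.5   9.4  63.5  22.3  28.2]
sc [463.5  69.6  65.5  23.2  22.5]
sc [449.7 162.6  55.7  23.9  36.8]
```

>>> {"op": "carry_out", "data": {"series": [[0.43, 0.93, 0, 0, 0, 0, 0.7], [0.43, 0.93, 0, 0, 0, 0, 0.7], [0.43, 0.93, 0, 0, 0, 0, 0.7], [0.43, 0.93, 0, 0, 0, 0, 0.7], [0.43, 0.93, 0, 0, 0, 0, 0.7], [0.43, 0.93, 0, 0, 0, 0, 0.7], [0.43, 0.93, 0, 0, 0, 0, 0.7], [0.43, 0.93, 0, 0, 0, 0, 0.7], [0.43, 0.93, 0, 0, 0, 0, 0.7], [0.43, 0.93, 0, 0, 0, 0, 0.7], [0.43, 0.93, 0, 0, 0, 0, 0.7], [0.43, 0.93, 0, 0, 0, 0, 0.7]], "grip_force": 40}}

```text
t: 3.0
tool_pos: [0.2699, -0.329, 0.1914]
tool_rot: [3.121, 0.355, 0.0]
contact_force: [0.5, 0.6, -0.0]
opening: 0.0601
```

>>> {"op": "carry_out", "data": {"series": [[0.43, 0.93, 0, 0, 0, 0, 0.7], [0.43, 0.93, 0, 0, 0, 0, 0.7], [0.43, 0.93, 0, 0, 0, 0, 0.7], [0.43, 0.93, 0, 0, 0, 0, 0.7], [0.43, 0.93, 0, 0, 0, 0, 0.7], [0.43, 0.93, 0, 0, 0, 0, 0.7], [0.43, 0.93, 0, 0, 0, 0, 0.7], [0.43, 0.93, 0, 0, 0, 0, 0.7], [0.43, 0.93, 0, 0, 0, 0, 0.7], [0.43, 0.93, 0, 0, 0, 0, 0.7], [0.43, 0.93, 0, 0, 0, 0.85, 0.7], [0.43, 0.93, 0, 0, 0, 0.85, 0.7]]}}

```text
t: 4.2
tool_pos: [0.3989, -0.0499, 0.1915]
tool_rot: [3.078, 0.625, 0.001]
contact_force: [0.4, 0.4, -0.2]
opening: 0.06
```

>>> {"op": "carry_out", "data": {"series": [[0.42, 0.8, 0, 0, 0, 0, 0.7], [0.42, 0.8, 0, 0, 0, 0, 0.7], [0.42, 0.8, 0, 0, 0, 0, 0.7], [0.42, 0.8, 0, 0, 0, 0, 0.7], [0.42, 0.8, 0, 0, 0, 0, 0.7], [0, 0, 0, 0, 0, 0, 0.7], [0, 0, 0, 0, 0, 0, 0.7]]}}

```text
t: 4.9
tool_pos: [0.4509, 0.049, 0.1913]
tool_rot: [3.079, 0.621, -0.001]
contact_force: [-1.3, 0.2, 0.7]
opening: 0.0596
```

```bash
python3 - <<'E'
from seg import *
w=snap("wrist","w1.png"); t=snap("top","t1.png"); s=snap("scene","s1.png")
print(proj(w,[.463,.07,.009]),proj(w,[.446,.161,.009]))
a=np.hstack([cv2.resize(t["frame"],(400,300)),cv2.resize(w["frame"],(400,300))])
b=np.hstack([cv2.resize(s["frame"],(400,300)),np.zeros((300,400,3),np.uint8)])
cv2.imwrite("pics/m1.png",np.vstack([a,b]))
print(rects(w,"vial_a_mid",.009))
E
```

```text
[264.4572361  157.97893683] [176.31129637 138.93636883]
[]
```

View pics/m1.png

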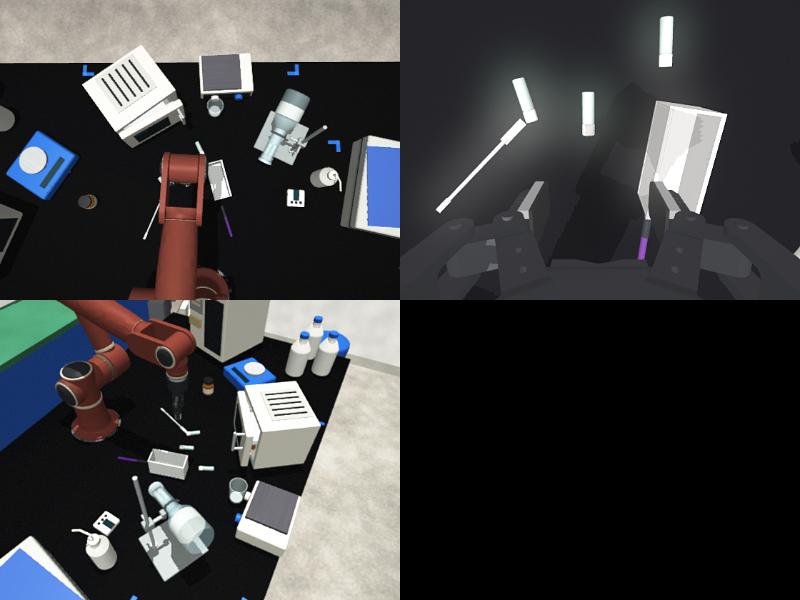

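>>> {"op": "carry_out", "data": {"series": [[0.48, 0.86, -0.5, 0, 0, 0, 0.7], [0, 0, -1, 0, 0, 0, 0.6], [0, 0, -1, 0, 0, 0, 0.6], [0, 0, -1, 0, 0, 0, 0.6], [0, 0, -1, 0, 0, 0, 0.6], [0, 0, -1, 0, 0, 0, 0.6], [0, 0, -1, 0, 0, 0, 0.6], [0, 0, -1, 0, 0, 0, 0.6]]}}

```text
t: 5.9
tool_pos: [0.4631, 0.0699, 0.0031]
tool_rot: [3.08, 0.617, 0.001]
contact_force: [-0.4, 0.1, 0.2]
opening: 0.051
```

>>> {"op": "carry_out", "data": {"series": [[0, 0, 0, 0, 0, 0, 0], [0, 0, 0, 0, 0, 0, 0], [0, 0, 0, 0, 0, 0, 0], [0, 0, 0, 0, 0, 0, 0], [0, 0, 0, 0, 0, 0, 0], [0, 0, 0, 0, 0, 0, 0]]}}

```text
t: 6.5
tool_pos: [0.4636, 0.0705, 0.0046]
tool_rot: [3.08, 0.619, 0.002]
contact_force: [0.2, -0.2, -0.0]
opening: -0.0001
```

```bash
python3 - <<'E'
from seg import *
w=snap("wrist","w2.png"); s=snap("scene")
c=s["frame"][150:270,200:330]
cv2.imwrite("pics/m2.png",np.hstack([w["frame"],cv2.resize(c,(240,220))[:,:] if 0 else np.vstack([cv2.resize(c,(240,220)),np.zeros((200,240,3),np.uint8)])]))
E
```

```text
(no output)
```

View pics/m2.png

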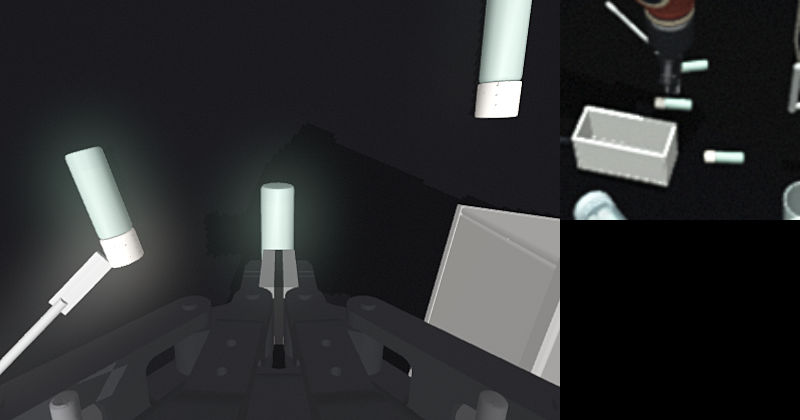

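```bash
python3 - <<'E'
from seg import *
w=snap("wrist"); o=ctrl.get_obs()
print(o["tool_pos"],onz(w,(277,187),.009),onz(w,(262,240),.009),onz(w,(294,240),.009),proj(w,o["tool_pos"]))
u=np.array([np.cos(.396),np.sin(.396),0])
print(proj(w,np.array([.463,.07,.009])+.031*u))
s=snap("scene")
cv2.imwrite("pics/m3.png",cv2.resize(s["frame"][170:230,220:300],(800,600),interpolation=cv2.INTER_CUBIC))
E
```

```text
[0.46315872 0.07055237 0.00401465] [0.48887282 0.08219506 0.009     ] [0.45855888 0.07838308 0.009     ] [0.46528798 0.06231726 0.009     ] [278.52942629 234.78760897]
[279.44184522 182.43218912]
```

View pics/m3.png

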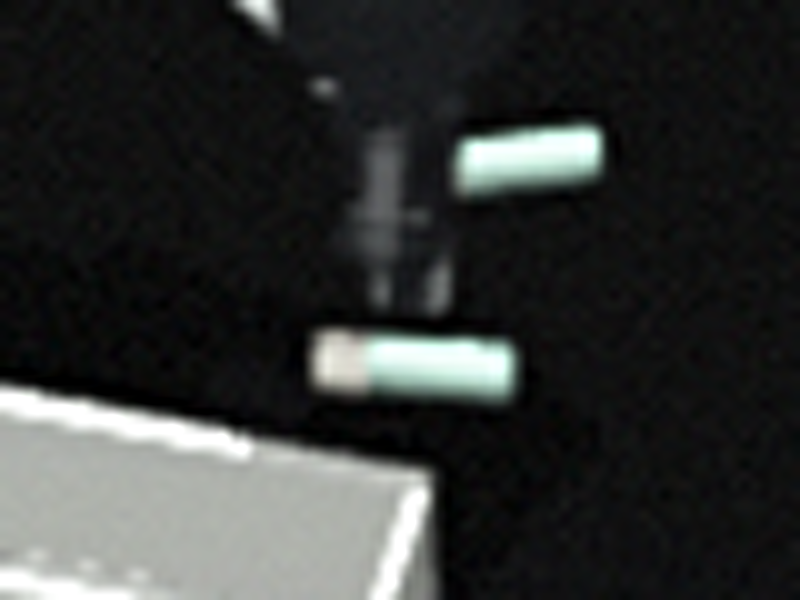

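```bash
python3 - <<'E'
from seg import *
w=snap("wrist"); o=ctrl.get_obs()
R=Rn.from_rotvec(o["tool_rot"]).as_matrix()
for d in(0,.01,.019,.025,.03,.04): print(d,[proj(w,o["tool_pos"]-d*R[:,2]+s*R[:,0]).round() for s in(-.011,0,.011)])
s=snap("scene")
for z in (0,.01,.02,.03): print(proj(s,o["tool_pos"]+[0,0,z]))
print(o["contact_force"],o["opening"])
cv2.imwrite("pics/m4.png",cv2.resize(w["frame"][150:350,200:360],(640,600*4//3)[:2],interpolation=cv2.INTER_CUBIC)[:600])
E
```

```text
0 [array([279., 253.]), array([279., 235.]), array([279., 216.])]
0.01 [array([279., 260.]), array([279., 241.]), array([279., 221.])]
0.019 [array([279., 268.]), array([279., 247.]), array([279., 227.])]
0.025 [array([279., 273.]), array([279., 252.]), array([279., 231.])]
0.03 [array([279., 277.]), array([279., 256.]), array([279., 234.])]
0.04 [array([279., 287.]), array([279., 265.]), array([279., 242.])]
[260.91264899 207.23716865]
[260.82379415 205.22790675]
[260.73390857 203.19533686]
[260.6429742  201.13905102]
[-0.10859988  0.47451152 -0.18849728] -0.0001241584159626265
```

View pics/m4.png

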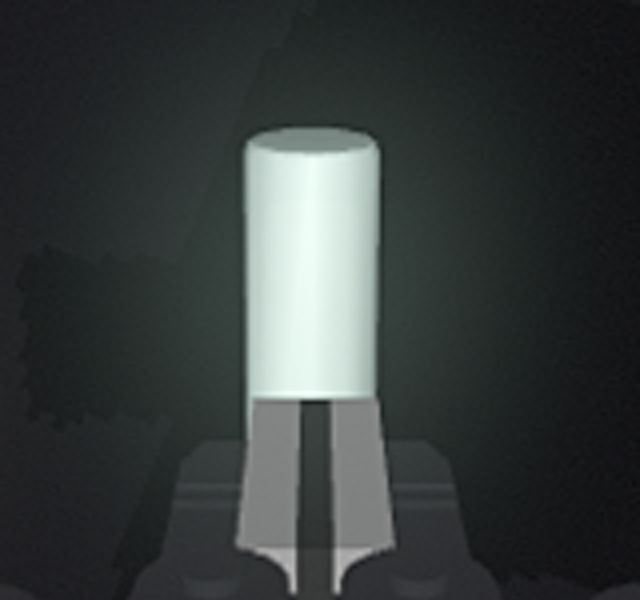

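```bash
python3 - <<'E'
from seg import *
w=snap("wrist"); H=np.array(w["hand_eye"]);print(H.round(3),w["fx"])
def inv(d,x,y):
    X=np.linalg.inv(H)@[x,y,-d,1];return (w["fx"]*X[:2]/X[2]+[w["cx"],w["cy"]]).round(),X[2].round(3)
for d in(0,.013,.019,.03,.045): print(d,inv(d,.011,.03),inv(d,.011,-.03),inv(d,-.011,.03))
E
```

```text
[[-0.    -0.964 -0.265  0.066]
 [ 1.    -0.    -0.    -0.   ]
 [ 0.    -0.265  0.964 -0.184]
 [ 0.     0.     0.     1.   ]] 350.3716006993611
0 (array([333., 216.]), np.float64(0.192)) (array([224., 216.]), np.float64(0.192)) (array([332., 253.]), np.float64(0.198))
0.013 (array([337., 223.]), np.float64(0.18)) (array([220., 223.]), np.float64(0.18)) (array([335., 263.]), np.float64(0.185))
0.019 (array([339., 227.]), np.float64(0.174)) (array([218., 227.]), np.float64(0.174)) (array([337., 267.]), np.float64(0.18))
0.03 (array([343., 234.]), np.float64(0.163)) (array([214., 234.]), np.float64(0.163)) (array([341., 277.]), np.float64(0.169))
0.045 (array([349., 246.]), np.float64(0.149)) (array([208., 246.]), np.float64(0.149)) (array([347., 293.]), np.float64(0.155))
```

View pics/w1.png

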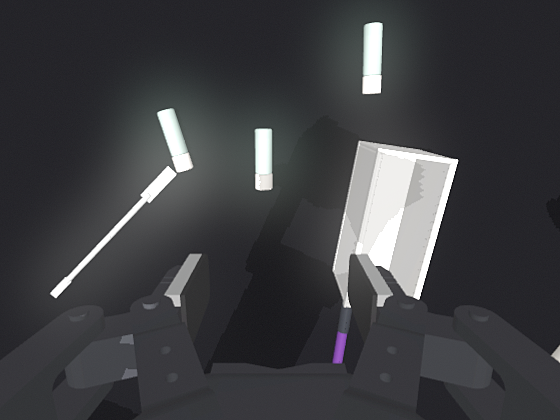

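>>> {"op": "carry_out", "data": {"series": [[0, 0, 0, 0, 0, 0, 0.5], [0, 0, 0, 0, 0, 0, 0.5], [0, 0, 0, 0, 0, 0, 0.5], [0, 0, -0.4, 0, 0, 0, 0.5], [0, 0, 0, 0, 0, 0, 0.5]]}}

```text
t: 7.35
tool_pos: [0.4617, 0.0705, -0.0078]
tool_rot: [-3.079, -0.619, 0.004]
contact_force: [-0.3, -0.1, 0.2]
opening: 0.043
```

```bash
python3 - <<'E'
from seg import *
w=snap("wrist","w3.png"); s=snap("scene")
c=cv2.resize(s["frame"][165:225,230:290],(420,420),interpolation=cv2.INTER_CUBIC)[:,:240]
cv2.imwrite("pics/m5.png",np.hstack([w["frame"],c]))
print(ctrl.get_obs()["effort"])
E
```

```text
[-4.31075932e-04 -2.65037102e+01 -3.13173795e+01 -2.26486063e-04
  8.28978868e-03 -4.43081603e-06]
```

View pics/m5.png

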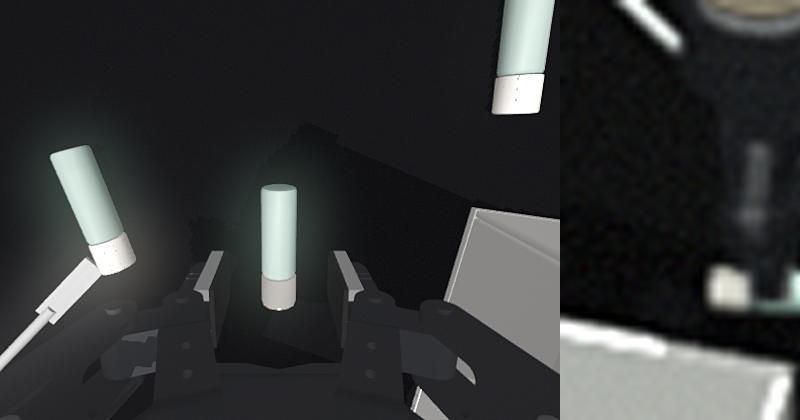

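>>> {"op": "carry_out", "data": {"series": [[0.02, 0, -0.2, 0, 0, 0, 0.5], [0, 0, -0.2, 0, 0, 0, 0.5]]}}

```text
t: 7.65
tool_pos: [0.4639, 0.0705, -0.0163]
tool_rot: [3.08, 0.619, 0.001]
contact_force: [-0.1, -0.7, -0.4]
opening: 0.0426
```

>>> {"op": "carry_out", "data": {"series": [[0, 0, -0.1, 0, 0, 0, 0.5], [0, 0, -0.1, 0, 0, 0, 0.5]]}}

```text
t: 7.85
tool_pos: [0.4633, 0.0705, -0.0216]
tool_rot: [-3.08, -0.619, 0.001]
contact_force: [1.2, -0.2, -0.3]
opening: 0.0421
```

```bash
python3 - <<'E'
from seg import *
o=ctrl.get_obs();print(o["tool_pos"],o["contact_force"],o["effort"])
s=snap("scene")
cv2.imwrite("pics/m6.png",cv2.resize(s["frame"][165:225,220:300],(800,600),interpolation=cv2.INTER_CUBIC))
R=Rn.from_rotvec(o["tool_rot"]).as_matrix()
for z in(0,.02,.04,.06):
  print(z,[proj(s,o["tool_pos"]*[1,1,0]+[0,0,z]+y*R[:,1]).round(1) for y in(-.025,.025)])
E
```

```text
[ 0.46333317  0.07052551 -0.02162596] [ 1.20903359 -0.21373836 -0.30389036] [-5.21288894e-04 -2.73909473e+01 -3.07833874e+01 -4.17211106e-05
  4.72592725e-02  9.56008563e-06]
0 [array([261.9, 202.1]), array([260.1, 214.1])]
0.02 [array([261.8, 198.1]), array([259.9, 210.1])]
0.04 [array([261.6, 194. ]), array([259.7, 206. ])]
0.06 [array([261.4, 189.7]), array([259.5, 201.8])]
```

View pics/m6.png

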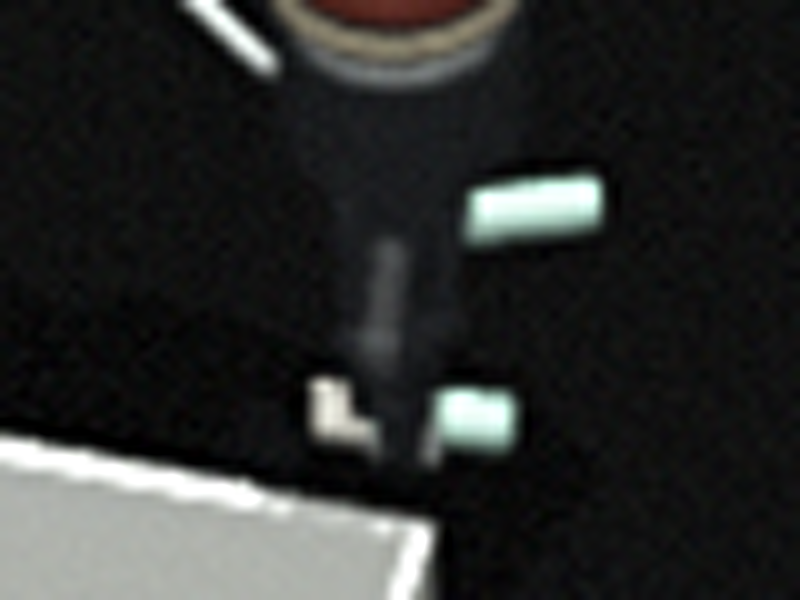

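>>> {"op": "carry_out", "data": {"series": [[0, 0, -0.15, 0, 0, 0, 0.5], [0, 0, -0.13, 0, 0, 0, 0.4], [0, 0, 0, 0, 0, 0, 0.4]]}}

```text
t: 8.2
tool_pos: [0.463, 0.0705, -0.0288]
tool_rot: [-3.08, -0.619, 0.002]
contact_force: [-0.6, 0.3, -1.2]
opening: 0.0343
```

>>> {"op": "carry_out", "data": {"series": [[0, 0, 0, 0, 0, 0, 0], [0, 0, 0, 0, 0, 0, 0], [0, 0, 0, 0, 0, 0, 0], [0, 0, 0, 0, 0, 0, 0]]}}

```text
t: 8.6
tool_pos: [0.4638, 0.0705, -0.0279]
tool_rot: [3.08, 0.619, 0.001]
contact_force: [0.4, 0.3, 0.7]
opening: 0.0135
```

>>> {"op": "carry_out", "data": {"series": [[0, 0, 0, 0, 0, 0, 0], [0, 0, 0.5, 0, 0, 0, 0], [0, 0, 1, 0, 0, 0, 0], [0, 0, 1, 0, 0, 0, 0], [0, 0, 1, 0, 0, 0, 0], [0, 0, 1, 0, 0, 0, 0], [0, -0.5, 0, 0, 0, -0.7, 0], [0, -0.5, 0, 0, 0, -0.75, 0]]}}

```text
t: 9.4
tool_pos: [0.4645, 0.0454, 0.0865]
tool_rot: [3.116, 0.391, 0.005]
contact_force: [-1.7, 0.1, -1.4]
opening: 0.0133
```

```bash
python3 - <<'E'
from seg import *
o=ctrl.get_obs();print(o["tool_pos"],o["tool_rot"],o["contact_force"],o["opening"])
w=snap("wrist","w4.png"); s=snap("scene")
c=cv2.resize(s["frame"][145:245,200:300],(420,420),interpolation=cv2.INTER_CUBIC)[:,:240]
cv2.imwrite("pics/m7.png",np.hstack([w["frame"],c]))
for n in ("scene","top"):
    p=snap(n)
    print(n,rects(p,"tub_mid",.08))
E
```

```text
[0.4644845  0.0453732  0.08651422] [3.1164767  0.39124772 0.00506458] [-1.66230623  0.14523806 -1.36604366] 0.013338055938313928
scene [(0.8, array([236., 229.]), array([470., -85.]), array([166., 119.]), 14.8), (0.17, array([289., 235.]), array([616., -35.]), array([57., 19.]), 23.4)]
top [(0.81, array([305., 253.]), array([451., -62.]), array([152.,  73.]), 15.7), (0.43, array([454., 248.]), array([ 462., -485.]), array([112.,  73.]), -71.9)]
```

View pics/m7.png

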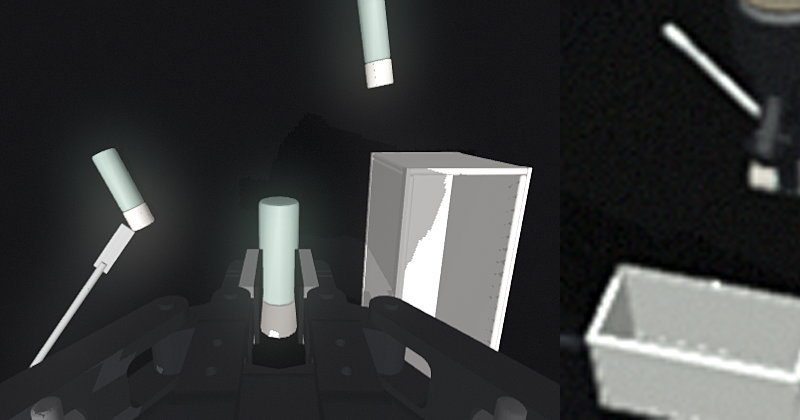

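>>> {"op": "carry_out", "data": {"series": [[0.2, -1, 0, 0, 0, 0, 0], [0.2, -1, 0, 0, 0, 0, 0], [0.2, -1, 0, 0, 0, 0, 0], [0.2, -1, 0, 0, 0, 0, 0], [0, 0, -0.7, 0, 0, 0, 0], [0, 0, -0.7, 0, 0, 0, 0], [0, 0, 0, 0, 0, 0, 0], [0, 0, 0, 0, 0, 0, 0.28], [0, 0, 0, 0, 0, 0, 0.28], [0, 0, 0.5, 0, 0, 0, 0.28], [0, 0, 1, 0, 0, 0, 0.28], [0, 0, 1, 0, 0, 0, 0.28]]}}

```text
t: 10.9
tool_pos: [0.4838, -0.0544, 0.114]
tool_rot: [3.116, 0.395, 0.001]
contact_force: [0.5, -0.1, 0.2]
opening: 0.0236
```

```bash
python3 - <<'E'
from seg import *
o=ctrl.get_obs();print(o["tool_pos"],o["tool_rot"],o["contact_force"],o["opening"])
w=snap("wrist","w5.png"); s=snap("scene"); t=snap("top","t5.png")
c=cv2.resize(s["frame"][165:265,180:320],(240,171),interpolation=cv2.INTER_CUBIC)
c2=cv2.resize(t["frame"][180:300,190:350],(240,180))
cv2.imwrite("pics/m8.png",np.hstack([w["frame"],np.vstack([c,c2,np.zeros((420-351,240,3),np.uint8)])]))
E
```

```text
[ 0.48378519 -0.05438881  0.11395925] [3.11623654e+00 3.95059797e-01 1.46442668e-03] [ 0.52233292 -0.08089043  0.17183378] 0.02359492270396572
```

View pics/m8.png

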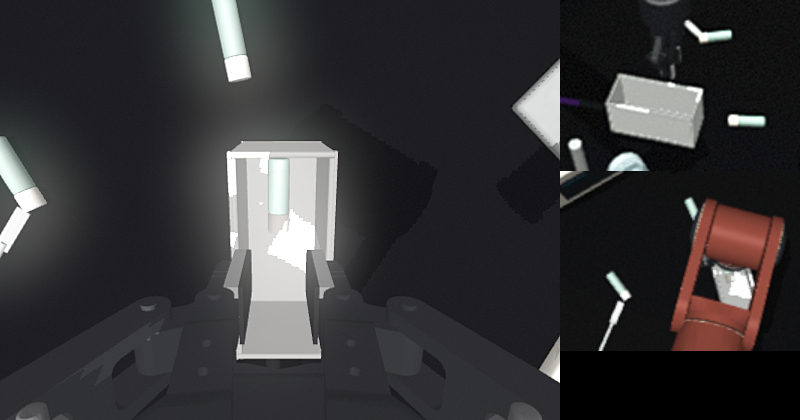

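>>> {"op": "carry_out", "data": {"series": [[-0.165, 0.96, 0, 0, 0, 0.82, 0.4], [-0.165, 0.96, 0, 0, 0, 0.82, 0.4], [-0.165, 0.96, 0, 0, 0, 0.82, 0.4], [-0.165, 0.96, 0, 0, 0, 0.82, 0.4], [-0.165, 0.96, 0, 0, 0, 0.84, 0.4], [-0.165, 0.96, 0, 0, 0, 0, 0.4], [-0.165, 0.96, 0, 0, 0, 0, 0.4], [-0.165, 0.96, 0, 0, 0, 0, 0.4], [-0.165, 0.96, 0, 0, 0, 0, 0.4], [0, 0, -1, 0, 0, 0, 0.4], [0, 0, 0, 0, 0, 0, 0.4]]}}

```text
t: 12.15
tool_pos: [0.4432, 0.1616, 0.0832]
tool_rot: [-2.968, -1.026, 0.011]
contact_force: [0.4, -0.7, 0.4]
opening: 0.0344
```

```bash
python3 - <<'E'
from seg import *
o=ctrl.get_obs();print(o["tool_pos"],o["tool_rot"],o["contact_force"],o["opening"])
w=snap("wrist","w6.png")
print(proj(w,[.447,.1615,.009]))
a=np.deg2rad(38);u=np.array([np.cos(a),np.sin(a),0])*.031
print(proj(w,[.447,.1615,.009]+u),proj(w,[.447,.1615,.009]-u))
E
```

```text
[0.44317964 0.1615636  0.08318546] [-2.96844248 -1.02568663  0.01127472] [ 0.4077106  -0.65452353  0.42760979] 0.034371055414876804
[282.37406975 197.36329632]
[282.58708104 156.37940912] [282.17412454 235.83323805]
```

View pics/w6.png

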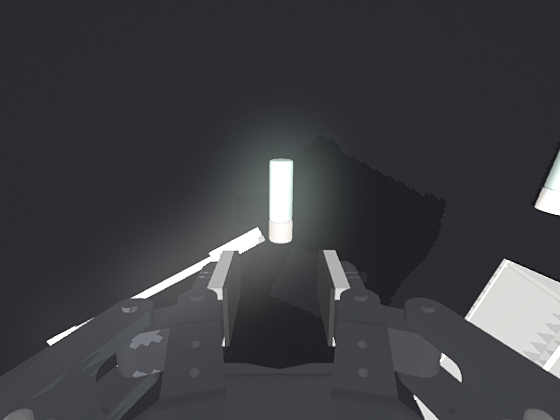

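>>> {"op": "carry_out", "data": {"series": [[0.08, 0, -0.9, 0, 0, 0, 0.4], [0, 0, -0.9, 0, 0, 0, 0.4], [0, 0, -0.9, 0, 0, 0, 0.4], [0, 0, -0.9, 0, 0, 0, 0.4], [0, 0, -0.9, 0, 0, 0, 0.4], [0, 0, 0, 0, 0, 0, 0], [0, 0, 0, 0, 0, 0, 0], [0, 0, 0, 0, 0, 0, 0], [0, 0, 0, 0, 0, 0, 0], [0, 0, 0, 0, 0, 0, 0]]}}

```text
t: 13.2
tool_pos: [0.4494, 0.1617, -0.0245]
tool_rot: [2.97, 1.023, 0.003]
contact_force: [0.2, -1.5, -1.5]
opening: 0.0126
```

>>> {"op": "carry_out", "data": {"series": [[0, 0, 0.5, 0, 0, 0, 0], [0, 0, 1, 0, 0, 0, 0], [0, 0, 1, 0, 0, 0, 0], [0, 0, 1, 0, 0, 0, 0], [0, 0, 1, 0, 0, 0, 0], [0, 0, 0, 0, 0, 0, 0]]}}

```text
t: 13.8
tool_pos: [0.4518, 0.1623, 0.0923]
tool_rot: [2.969, 1.023, 0.015]
contact_force: [0.6, 0.8, -0.4]
opening: 0.0126
```

>>> {"op": "carry_out", "data": {"series": [[-0.125, -0.93, 0, 0, 0, -0.82, 0], [-0.125, -0.93, 0, 0, 0, -0.82, 0], [-0.125, -0.93, 0, 0, 0, -0.82, 0], [-0.125, -0.93, 0, 0, 0, -0.82, 0], [-0.125, -0.93, 0, 0, 0, -0.82, 0], [-0.125, -0.93, 0, 0, 0, 0, 0], [-0.125, -0.93, 0, 0, 0, 0, 0], [-0.125, -0.93, 0, 0, 0, 0, 0], [-0.125, -0.93, 0, 0, 0, 0, 0], [-0.125, -0.93, 0, 0, 0, 0, 0], [0, 0, 0, 0, 0, 0, 0]]}}

```text
t: 14.9
tool_pos: [0.4165, -0.0726, 0.0863]
tool_rot: [3.117, 0.392, -0.001]
contact_force: [-0.3, 0.8, 0.0]
opening: 0.0127
```

```bash
python3 - <<'E'
from seg import *
for i in range(2):
  o=ctrl.get_obs();print(o["tool_pos"],o["tool_rot"],o["contact_force"],o["opening"])
  w=snap("wrist","w7.png")
E
```

```text
[ 0.41649361 -0.07261541  0.08634826] [ 3.11673543e+00  3.92442514e-01 -1.26818488e-03] [-0.26529992  0.84820145  0.02061725] 0.012676590076402301
[ 0.416627   -0.07150153  0.08630672] [-3.11616300e+00 -3.93661225e-01  1.05277332e-03] [-0.03719304  0.69395918 -0.09872755] 0.012354024964608825
```

View pics/w7.png

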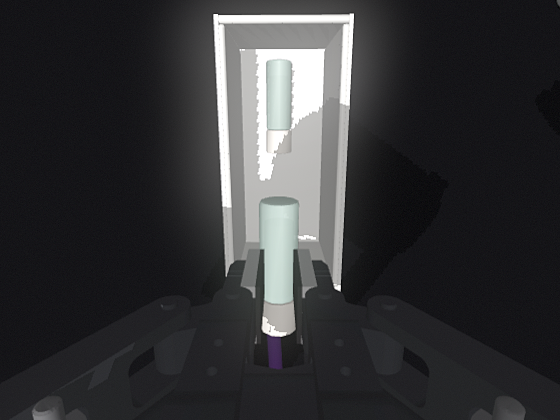

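>>> {"op": "carry_out", "data": {"series": [[0.32, 0.08, -0.7, 0, 0, 0, 0], [0, 0, -0.7, 0, 0, 0, 0], [0, 0, 0, 0, 0, 0, 0], [0, 0, 0, 0, 0, 0, 0.28], [0, 0, 0, 0, 0, 0, 0.28], [0, 0, 0.5, 0, 0, 0, 0.28], [0, 0, 1, 0, 0, 0, 0.28], [0, 0, 1, 0, 0, 0, 0.28]]}}

```text
t: 15.8
tool_pos: [0.4254, -0.069, 0.1164]
tool_rot: [3.116, 0.397, 0.002]
contact_force: [1.0, 0.1, -0.1]
opening: 0.0239
```

>>> {"op": "carry_out", "data": {"series": [[0.9, 0.45, 0, 0, 0, 0.7, 0.4], [0.9, 0.45, 0, 0, 0, 0.7, 0.4], [0.9, 0.45, 0, 0, 0, 0.6, 0.4], [0.9, 0.45, 0, 0, 0, 0, 0.4], [0.9, 0.45, 0, 0, 0, 0, 0.4], [0.9, 0.45, 0, 0, 0, 0, 0.4], [0.9, 0.45, 0, 0, 0, 0, 0.4], [0, 0, 0, 0, 0, 0, 0.4]]}}

```text
t: 16.6
tool_pos: [0.5854, 0.0107, 0.1165]
tool_rot: [3.06, 0.709, 0.005]
contact_force: [0.3, 0.5, 0.0]
opening: 0.0343
```

```bash
python3 - <<'E'
from seg import *
o=ctrl.get_obs();print(o["tool_pos"],o["tool_rot"],o["contact_force"],o["opening"])
w=snap("wrist","w8.png");s=snap("scene")
a=np.deg2rad(26.5);u=np.array([np.cos(a),np.sin(a),0])*.031
print(proj(w,[.593,.0096,.009]+u),proj(w,[.593,.0096,.009]-u))
c=cv2.resize(s["frame"][165:265,180:320],(240,171),interpolation=cv2.INTER_CUBIC)
cv2.imwrite("pics/m9.png",np.hstack([w["frame"],np.vstack([c,np.zeros((420-171,240,3),np.uint8)])]))
E
```

```text
[0.58537944 0.01070156 0.11651727] [3.05984871 0.70884601 0.0052095 ] [0.33167429 0.47486502 0.02978155] 0.034324715354376416
[283.40566502 148.13147984] [283.66585865 219.98016877]
```

View pics/m9.png

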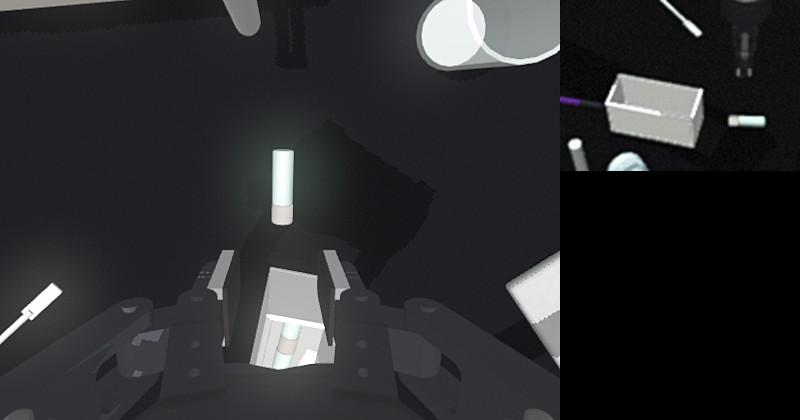

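>>> {"op": "carry_out", "data": {"series": [[0.25, -0.04, -0.97, 0, 0, 0, 0.4], [0, 0, -0.97, 0, 0, 0, 0.4], [0, 0, -0.97, 0, 0, 0, 0.4], [0, 0, -0.97, 0, 0, 0, 0.4], [0, 0, -0.97, 0, 0, 0, 0.4], [0, 0, -0.95, 0, 0, 0, 0.4], [0, 0, 0, 0, 0, 0, 0], [0, 0, 0, 0, 0, 0, 0], [0, 0, 0, 0, 0, 0, 0], [0, 0, 0, 0, 0, 0, 0], [0, 0, 0, 0, 0, 0, 0]]}}

```text
t: 17.8
tool_pos: [0.5899, 0.0086, -0.0293]
tool_rot: [3.06, 0.707, 0.003]
contact_force: [0.1, -0.1, -0.3]
opening: 0.0163
```

>>> {"op": "carry_out", "data": {"series": [[0, 0, 0.5, 0, 0, 0, 0], [0, 0, 1, 0, 0, 0, 0], [0, 0, 1, 0, 0, 0, 0], [0, 0, 1, 0, 0, 0, 0], [0, 0, 1, 0, 0, 0, 0], [0, 0, 0, 0, 0, 0, 0]]}}

```text
t: 18.4
tool_pos: [0.5926, 0.0085, 0.0879]
tool_rot: [3.058, 0.706, 0.015]
contact_force: [-0.0, 0.1, 0.9]
opening: 0.0159
```

```bash
python3 - <<'E'
from seg import *
o=ctrl.get_obs();print(o["tool_pos"],o["tool_rot"],o["contact_force"],o["opening"])
w=snap("wrist","w9.png");s=snap("scene");t=snap("top")
print(rects(s,"tub_mid",.08),rects(t,"tub_mid",.08))
c=cv2.resize(s["frame"][165:265,180:320],(240,171),interpolation=cv2.INTER_CUBIC)
c2=cv2.resize(t["frame"][180:300,190:350],(240,180))
cv2.imwrite("pics/m10.png",np.hstack([w["frame"],np.vstack([c,c2,np.zeros((420-351,240,3),np.uint8)])]))
E
```

```text
[0.59259626 0.0084517  0.08785942] [3.05779674 0.70625517 0.01451587] [-0.01326434  0.0731992   0.90989169] 0.015917917169607613
[(0.79, array([236., 229.]), array([469., -85.]), array([167., 117.]), 13.5)] [(0.67, array([307., 256.]), array([452., -64.]), array([151.,  70.]), 15.2)]
```

View pics/m10.png

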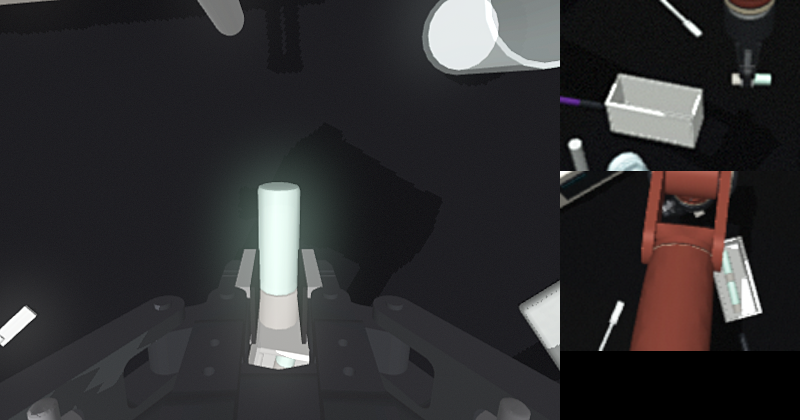

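>>> {"op": "carry_out", "data": {"series": [[-0.94, -0.53, 0, 0, 0, -0.7, 0], [-0.94, -0.53, 0, 0, 0, -0.7, 0], [-0.94, -0.53, 0, 0, 0, -0.6, 0], [-0.94, -0.53, 0, 0, 0, 0, 0], [-0.94, -0.53, 0, 0, 0, 0, 0], [-0.94, -0.53, 0, 0, 0, 0, 0], [0, 0, -0.7, 0, 0, 0, 0], [0, 0, -0.7, 0, 0, 0, 0], [0, 0, 0, 0, 0, 0, 0], [0, 0, 0, 0, 0, 0, 0.3], [0, 0, 0, 0, 0, 0, 0.3]]}}

```text
t: 19.75
tool_pos: [0.4485, -0.0708, 0.0474]
tool_rot: [3.116, 0.398, 0.001]
contact_force: [0.5, 0.0, -0.7]
opening: 0.0253
```

>>> {"op": "carry_out", "data": {"series": [[0, 0, 0.5, 0, 0, 0, 0.3], [0, 0, 1, 0, 0, 0, 0.3], [0, 0, 1, 0, 0, 0, 0.3], [0, 0, 1, 0, 0, 0, 0.3], [-0.6, 0, 0.5, 0, 0, 0, 1], [-0.6, 0, 0, 0, 0, 0, 1]]}}

```text
t: 20.35
tool_pos: [0.42, -0.0714, 0.1518]
tool_rot: [3.113, 0.398, 0.01]
contact_force: [-1.2, -0.2, -0.0]
opening: 0.0537
```

```bash
python3 - <<'E'
from seg import *
o=ctrl.get_obs();print(o["tool_pos"],o["tool_rot"],o["contact_force"],o["opening"])
w=snap("wrist","w11.png");s=snap("scene")
c=cv2.resize(s["frame"][165:265,180:320],(240,171),interpolation=cv2.INTER_CUBIC)
c2=cv2.resize(s["frame"][240:300,200:280],(240,180))
cv2.imwrite("pics/m11.png",np.hstack([w["frame"],np.vstack([c,c2,np.zeros((420-351,240,3),np.uint8)])]))
print(rects(w,"tub_mid",.08))
E
```

```text
[ 0.41997828 -0.07141235  0.15175209] [3.11287012 0.39807941 0.01034982] [-1.16087049 -0.18588574 -0.03914033] 0.05374043455602636
[(0.69, array([281., 148.]), array([454., -65.]), array([149.,  69.]), 14.5)]
```

View pics/m11.png

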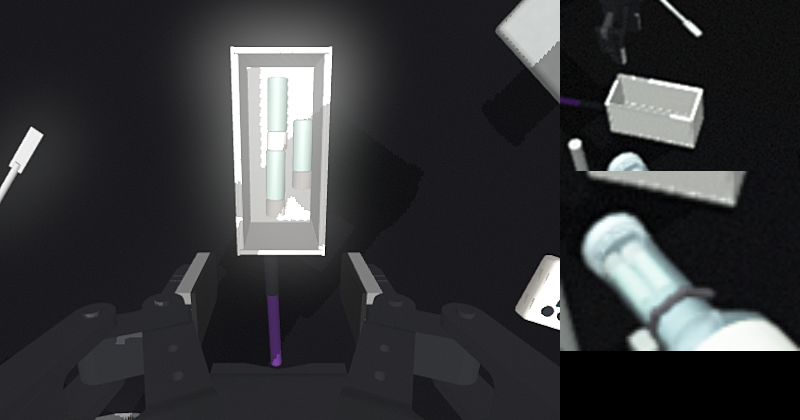

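>>> {"op": "carry_out", "data": {"series": [[-0.7, -0.3, 0, 0, 0, 0, 1], [0, 0, -0.92, 0, 0, 0, 1], [0, 0, -0.92, 0, 0, 0, 1], [0, 0, -0.92, 0, 0, 0, 1], [0, 0, -0.92, 0, 0, 0, 1], [0, 0, -0.92, 0, 0, 0, 1], [0, 0, -0.92, 0, 0, 0, 1], [0, 0, -0.92, 0, 0, 0, 1], [0, 0, 0, 0, 0, 0, 1]], "grip_force": 50}}

```text
t: 21.4
tool_pos: [0.3979, -0.077, -0.0172]
tool_rot: [-3.113, -0.397, 0.01]
contact_force: [-0.1, 0.8, -0.3]
opening: 0.0856
```

```bash
python3 - <<'E'
from seg import *
o=ctrl.get_obs();print(o["tool_pos"],o["tool_rot"],o["contact_force"],o["opening"])
w=snap("wrist","w12.png");s=snap("scene")
c=cv2.resize(s["frame"][165:265,180:320],(240,171),interpolation=cv2.INTER_CUBIC)
cv2.imwrite("pics/m12.png",np.hstack([w["frame"],np.vstack([c,np.zeros((420-171,240,3),np.uint8)])]))
E
```

```text
[ 0.39786214 -0.07704245 -0.01715063] [-3.11281527 -0.39735042  0.00970351] [-0.09286322  0.83065793 -0.34070991] 0.0855757523140632
```

View pics/m12.png

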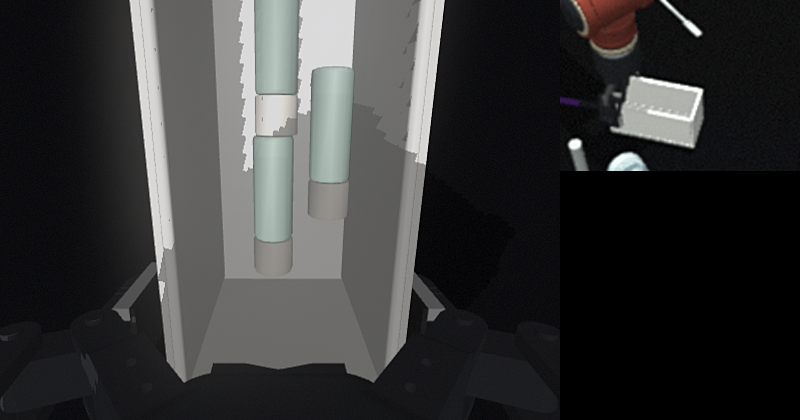

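>>> {"op": "carry_out", "data": {"series": [[0, 0, 0, 0, 0, 0, 0], [0, 0, 0, 0, 0, 0, 0], [0, 0, 0, 0, 0, 0, 0], [0, 0, 0, 0, 0, 0, 0], [0, 0, 0, 0, 0, 0, 0]]}}

```text
t: 22.0
tool_pos: [0.4021, -0.0788, -0.0123]
tool_rot: [3.115, 0.397, 0.005]
contact_force: [-0.2, -0.8, 6.1]
opening: 0.0653
```

>>> {"op": "carry_out", "data": {"series": [[0, 0, 0.2, 0, 0, 0, 0], [0, 0, 0.4, 0, 0, 0, 0], [0, 0, 0, 0, 0, 0, 0], [0, 0, 0, 0, 0, 0, 0]]}}

```text
t: 22.4
tool_pos: [0.4004, -0.0782, 0.001]
tool_rot: [3.116, 0.398, 0.001]
contact_force: [-0.5, 0.1, -2.2]
opening: 0.0655
```

```bash
python3 - <<'E'
from seg import *
o=ctrl.get_obs();print(o["tool_pos"],o["tool_rot"],o["contact_force"],o["wrist_torque"],o["opening"])
w=snap("wrist","w13.png");s=snap("scene")
c=cv2.resize(s["frame"][165:265,180:320],(240,171),interpolation=cv2.INTER_CUBIC)
cv2.imwrite("pics/m13.png",np.hstack([w["frame"],np.vstack([c,np.zeros((420-171,240,3),np.uint8)])]))
E
```

```text
[ 0.40039335 -0.0782301   0.00097089] [3.11612257e+00 3.97596427e-01 5.66532405e-04] [-0.52469326  0.06717154 -2.17705575] [-0.07888888  0.15033486  0.02836029] 0.06548413872374521
```

View pics/m13.png

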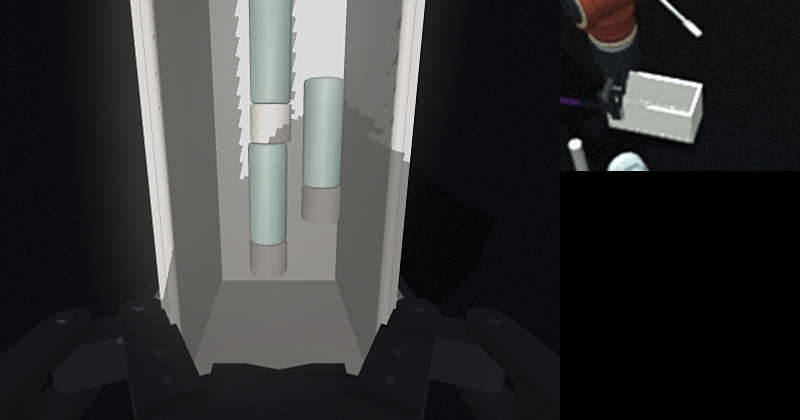

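>>> {"op": "carry_out", "data": {"series": [[0.1, -0.51, 0, 0, 0, -0.78, 0], [0.1, -0.51, 0, 0, 0, -0.78, 0], [0.1, -0.51, 0, 0, 0, -0.78, 0], [0.1, -0.51, 0, 0, 0, -0.78, 0], [0.1, -0.51, 0, 0, 0, -0.78, 0], [0.1, -0.51, 0, 0, 0, -0.78, 0], [0.1, -0.51, 0, 0, 0, -0.78, 0], [0.1, -0.51, 0, 0, 0, -0.78, 0], [0.1, -0.51, 0, 0, 0, -0.78, 0], [0, 0, 0, 0, 0, 0, 0], [0, 0, 0, 0, 0, 0, 0]]}}

```text
t: 23.6
tool_pos: [0.4224, -0.1925, 0.0003]
tool_rot: [-3.063, 0.696, 0.002]
contact_force: [-0.3, -0.5, -2.8]
opening: 0.0653
```

```bash
python3 - <<'E'
from seg import *
o=ctrl.get_obs();print(o["tool_pos"],o["tool_rot"],o["contact_force"],o["wrist_torque"],o["opening"])
w=snap("wrist","w14.png");s=snap("scene");t=snap("top")
c=cv2.resize(s["frame"][185:345,160:320],(240,240),interpolation=cv2.INTER_CUBIC)
c2=cv2.resize(t["frame"][180:300,290:450],(240,180))
cv2.imwrite("pics/m14.png",np.hstack([w["frame"],np.vstack([c,c2])]))
for p in(s,t): print(rects(p,"tub_mid",.095), mk(p,"flask_mouth"))
E
```

```text
[ 4.22439618e-01 -1.92534650e-01  3.11055359e-04] [-3.06258040e+00  6.96335824e-01  1.97411251e-03] [-0.30890862 -0.47876596 -2.79428945] [ 0.04287133  0.15075704 -0.01530219] 0.06529206533220688
[] [(0.76, array([218.4 , 262.92]))]
[(0.51, array([370., 234.]), array([ 502., -247.]), array([34., 30.]), 62.9), (0.39, array([405., 182.]), array([ 641., -358.]), array([329., 216.]), -33.0)] [(0.88, array([371.224, 229.488]))]
```

View pics/m14.png

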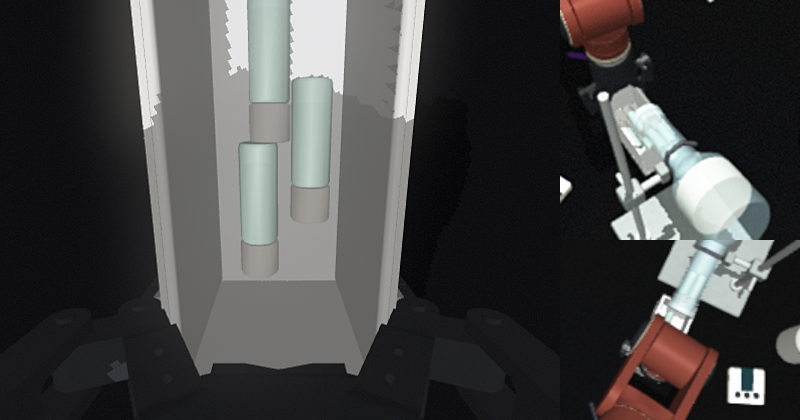

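>>> {"op": "carry_out", "data": {"series": [[0, 0, -0.35, 0, 0, 0, 0], [0, 0, -0.15, 0, 0, 0, 0], [0, 0, 0, 0, 0, 0, 1], [0, 0, 0, 0, 0, 0, 1], [0, 0, 0, 0, 0, 0, 1], [0, 0, 0.6, 0, 0, 0, 1], [0, 0, 1, 0, 0, 0, 1], [0, 0, 1, 0, 0, 0, 1], [0, 0, 1, 0, 0, 0, 1], [-0.9, 0.5, 1, 0, 0, 0, 1], [-0.9, 0.5, 1, 0, 0, 0, 0.6], [-0.9, 0.5, 1, 0, 0, 0, 0.3]]}}

```text
t: 25.15
tool_pos: [0.3547, -0.1551, 0.1545]
tool_rot: [3.063, -0.698, 0.001]
contact_force: [0.1, -0.3, -0.2]
opening: 0.0591
```

```bash
python3 - <<'E'
from seg import *
o=ctrl.get_obs();print(o["tool_pos"],o["tool_rot"],o["contact_force"],o["wrist_torque"],o["opening"])
w=snap("wrist","w15.png");s=snap("scene");t=snap("top")
c=cv2.resize(s["frame"][185:345,160:320],(240,240),interpolation=cv2.INTER_CUBIC)
c2=cv2.resize(t["frame"][180:300,290:450],(240,180))
cv2.imwrite("pics/m15.png",np.hstack([w["frame"],np.vstack([c,c2])]))
for p in(w,s,t): print(rects(p,"tub_mid",.08), mk(p,"flask_mouth"), mk(p,"flask_body"))
for d in(0,-.03,.03):print(proj(w,[.513+d*.901,-.2355-d*.434,.119]))
E
```

```text
[ 0.35471355 -0.15509503  0.15446345] [ 3.06287521e+00 -6.97965795e-01  7.06480681e-04] [ 0.06614906 -0.3386235  -0.17249441] [ 0.00039232 -0.01975811 -0.0228013 ] 0.059107414418082975
[(0.86, array([286.,  59.]), array([ 440., -201.]), array([82., 70.]), -24.9)] [] []
[(0.58, array([208., 270.]), array([ 486., -232.]), array([194.,  61.]), -39.7)] [(0.73, array([217.672, 263.298]))] [(0.61, array([264.488, 313.782]))]
[(0.96, array([359., 240.]), array([ 483., -219.]), array([121.,  71.]), -25.0)] [(0.97, array([367.584, 225.498]))] [(0.64, array([406.224, 152.502])), (0.56, array([299.208, 153.594])), (0.28, array([359.8  , 246.792]))]
[ 284.5491675  -110.07967019]
[284.25853471 -43.51717763]
[ 284.86629984 -182.71125126]
```

View pics/m15.png

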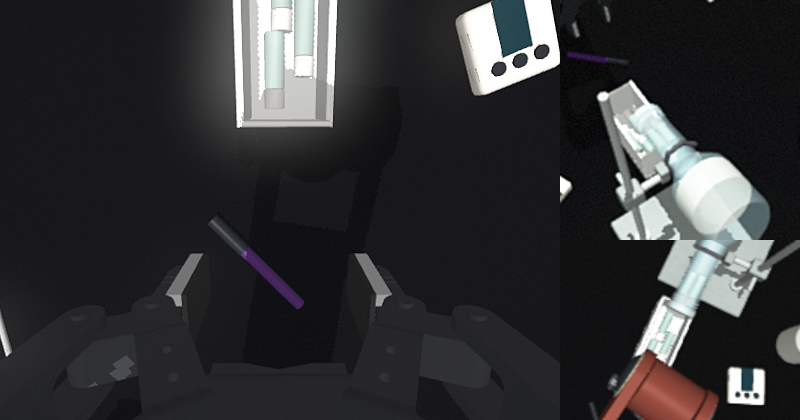

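>>> {"op": "carry_out", "data": {"series": [[0.87, 0.87, 0, 0, 0, 0, 0], [0.87, 0.87, 0, 0, 0, 0, 0], [0.87, 0.87, 0, 0, 0, 0, 0], [0.95, -0.5, 0, 0, 0, 0, 0], [0.95, -0.5, 0, 0, 0, 0, 0], [0.95, -0.5, 0, 0, 0, 0, 0], [0.95, -0.5, 0, 0, 0, 0, 0], [0.95, -0.5, 0, 0, 0, 0, 0], [0.95, -0.5, 0, 0, 0, 0, 0], [0.95, -0.5, 0, 0, 0, 0, 0], [0, 0, -1, 0, 0, 0, 0], [0, 0, -1, 0, 0, 0, 0]]}}

```text
t: 26.95
tool_pos: [0.5883, -0.1785, 0.1029]
tool_rot: [3.063, -0.698, 0.002]
contact_force: [0.0, -0.3, -0.4]
opening: -0.0004
```

```bash
cat >> h.py <<'E'
A=np.deg2rad(-25.7);U=np.array([np.cos(A),np.sin(A)]);N=np.array([-U[1],U[0]]);M=np.array([.513,-.2355])
def sl(x): v=np.array(x[:2])-M; return v@U,v@N
E
python3 - <<'E'
from seg import *
o=ctrl.get_obs();print(o["tool_pos"],sl(o["tool_pos"]),o["contact_force"],o["wrist_torque"],o["opening"])
w=snap("wrist","w16.png");s=snap("scene");t=snap("top")
c=cv2.resize(s["frame"][185:345,160:320],(240,240),interpolation=cv2.INTER_CUBIC)
c2=cv2.resize(t["frame"][180:300,290:450],(240,180))
cv2.imwrite("pics/m16.png",np.hstack([w["frame"],np.vstack([c,c2])]))
E
```

```text
[ 0.58832533 -0.17847865  0.10292529] (np.float64(0.0431460914590567), np.float64(0.08404614303990356)) [ 0.03628864 -0.33379709 -0.35356673] [0.06825244 0.00972612 0.02002252] -0.00044763457984534836
```

View pics/m16.png

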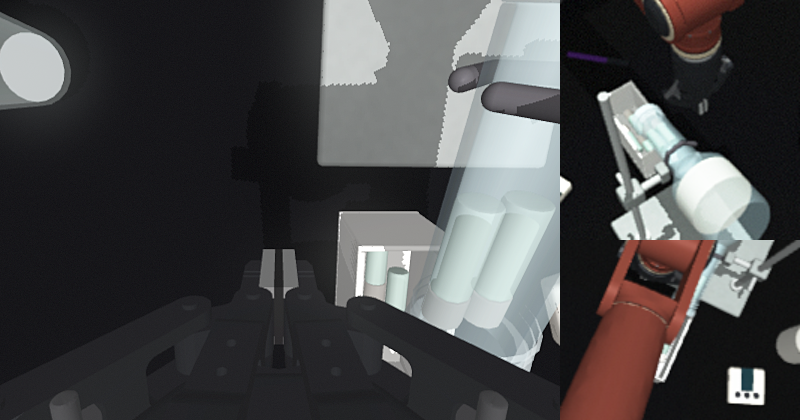

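>>> {"op": "carry_out", "data": {"series": [[-0.2, -0.41, 0.6, 0, 0, 0, 0], [-0.3, -0.63, 0, 0, 0, 0, 0], [-0.2, -0.41, 0, 0, 0, 0, 0], [0, 0, 0, 0, 0, 0, 0]]}}

```text
t: 27.5
tool_pos: [0.5691, -0.2162, 0.1198]
tool_rot: [3.061, -0.702, 0.003]
contact_force: [-0.8, -0.4, -0.3]
opening: -0.0002
```

>>> {"op": "carry_out", "data": {"series": [[-0.06, -0.12, 0, 0, 0, 0, 0], [0, 0, 0, 0, 0, 0, 0]]}}

```text
t: 27.7
tool_pos: [0.5676, -0.2172, 0.1182]
tool_rot: [-3.063, 0.699, 0.0]
contact_force: [0.4, -0.5, 0.4]
opening: 0.0
```

>>> {"op": "carry_out", "data": {"series": [[-0.06, -0.12, 0, 0, 0, 0, 0], [0, 0, 0, 0, 0, 0, 0]]}}

```text
t: 27.9
tool_pos: [0.5663, -0.2199, 0.1181]
tool_rot: [-3.063, 0.698, 0.001]
contact_force: [0.1, -0.5, 0.2]
opening: -0.0003
```

```bash
python3 - <<'E'
from seg import *
o=ctrl.get_obs();print(o["tool_pos"],sl(o["tool_pos"]),o["contact_force"],o["wrist_torque"],o["opening"])
w=snap("wrist","w17.png");s=snap("scene");t=snap("top")
c=cv2.resize(s["frame"][185:345,160:320],(240,240),interpolation=cv2.INTER_CUBIC)
c2=cv2.resize(t["frame"][180:300,290:450],(240,180))
cv2.imwrite("pics/m17.png",np.hstack([w["frame"],np.vstack([c,c2])]))
E
```

```text
[ 0.56625406 -0.21992036  0.11806494] (np.float64(0.041229755467661604), np.float64(0.03713256088767423)) [ 0.12830557 -0.49966351  0.21327276] [-0.00320517 -0.0014378   0.06003271] -0.00026058183871479875
```

View pics/m17.png

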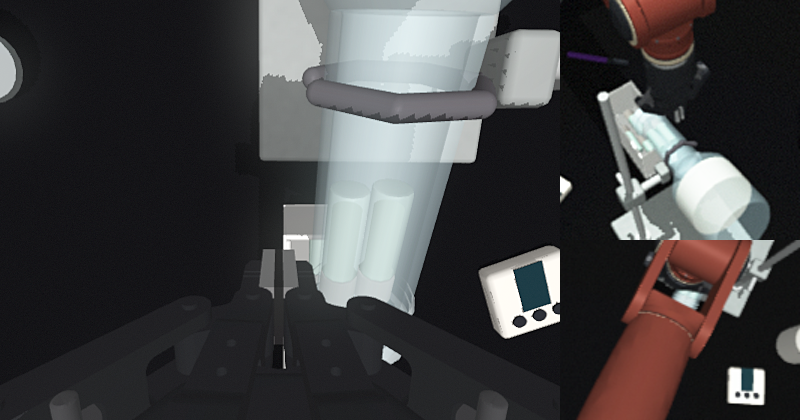

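>>> {"op": "carry_out", "data": {"series": [[-0.05, -0.11, 0, 0, 0, 0, 0], [0, 0, 0, 0, 0, 0, 0]]}}

```text
t: 28.25
tool_pos: [0.5651, -0.2229, 0.1183]
tool_rot: [3.063, -0.698, -0.0]
contact_force: [-0.1, -0.5, -0.3]
opening: 0.0001
```

>>> {"op": "carry_out", "data": {"series": [[-0.03, -0.07, 0, 0, 0, 0, 0], [0, 0, 0, 0, 0, 0, 0]]}}

```text
t: 28.45
tool_pos: [0.5644, -0.2244, 0.1183]
tool_rot: [-3.063, 0.698, 0.0]
contact_force: [0.9, 0.4, 0.1]
opening: 0.0001
```

>>> {"op": "carry_out", "data": {"series": [[-0.03, -0.07, 0, 0, 0, 0, 0], [0, 0, 0, 0, 0, 0, 0]]}}

```text
t: 28.65
tool_pos: [0.5637, -0.2247, 0.1183]
tool_rot: [-3.06, 0.697, 0.001]
contact_force: [0.4, 5.0, 0.0]
opening: 0.0
```

>>> {"op": "carry_out", "data": {"series": [[0.347, 0.72, 0, 0, 0, 0, 0], [0, 0, 0, 0, 0, 0, 0], [-0.37, -0.77, 0, 0, 0, 0, 0], [0.37, 0.77, 0, 0, 0, 0, 0], [0, 0, 0, 0, 0, 0, 0]]}}

```text
t: 29.15
tool_pos: [0.5725, -0.2078, 0.1183]
tool_rot: [3.063, -0.697, 0.0]
contact_force: [-0.7, 0.0, 0.5]
opening: 0.0004
```

```bash
cat > lk.py <<'E'
import sys
from seg import *
n=sys.argv[1]
o=ctrl.get_obs();print(o["tool_pos"],sl(o["tool_pos"]),o["contact_force"],o["opening"])
w=snap("wrist",f"w{n}.png");s=snap("scene",f"s{n}.png")
c=cv2.resize(s["frame"][185:345,160:320],(240,240),interpolation=cv2.INTER_CUBIC)
c2=cv2.resize(s["frame"][240:300,190:270],(240,180),interpolation=cv2.INTER_CUBIC)
cv2.imwrite(f"pics/m{n}.png",np.hstack([w["frame"],np.vstack([c,c2])]))
E
python3 lk.py 18
```

```text
[ 0.57249329 -0.20778091  0.11826103] (np.float64(0.04158740250936982), np.float64(0.050776837385235495)) [-0.65470523  0.03377199  0.51904715] 0.00036631250710661157
```

View pics/m18.png

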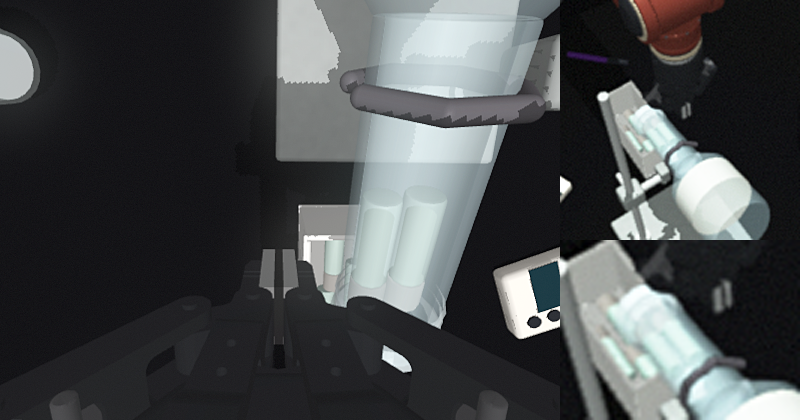

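>>> {"op": "carry_out", "data": {"series": [[-0.4, -0.83, 0, 0, 0, 0, 0], [0.4, 0.83, 0, 0, 0, 0, 0], [0, 0, 0, 0, 0, 0, 0], [0, 0, 0, 0, 0, 0, 0], [-0.4, -0.83, 0, 0, 0, 0, 0], [0.4, 0.83, 0, 0, 0, 0, 0], [0, 0, 0, 0, 0, 0, 0], [0, 0, 0, 0, 0, 0, 0], [-0.4, -0.83, 0, 0, 0, 0, 0]]}}

```text
t: 30.15
tool_pos: [0.5624, -0.2266, 0.1183]
tool_rot: [-3.059, 0.694, 0.003]
contact_force: [-9.0, 54.2, 13.8]
opening: -0.0002
```

>>> {"op": "carry_out", "data": {"series": [[0.4, 0.83, 0, 0, 0, 0, 0], [0, 0, 0, 0, 0, 0, 0]]}}

```text
t: 30.35
tool_pos: [0.5725, -0.2079, 0.1183]
tool_rot: [3.063, -0.697, 0.0]
contact_force: [0.9, -1.4, 0.3]
opening: 0.0
```

```bash
python3 lk.py 19
```

```text
[ 0.57249767 -0.20794399  0.11831577] (np.float64(0.04166207137230822), np.float64(0.05063178966924393)) [ 0.89190055 -1.4274185   0.25758628] 2.5301866725176673e-05
```

View pics/m19.png

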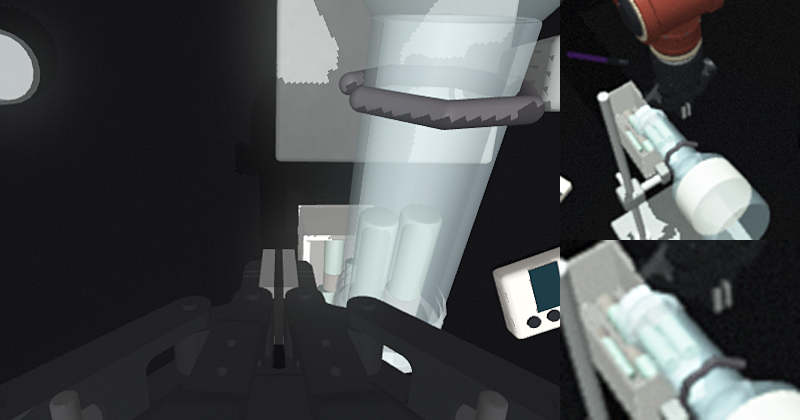

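>>> {"op": "carry_out", "data": {"series": [[0.1, 0.217, 0, 0, 0, 0, 0], [-0.434, -0.9, 0, 0, 0, 0, 0], [0.434, 0.9, 0, 0, 0, 0, 0], [0, 0, 0, 0, 0, 0, 0], [0, 0, 0, 0, 0, 0, 0], [-0.434, -0.9, 0, 0, 0, 0, 0], [0.434, 0.9, 0, 0, 0, 0, 0], [0, 0, 0, 0, 0, 0, 0], [0, 0, 0, 0, 0, 0, 0], [-0.434, -0.9, 0, 0, 0, 0, 0]]}}

```text
t: 31.45
tool_pos: [0.5645, -0.2244, 0.1184]
tool_rot: [-3.064, 0.693, -0.0]
contact_force: [-0.7, -0.6, -0.4]
opening: -0.0001
```

>>> {"op": "carry_out", "data": {"series": [[0.434, 0.9, 0, 0, 0, 0, 0], [0, 0, 0, 0, 0, 0, 0]]}}

```text
t: 31.65
tool_pos: [0.575, -0.2024, 0.1183]
tool_rot: [-3.063, 0.697, -0.0]
contact_force: [-0.5, 0.3, -0.2]
opening: -0.0001
```

```bash
python3 lk.py 20
```

```text
[ 0.57501861 -0.20235543  0.11828986] (np.float64(0.04151009843889952), np.float64(0.05676074644359304)) [-0.54098936  0.27626783 -0.23394661] -0.00014418356523760595
```

View pics/m20.png

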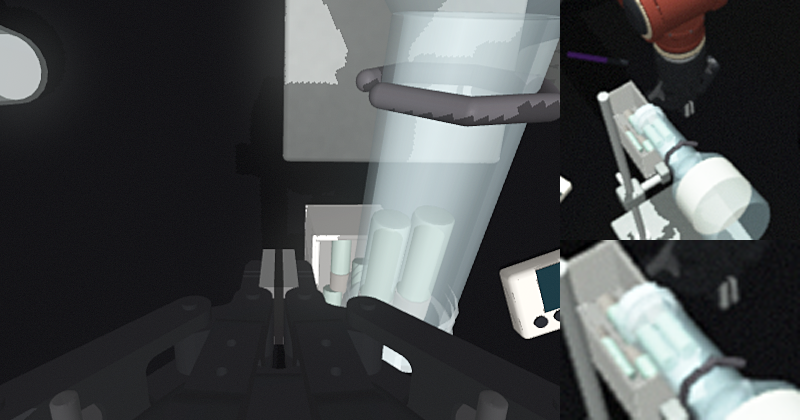

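>>> {"op": "carry_out", "data": {"series": [[-0.455, -0.945, 0, 0, 0, 0, 0], [0.455, 0.945, 0, 0, 0, 0, 0], [0, 0, 0, 0, 0, 0, 0], [0, 0, 0, 0, 0, 0, 0], [-0.46, -0.955, 0, 0, 0, 0, 0], [0.46, 0.955, 0, 0, 0, 0, 0], [0, 0, 0, 0, 0, 0, 0], [0, 0, 0, 0, 0, 0, 0], [-0.46, -0.955, 0, 0, 0, 0, 0]]}}

```text
t: 32.65
tool_pos: [0.5639, -0.2256, 0.1184]
tool_rot: [-3.064, 0.693, -0.001]
contact_force: [0.8, 0.7, 0.7]
opening: 0.0002
```

>>> {"op": "carry_out", "data": {"series": [[0.46, 0.955, 0, 0, 0, 0, 0], [0, 0, 0, 0, 0, 0, 0]]}}

```text
t: 32.85
tool_pos: [0.575, -0.2024, 0.1183]
tool_rot: [-3.063, 0.697, -0.0]
contact_force: [-0.1, 0.0, 0.4]
opening: 0.0002
```

```bash
python3 lk.py 21
```

```text
[ 0.57503311 -0.20236415  0.11832027] (np.float64(0.04152694605876953), np.float64(0.05675917266183478)) [-0.14118653  0.03669218  0.4453796 ] 0.0002147733166519279
```

View pics/m21.png

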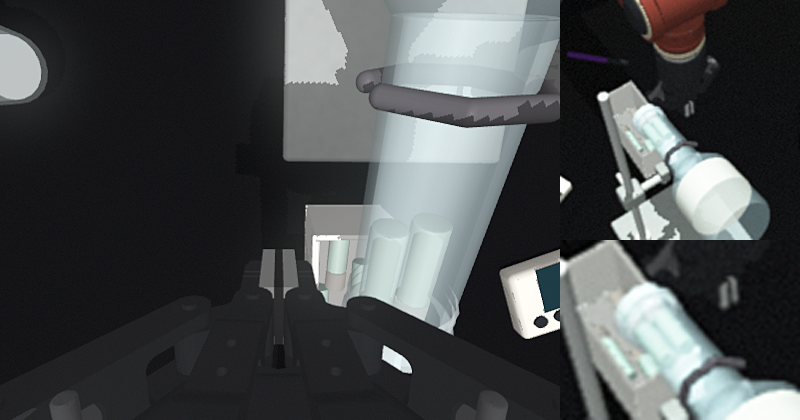

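>>> {"op": "carry_out", "data": {"series": [[-0.48, -0.995, 0, 0, 0, 0, 0], [0.48, 0.995, 0, 0, 0, 0, 0], [0, 0, 0, 0, 0, 0, 0], [0, 0, 0, 0, 0, 0, 0], [-0.48, -0.995, 0, 0, 0, 0, 0], [0.48, 0.995, 0, 0, 0, 0, 0], [0, 0, 0, 0, 0, 0, 0], [0, 0, 0, 0, 0, 0, 0], [-0.48, -0.995, 0, 0, 0, 0, 0]]}}

```text
t: 33.85
tool_pos: [0.5634, -0.2261, 0.1184]
tool_rot: [-3.062, 0.693, 0.0]
contact_force: [1.3, 28.2, 2.2]
opening: -0.0
```

>>> {"op": "carry_out", "data": {"series": [[0.48, 0.995, 0, 0, 0, 0, 0], [0, 0, 0, 0, 0, 0, 0], [0, 0, 0, 0, 0, 0, 0]]}}

```text
t: 34.15
tool_pos: [0.5748, -0.2033, 0.1184]
tool_rot: [3.062, -0.697, 0.0]
contact_force: [-0.4, -0.4, 0.0]
opening: 0.0001
```

```bash
python3 lk.py 22
```

```text
[ 0.57477202 -0.20334315  0.11839031] (np.float64(0.04171623765260284), np.float64(0.05576379968654714)) [-0.36625721 -0.39893464  0.01694673] 7.251218139495738e-05
```

View pics/m22.png

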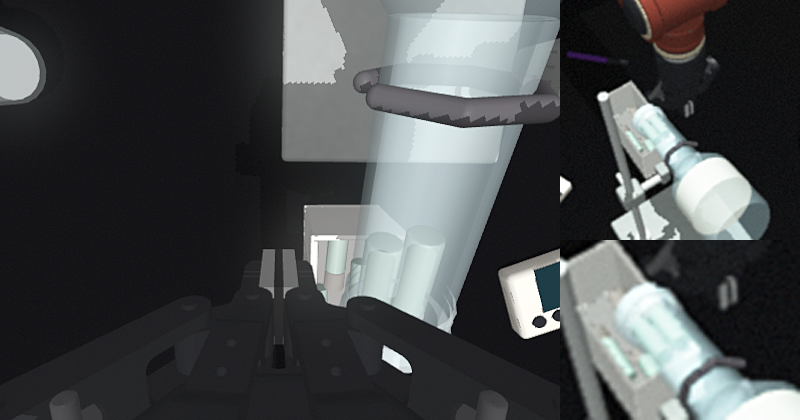

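>>> {"op": "carry_out", "data": {"series": [[-0.47, -0.98, 0, 0, 0, 0, 0], [0.47, 0.98, 0, 0, 0, 0, 0], [0, 0, 0, 0, 0, 0, 0], [0, 0, 0, 0, 0, 0, 0], [-0.47, -0.98, 0, 0, 0, 0, 0], [0.47, 0.98, 0, 0, 0, 0, 0], [0, 0, 0, 0, 0, 0, 0], [0, 0, 0, 0, 0, 0, 0], [-0.47, -0.98, 0, 0, 0, 0, 0], [0.47, 0.98, 0, 0, 0, 0, 0], [0, 0, 0, 0, 0, 0, 0], [0, 0, 0, 0, 0, 0, 0]]}}

```text
t: 35.45
tool_pos: [0.5747, -0.2034, 0.1184]
tool_rot: [3.062, -0.697, 0.0]
contact_force: [-0.5, -0.0, 0.4]
opening: -0.0006
```

>>> {"op": "carry_out", "data": {"series": [[-0.47, -0.98, 0, 0, 0, 0, 0], [0.47, 0.98, 0, 0, 0, 0, 0], [0, 0, 0, 0, 0, 0, 0], [0, 0, 0, 0, 0, 0, 0], [-0.47, -0.98, 0, 0, 0, 0, 0], [0.47, 0.98, 0, 0, 0, 0, 0], [0, 0, 0, 0, 0, 0, 0], [0, 0, 0, 0, 0, 0, 0], [-0.47, -0.98, 0, 0, 0, 0, 0]]}}

```text
t: 36.35
tool_pos: [0.5636, -0.2258, 0.1184]
tool_rot: [-3.062, 0.693, 0.0]
contact_force: [1.9, 24.7, 1.8]
opening: -0.0002
```

>>> {"op": "carry_out", "data": {"series": [[0.47, 0.98, 0, 0, 0, 0, 0], [0, 0, 0, 0, 0, 0, 0], [0, 0, 0, 0, 0, 0, 0]]}}

```text
t: 36.65
tool_pos: [0.5747, -0.2034, 0.1184]
tool_rot: [3.062, -0.697, 0.0]
contact_force: [-0.5, -0.9, -0.8]
opening: 0.0002
```

```bash
python3 lk.py 23
```

```text
[ 0.57471433 -0.20339776  0.11837179] (np.float64(0.04168793484239894), np.float64(0.05568956953542749)) [-0.45717719 -0.85829108 -0.82663777] 0.00021542596054962765
```

View pics/m23.png

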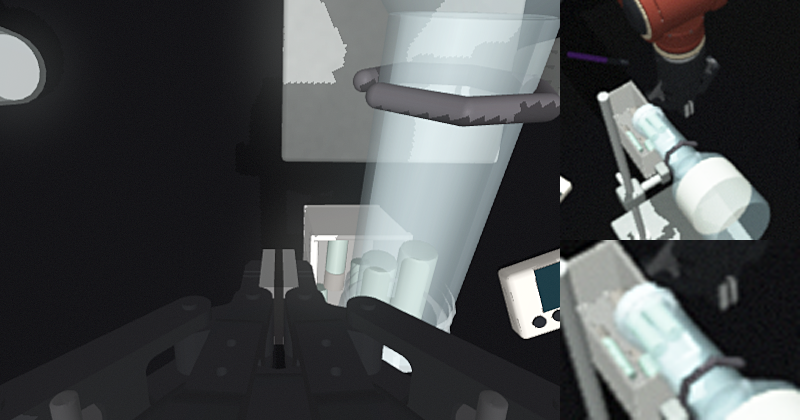

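>>> {"op": "carry_out", "data": {"series": [[-0.48, -1, 0, 0, 0, 0, 0], [0.48, 1, 0, 0, 0, 0, 0], [0, 0, 0, 0, 0, 0, 0], [0, 0, 0, 0, 0, 0, 0], [-0.48, -1, 0, 0, 0, 0, 0], [0.48, 1, 0, 0, 0, 0, 0], [0, 0, 0, 0, 0, 0, 0], [0, 0, 0, 0, 0, 0, 0], [-0.48, -1, 0, 0, 0, 0, 0], [0.48, 1, 0, 0, 0, 0, 0], [0, 0, 0, 0, 0, 0, 0], [0, 0, 0, 0, 0, 0, 0]]}}

```text
t: 37.95
tool_pos: [0.5748, -0.2033, 0.1184]
tool_rot: [3.062, -0.697, 0.0]
contact_force: [-0.8, -1.0, 0.8]
opening: -0.0002
```

>>> {"op": "carry_out", "data": {"series": [[-0.48, -1, 0, 0, 0, 0, 0], [0.48, 1, 0, 0, 0, 0, 0], [0, 0, 0, 0, 0, 0, 0], [0, 0, 0, 0, 0, 0, 0], [-0.48, -1, 0, 0, 0, 0, 0], [0.48, 1, 0, 0, 0, 0, 0], [0, 0, 0, 0, 0, 0, 0], [0, 0, 0, 0, 0, 0, 0], [-0.48, -1, 0, 0, 0, 0, 0]]}}

```text
t: 38.85
tool_pos: [0.5633, -0.2258, 0.1184]
tool_rot: [-3.061, 0.693, 0.001]
contact_force: [-1.8, 45.3, 4.3]
opening: -0.0001
```

>>> {"op": "carry_out", "data": {"series": [[0.48, 1, 0, 0, 0, 0, 0], [0, 0, 0, 0, 0, 0, 0], [0, 0, 0, 0, 0, 0, 0]]}}

```text
t: 39.15
tool_pos: [0.5748, -0.2034, 0.1184]
tool_rot: [3.062, -0.697, 0.0]
contact_force: [0.1, -0.2, 0.3]
opening: -0.0002
```

```bash
python3 lk.py 24
```

```text
[ 0.5747662  -0.20338209  0.11839699] (np.float64(0.0417278769724324), np.float64(0.05572618590931489)) [ 0.06978781 -0.22942579  0.32662398] -0.00020661952116581648
```

View pics/m24.png

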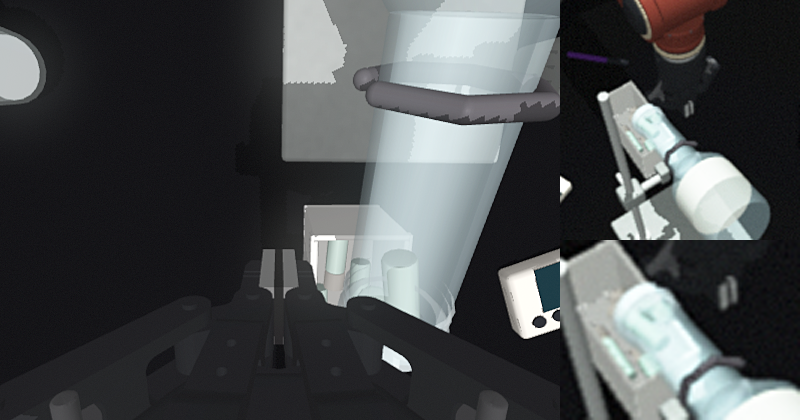

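>>> {"op": "carry_out", "data": {"series": [[-0.475, -0.99, 0, 0, 0, 0, 0], [0.475, 0.99, 0, 0, 0, 0, 0], [0, 0, 0, 0, 0, 0, 0], [0, 0, 0, 0, 0, 0, 0], [-0.475, -0.99, 0, 0, 0, 0, 0], [0.475, 0.99, 0, 0, 0, 0, 0], [0, 0, 0, 0, 0, 0, 0], [0, 0, 0, 0, 0, 0, 0], [-0.475, -0.99, 0, 0, 0, 0, 0], [0.475, 0.99, 0, 0, 0, 0, 0], [0, 0, 0, 0, 0, 0, 0], [0, 0, 0, 0, 0, 0, 0]]}}

```text
t: 40.45
tool_pos: [0.5748, -0.2033, 0.1184]
tool_rot: [3.062, -0.697, 0.0]
contact_force: [0.8, 0.8, 0.2]
opening: -0.0005
```

>>> {"op": "carry_out", "data": {"series": [[-0.475, -0.99, 0, 0, 0, 0, 0], [0.475, 0.99, 0, 0, 0, 0, 0], [0, 0, 0, 0, 0, 0, 0], [0, 0, 0, 0, 0, 0, 0]]}}

```text
t: 40.85
tool_pos: [0.5748, -0.2033, 0.1184]
tool_rot: [3.062, -0.697, 0.0]
contact_force: [-0.1, -0.2, 0.2]
opening: -0.0003
```

```bash
python3 lk.py 25
```

```text
[ 0.5747712  -0.20332991  0.11838763] (np.float64(0.04170975595600908), np.float64(0.05577537374507015)) [-0.13424148 -0.24594646  0.15180037] -0.0002714230515437961
```

View pics/m25.png

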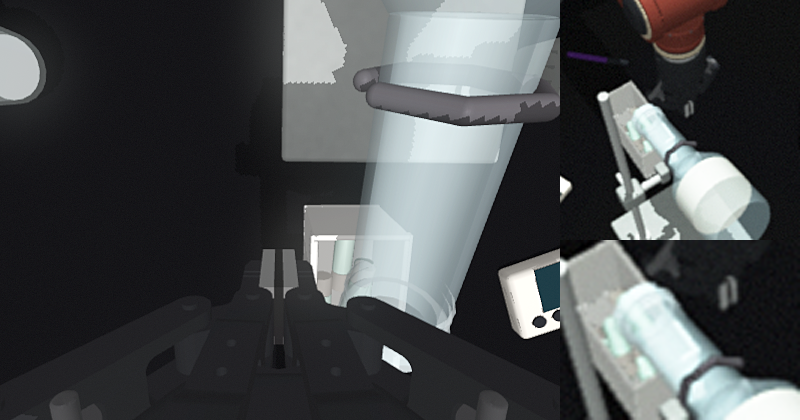

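>>> {"op": "carry_out", "data": {"series": [[0.434, 0.9, 0, 0, 0, 0, 0], [0.434, 0.9, 0, 0, 0, 0, 0], [0.434, 0.9, 0, 0, 0, 0, 0], [-0.94, 0.28, 1, 0, 0, 0, 0], [-0.94, 0.28, 1, 0, 0, 0, 0], [-0.94, 0.28, 1, 0, 0, 0, 0], [-0.94, 0.28, 0, 0, 0, 0, 0], [-0.94, 0.28, 0, 0, 0, 0, 0.5], [-0.94, 0.28, 0, 0, 0, 0, 1], [-0.94, 0.28, 0, 0, 0, 0, 1], [-0.94, 0.28, 0, 0, 0, 0, 1]]}}

```text
t: 42.05
tool_pos: [0.4184, -0.0795, 0.1934]
tool_rot: [3.062, -0.699, 0.001]
contact_force: [-0.0, 0.8, 0.0]
opening: 0.0583
```

>>> {"op": "carry_out", "data": {"series": [[-0.6, -1, 0, 0, 0, 0, 1], [-0.6, -1, 0, 0, 0, 0, 1], [-0.6, -1, 0, 0, 0, 0, 1], [0, 0, 0, 0, 0, 0, 1]]}}

```text
t: 42.45
tool_pos: [0.3732, -0.1567, 0.1936]
tool_rot: [3.06, -0.705, 0.001]
contact_force: [0.5, 0.2, -0.0]
opening: 0.0852
```

```bash
python3 lk.py 26; python3 - <<'E'
from seg import *
t=snap("top");w=snap("wrist")
print(rects(t,"tub_mid",.08),rects(w,"tub_mid",.08),len(rects(w,"vial_a_mid",.02)))
cv2.imwrite("pics/t26.png",cv2.resize(t["frame"][130:300,280:480],(700,595),interpolation=cv2.INTER_CUBIC))
E
```

```text
[ 0.37315624 -0.1566664   0.19356403] (np.float64(-0.16019690584022953), np.float64(0.010390626688353218)) [ 0.45874761  0.24805396 -0.02347442] 0.08515526228847016
[(0.92, array([362., 235.]), array([ 500., -228.]), array([78., 77.]), -31.5)] [(0.92, array([292.,  70.]), array([ 452., -207.]), array([109.,  69.]), -25.9)] 1
```

View pics/m26.png

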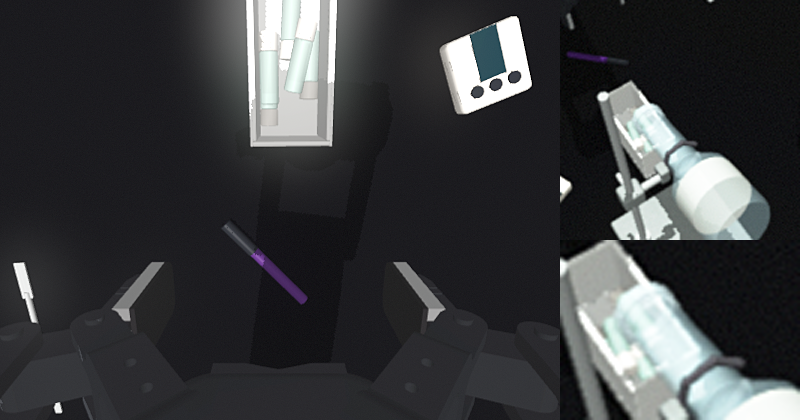

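View pics/t26.png

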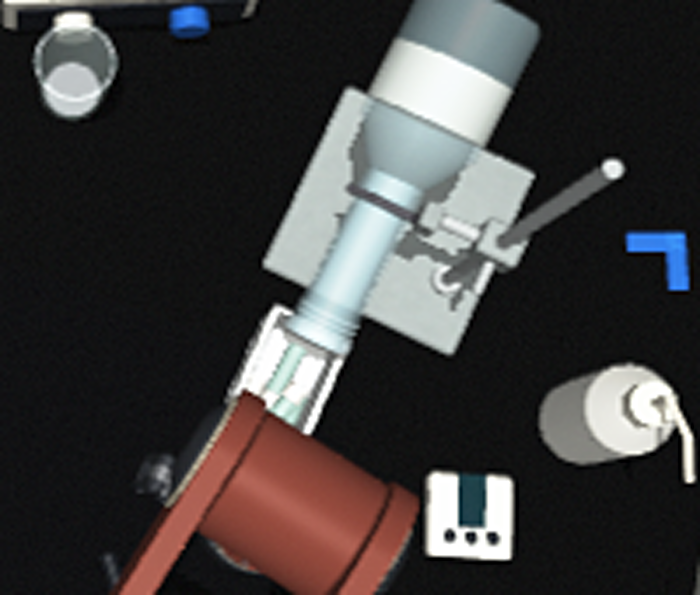

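>>> {"op": "carry_out", "data": {"series": [[1, -0.71, 0, 0, 0, 0, 1], [1, -0.71, -0.25, 0, 0, 0, 1], [0, 0, -1, 0, 0, 0, 1], [0, 0, -1, 0, 0, 0, 1], [0, 0, -1, 0, 0, 0, 1], [0, 0, -1, 0, 0, 0, 1], [0, 0, -1, 0, 0, 0, 1], [0, 0, -1, 0, 0, 0, 1], [0, 0, -1, 0, 0, 0, 1], [0, 0, -1, 0, 0, 0, 1], [0, 0, 0, 0, 0, 0, 1]], "grip_force": 60}}

```text
t: 43.9
tool_pos: [0.4216, -0.1872, -0.0167]
tool_rot: [-3.061, 0.696, 0.012]
contact_force: [-0.4, 0.7, -0.9]
opening: 0.0854
```

>>> {"op": "carry_out", "data": {"series": [[0, 0, 0, 0, 0, 0, 0], [0, 0, 0, 0, 0, 0, 0], [0, 0, 0, 0, 0, 0, 0], [0, 0, 0, 0, 0, 0, 0], [0, 0, 0, 0, 0, 0, 0]]}}

```text
t: 44.4
tool_pos: [0.4255, -0.1903, -0.0115]
tool_rot: [3.063, -0.698, 0.004]
contact_force: [-0.5, 2.6, 6.2]
opening: 0.0653
```

>>> {"op": "carry_out", "data": {"series": [[0, 0, 0.3, 0, 0, 0, 0], [0, 0, 0.3, 0, 0, 0, 0], [0, 0, 0, 0, 0, 0, 0]]}}

```text
t: 44.7
tool_pos: [0.4248, -0.1901, 0.0029]
tool_rot: [3.062, -0.698, 0.002]
contact_force: [0.8, -0.4, -3.4]
opening: 0.0654
```

>>> {"op": "carry_out", "data": {"series": [[0.25, 0.5, 0, 0, 0, 0, 0], [0.434, 0.9, 0, 0, 0, 0, 0], [0.434, 0.9, 0, 0, 0, 0, 0], [-0.15, 0.3, 0, 0, 0, 0.8, 0], [-0.15, 0.3, 0, 0, 0, 0.8, 0], [-0.15, 0.3, 0, 0, 0, 0.8, 0], [-0.15, 0.3, 0, 0, 0, 0.8, 0], [-0.15, 0.3, 0, 0, 0, 0.8, 0], [-0.15, 0.3, 0, 0, 0, 0.8, 0], [-0.15, 0.3, 0, 0, 0, 0.8, 0], [-0.15, 0.3, 0, 0, 0, 0.8, 0], [-0.15, 0.3, 0, 0, 0, 0.8, 0]]}}

```text
t: 45.9
tool_pos: [0.4179, -0.0644, 0.0016]
tool_rot: [-3.112, -0.431, 0.001]
contact_force: [0.6, -0.8, -3.4]
opening: 0.0653
```

>>> {"op": "carry_out", "data": {"series": [[0, 0, 0, 0, 0, 0, 0], [0, 0, -0.35, 0, 0, 0, 0], [0, 0, -0.2, 0, 0, 0, 0], [0, 0, 0, 0, 0, 0, 0], [0, 0, 0, 0, 0, 0, 1], [0, 0, 0, 0, 0, 0, 1], [0, 0, 0, 0, 0, 0, 1], [0, 0, 0.6, 0, 0, 0, 1], [0, 0, 1, 0, 0, 0, 1], [0, 0, 1, 0, 0, 0, 1], [0, 0, 1, 0, 0, 0, 1], [0, 0, 1, 0, 0, 0, 1]]}}

```text
t: 47.1
tool_pos: [0.4186, -0.0648, 0.1043]
tool_rot: [3.112, 0.425, 0.001]
contact_force: [-0.3, -0.2, 0.5]
opening: 0.0852
```

>>> {"op": "carry_out", "data": {"series": [[-0.3, 0, 1, 0, 0, 0, 1], [-0.3, 0, 1, 0, 0, 0, 1], [0, 0, 0, 0, 0, 0, 1]]}}

```text
t: 47.4
tool_pos: [0.4057, -0.0657, 0.1575]
tool_rot: [3.109, 0.424, 0.011]
contact_force: [0.3, 1.0, 0.2]
opening: 0.0853
```

```bash
python3 lk.py 27; python3 - <<'E'
from seg import *
t=snap("top","t27.png");w=snap("wrist");s=snap("scene")
print(rects(t,"tub_mid",.08),rects(w,"tub_mid",.08),rects(w,"vial_a_mid",.02))
cv2.imwrite("pics/t27.png",cv2.resize(t["frame"][50:230,100:310],(700,600),interpolation=cv2.INTER_CUBIC))
print(mk(t,"flask_mouth"),mk(s,"flask_mouth"))
E
```

```text
[ 0.40574337 -0.06570492  0.15754423] (np.float64(-0.17027966027990138), np.float64(0.10648562949302232)) [0.34843453 1.03932283 0.17325486] 0.08525089003334513
[(0.75, array([297., 228.]), array([526., -44.]), array([83., 52.]), 74.5), (0.57, array([406., 182.]), array([ 645., -380.]), array([332., 213.]), -23.9)] [(0.9, array([287., 103.]), array([467., -53.]), array([144.,  69.]), 14.6)] [(0.59, array([282., 105.]), array([471., -49.]), array([64., 17.]), 13.4)]
[(0.92, array([368.592, 227.514])), (0.55, array([443.912, 251.706]))] [(0.91, array([219.296, 260.61 ]))]
```

View pics/m27.png

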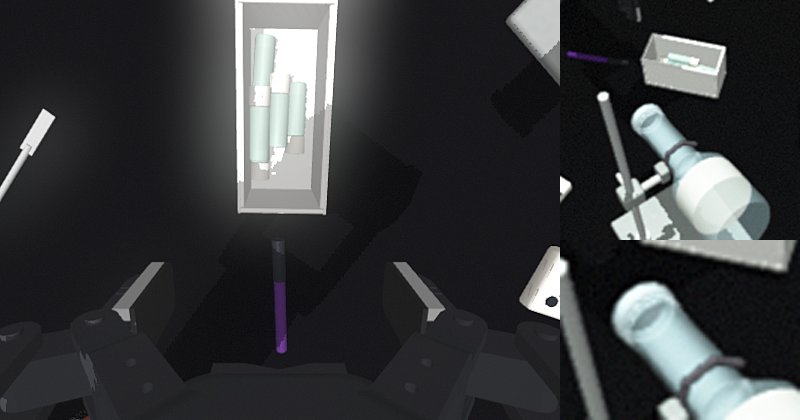

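View pics/t27.png

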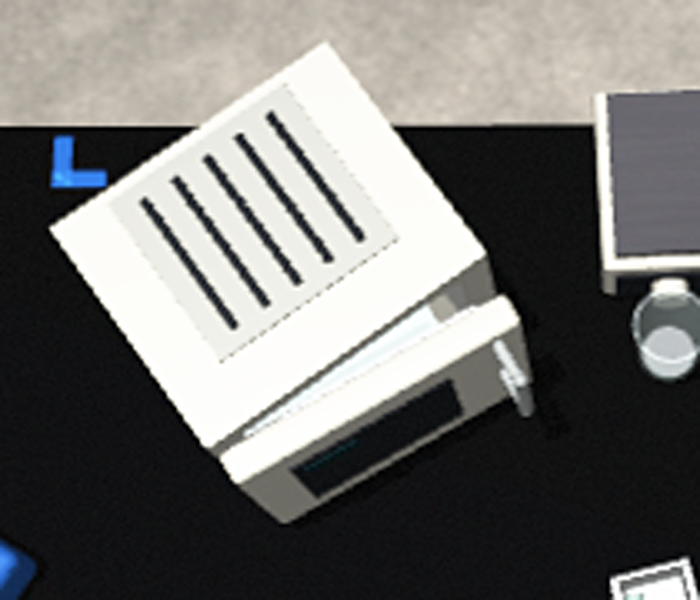

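```bash
python3 - <<'E'
from seg import *
w=snap("wrist");s=snap("scene")
a=cv2.resize(w["frame"][0:220,220:350],(354,600),interpolation=cv2.INTER_CUBIC)
b=cv2.resize(s["frame"][190:360,180:320],(440,534),interpolation=cv2.INTER_CUBIC)
b=np.vstack([b,np.zeros((66,440,3),np.uint8)])
cv2.imwrite("pics/m28.png",np.hstack([a,b]))
t=snap("top")
# door edges
def L(p,q,z):
    P,Q=onz(t,p,z),onz(t,q,z);d=Q-P;return P.round(3),Q.round(3),np.degrees(np.arctan2(d[1],d[0])).round(1)
f=lambda x,y:(100+x*.3,50+y*.3)
print("cooler front",L(f(210,448),f(490,253),.245))
print("cooler side",L(f(490,253),f(327,42),.245))
print("door inner top",L(f(222,455),f(505,295),.222))
print("door outer top",L(f(238,482),f(520,318),.222))
print(mk(t,"door_handle"),mk(s,"door_handle"),mk(t,"door_hinge"),mk(s,"door_hinge"),mk(s,"rack_floor"))
E
```

```text
cooler front (array([0.613, 0.305, 0.245]), array([0.768, 0.092, 0.245]), np.float64(-53.9))
cooler side (array([0.768, 0.092, 0.245]), array([0.945, 0.224, 0.245]), np.float64(36.8))
door inner top (array([0.612, 0.302, 0.222]), array([0.742, 0.081, 0.222]), np.float64(-59.6))
door outer top (array([0.591, 0.288, 0.222]), array([0.723, 0.069, 0.222]), np.float64(-58.9))
[(0.89, array([256.704, 166.404]))] [(0.65, array([364.28 , 175.518])), (0.61, array([324.072, 192.108]))] [(0.64, array([165.704, 191.016]))] [(0.77, array([340.088, 133.98 ]))] [(0.71, array([362.376, 177.618])), (0.23, array([340.088, 134.19 ]))]
```

View pics/m28.png

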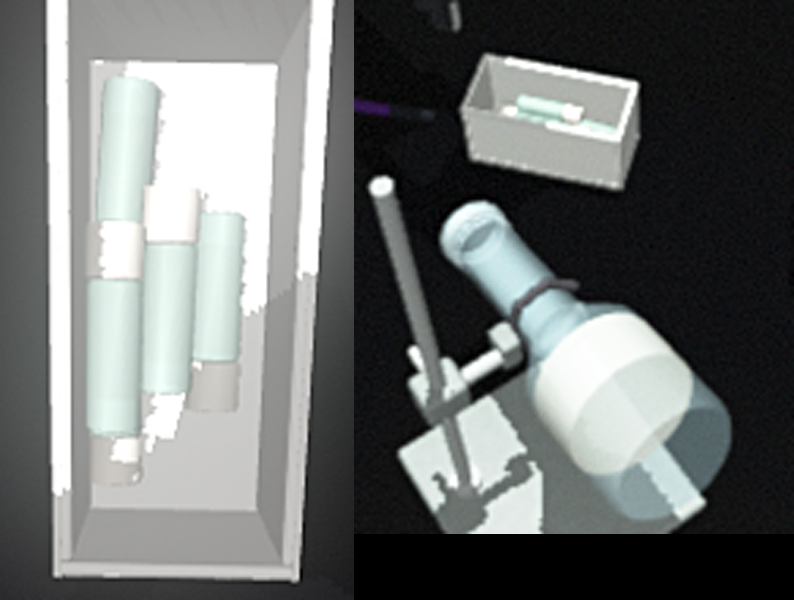

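>>> {"op": "carry_out", "data": {"series": [[-0.8, -0.2, 0.2, 0, 0, 0, 1], [1, 0.25, 0, 0, 0, 0, 1], [1, 0.25, 0, 0, 0, 0, 1], [0.8, 0.2, 0, 0, 0, 0, 1], [0, 0, 0, 0, 0, 0, 1]]}}

```text
t: 48.8
tool_pos: [0.4548, -0.0519, 0.1584]
tool_rot: [-3.112, -0.428, 0.0]
contact_force: [-1.5, -0.2, -0.4]
opening: 0.0852
```

```bash
python3 - <<'E'
from seg import *
w=snap("wrist","w29.png");o=ctrl.get_obs();print(o["tool_pos"])
a=w["frame"]; 
g=(np.clip((a/255.)**1.6,0,1)*255).astype(np.uint8)
cv2.imwrite("pics/m29.png",cv2.resize(g[60:340,170:400],(493,600),interpolation=cv2.INTER_CUBIC))
E
```

```text
[ 0.45369643 -0.05211619  0.15817997]
```

View pics/m29.png

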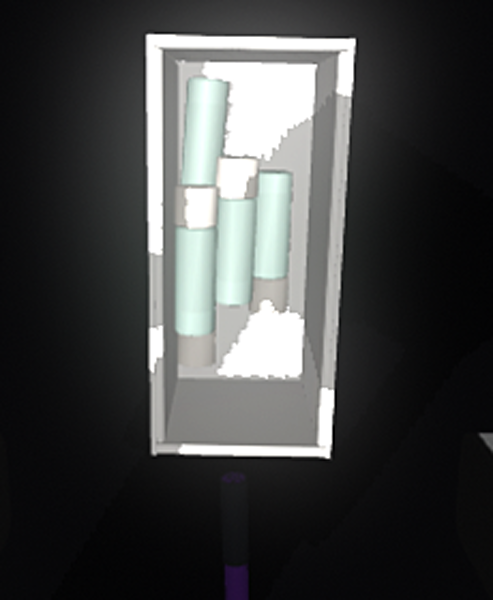

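```bash
python3 - <<'E'
from seg import *
import json
w=cv2.imread("pics/w26.png");s=snap("scene");t=snap("top")
F=[ctrl.get_obs()["contact_force"][2]];print(F)
a=cv2.resize(w[0:160,230:350],(338,450),interpolation=cv2.INTER_CUBIC)
b=cv2.resize(s["frame"][190:260,210:300],(460,358),interpolation=cv2.INTER_CUBIC);b=np.vstack([b,np.zeros((92,460,3),np.uint8)])
cv2.imwrite("pics/m30.png",np.hstack([a,b]))
cv2.imwrite("pics/t30.png",cv2.resize(t["frame"][100:310,270:500],(657,600)))
E
```

```text
[np.float64(-0.338934471480938)]
```

View pics/m30.png

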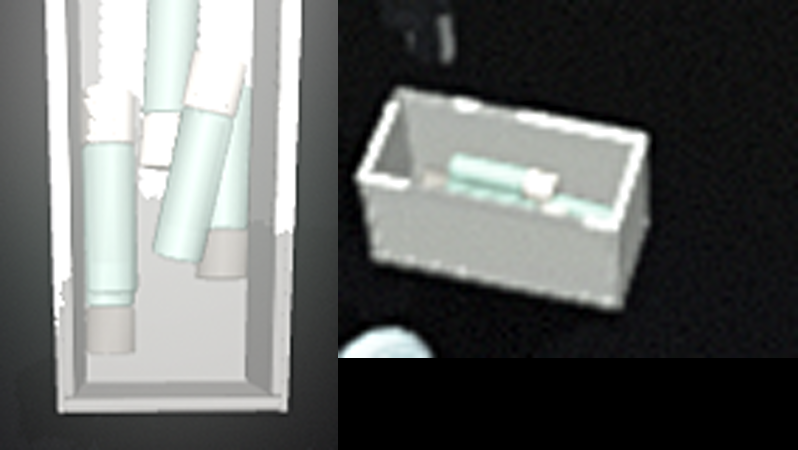

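View pics/t30.png

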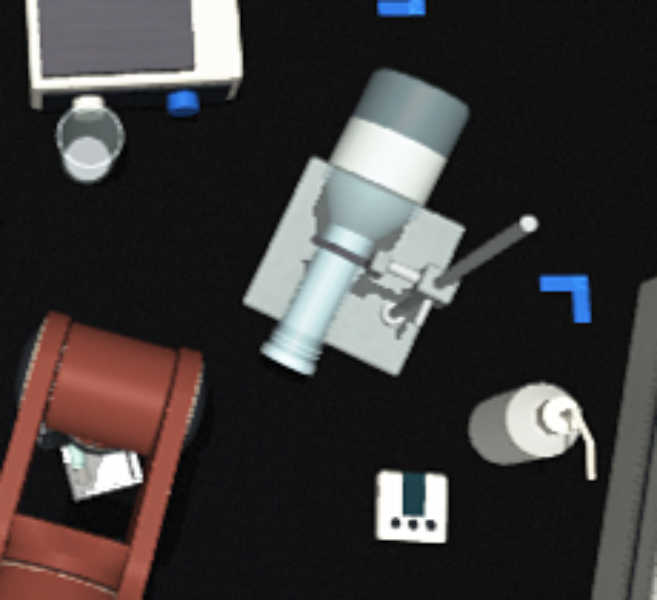

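>>> {"op": "carry_out", "data": {"series": [[0, 0, 1, 0, 0, 0, 1], [0.5, 0.3, 1, 0, 0, 0.6, 1], [1, 0.6, 0.8, 0, 0, 0.7, 0.8], [1, 0.6, 0.8, 0, 0, 0.7, 0.6], [1, 0.6, 0, 0, 0, 0.6, 0.5], [1, 0.6, 0, 0, 0, 0, 0.5], [0, 0, 0, 0, 0, 0, 0.5], [0, 0, 0, 0, 0, 0, 0.5]]}}

```text
t: 49.75
tool_pos: [0.5652, 0.0149, 0.2479]
tool_rot: [-3.031, -0.826, 0.002]
contact_force: [0.1, 0.5, 0.3]
opening: 0.0425
```

```bash
python3 - <<'E'
from seg import *
o=ctrl.get_obs();print(o["tool_pos"],o["tool_rot"],o["opening"])
w=snap("wrist","w31.png");t=snap("top");s=snap("scene")
for p in(w,t,s): print(mk(p,"door_handle"),mk(p,"door_hinge"))
b=cv2.resize(t["frame"][120:190,210:280],(240,240),interpolation=cv2.INTER_CUBIC)
c=cv2.resize(s["frame"][150:220,300:370],(240,240),interpolation=cv2.INTER_CUBIC)[:180]
cv2.imwrite("pics/m31.png",np.hstack([w["frame"],np.vstack([b,c])]))
E
```

```text
[0.5652405  0.01493711 0.24794804] [-3.03103462e+00 -8.25649197e-01  2.22471021e-03] 0.042491210667324184
[(0.96, array([288.904,  17.388]))] [(0.69, array([269.024, 266.994]))]
[(0.75, array([411.32, 278.88])), (0.17, array([445.928, 250.908]))] [(0.87, array([164.192, 190.386])), (0.67, array([386.904, 187.194]))]
[(0.79, array([324.52 , 191.898]))] [(0.74, array([341.096, 134.316]))]
```

View pics/m31.png

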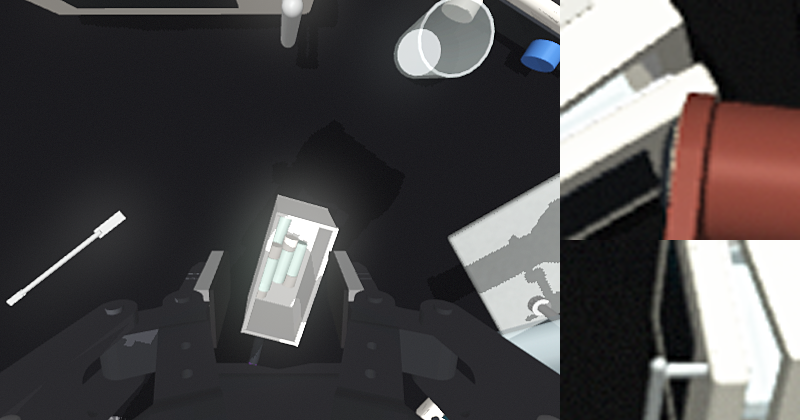

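```bash
python3 - <<'E'
from seg import *
w=snap("wrist");t=snap("top");s=snap("scene")
print(onz(w,(289,17.4),.182),onz(w,(292,6),.218),onz(s,(324.5,192),.182),onz(s,(324,181),.218))
c=cv2.resize(s["frame"][165:225,310:360],(500,600),interpolation=cv2.INTER_CUBIC)
cv2.imwrite("pics/m32.png",c)
print(tri([ray(w,(289,17.4)),ray(s,(324.5,192))]), onz(t,(256.7,166.4),.182),onz(t,(257,171),.182))
E
```

```text
[0.67674264 0.07244384 0.182     ] [0.6746497  0.07050495 0.218     ] [0.66697826 0.07302105 0.182     ] [0.66003651 0.07753266 0.218     ]
(array([0.67189666, 0.06964295, 0.18914688]), [np.float64(0.0038248344131309574), np.float64(0.003824834413131015)]) [0.67579983 0.06905445 0.182     ] [0.66299556 0.06815954 0.182     ]
```

View pics/m32.png

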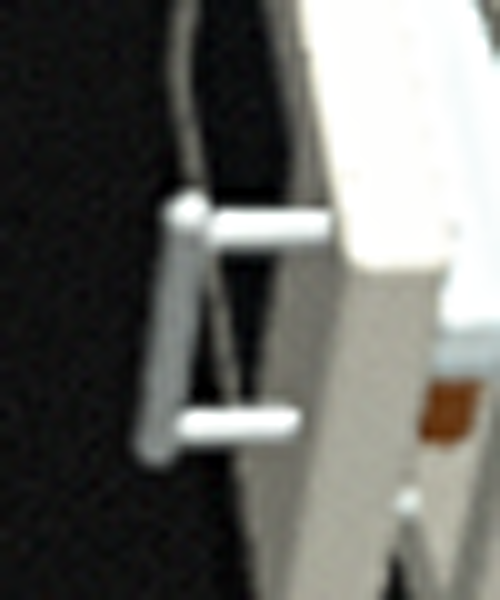

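>>> {"op": "carry_out", "data": {"series": [[1, 0.5, 0, 0, 0, 0, 0.5], [1, 0.5, 0, 0, 0, 0, 0.5], [0.5, 0.3, 0, 0, 0, 0, 0.5], [0, 0, 0, 0, 0, 0, 0.5]]}}

```text
t: 50.75
tool_pos: [0.6294, 0.0485, 0.2477]
tool_rot: [-3.03, -0.827, 0.001]
contact_force: [-0.2, 0.1, 1.1]
opening: 0.0427
```

```bash
python3 - <<'E'
from seg import *
o=ctrl.get_obs();print(o["tool_pos"],o["tool_rot"],o["opening"])
w=snap("wrist","w33.png");s=snap("scene")
print(mk(w,"door_handle"))
print(onz(s,(328.5,185.5),.218),proj(w,[.674,.071,.218]),proj(w,[.674,.071,.182]))
E
```

```text
[0.62942306 0.04845793 0.2476803 ] [-3.03028721e+00 -8.27270798e-01  1.05300717e-03] 0.042718492710836754
[(0.79, array([284.424, 131.082]))]
[0.67723758 0.06816614 0.218     ] [284.21138638 139.6480161 ] [283.41866079 135.64736093]
```

View pics/w33.png

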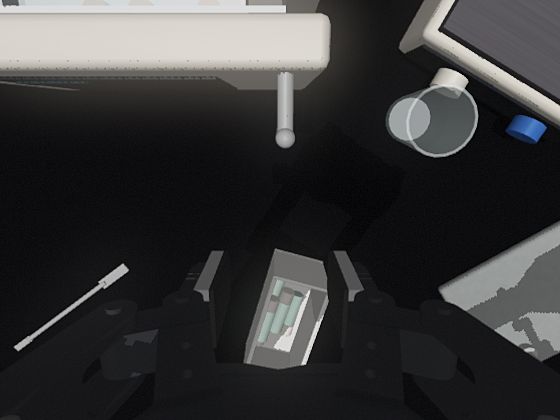

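>>> {"op": "carry_out", "data": {"series": [[0.89, 0.45, 0, 0, 0, 0, 0.5], [0.89, 0.45, 0, 0, 0, 0, 0.5], [0, 0, -0.9, 0, 0, 0, 0.5], [0, 0, -0.9, 0, 0, 0, 0.5], [0, 0, -0.9, 0, 0, 0, 0.5], [0, 0, -0.9, 0, 0, 0, 0.5], [0, 0, -0.9, 0, 0, 0, 0.5], [0, 0, -0.2, 0, 0, 0, 0.5], [0, 0, 0, 0, 0, 0, 0.5]], "grip_force": 30}}

```text
t: 51.8
tool_pos: [0.672, 0.0699, 0.13]
tool_rot: [-3.031, -0.825, 0.003]
contact_force: [0.5, 0.2, 0.8]
opening: 0.0424
```

>>> {"op": "carry_out", "data": {"series": [[0, 0, 0, 0, 0, 0, 0], [0, 0, 0, 0, 0, 0, 0], [0, 0, 0, 0, 0, 0, 0], [0, 0, 0, 0, 0, 0, 0], [0, 0, 0, 0, 0, 0, 0]]}}

```text
t: 52.3
tool_pos: [0.6743, 0.0701, 0.133]
tool_rot: [3.03, 0.825, 0.005]
contact_force: [-0.7, -0.5, 6.4]
opening: 0.0114
```

```bash
python3 - <<'E'
from seg import *
o=ctrl.get_obs();print(o["tool_pos"],o["tool_rot"],o["opening"],o["contact_force"],o["q"])
w=snap("wrist","w34.png");s=snap("scene")
c=cv2.resize(s["frame"][140:220,290:370],(240,240),interpolation=cv2.INTER_CUBIC)
cv2.imwrite("pics/m34.png",np.hstack([w["frame"],np.vstack([c,np.zeros((180,240,3),np.uint8)])]))
E
```

```text
[0.6743089  0.07011708 0.13303061] [3.03019839 0.82525093 0.00500358] 0.011350279986569706 [-0.71159939 -0.49411683  6.38992664] [-5.99460091e-03  2.11596118e-01  1.53751466e+00 -1.33641616e-04
  1.38913730e+00  1.03303843e+00]
```

View pics/m34.png

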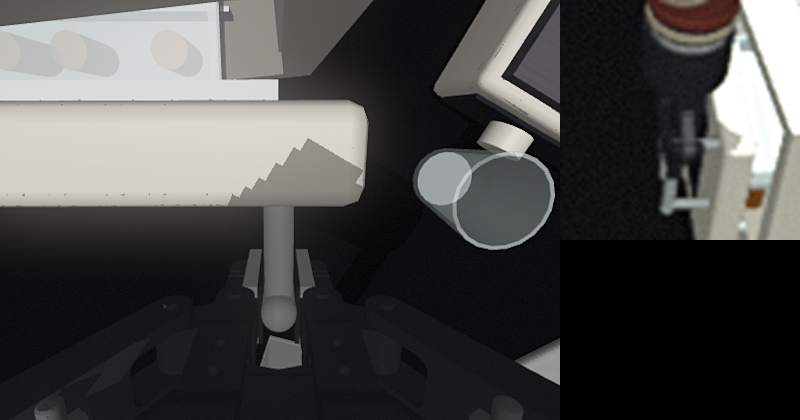

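```bash
python3 - <<'E'
from h import *
H=np.array([.609,.316]);r=np.array([.674,.0705])-H
n=22;D=1.57/n;p=r;rows=[]
for i in range(n):
    a=-D*(i+1);q=np.array([[np.cos(a),-np.sin(a)],[np.sin(a),np.cos(a)]])@r
    rows.append(((q-p)/.025).round(2).tolist());p=np.array(p)+np.array(rows[-1])*.025
print(rows,(p+H))
E
```

```text
[[-0.71, -0.16], [-0.71, -0.11], [-0.73, -0.06], [-0.72, -0.0], [-0.72, 0.04], [-0.72, 0.1], [-0.71, 0.14], [-0.7, 0.2], [-0.68, 0.25], [-0.66, 0.29], [-0.64, 0.35], [-0.62, 0.38], [-0.58, 0.43], [-0.55, 0.47], [-0.52, 0.51], [-0.48, 0.54], [-0.44, 0.58], [-0.4, 0.6], [-0.35, 0.64], [-0.31, 0.65], [-0.26, 0.68], [-0.21, 0.69]] [0.3635  0.25075]
```

>>> {"op": "carry_out", "data": {"series": [[-0.71, -0.16, 0, 0, 0, -0.35, 0], [-0.71, -0.11, 0, 0, 0, -0.35, 0], [-0.73, -0.06, 0, 0, 0, -0.35, 0], [-0.72, 0, 0, 0, 0, -0.35, 0], [0, 0, 0, 0, 0, 0, 0]]}}

```text
t: 52.9
tool_pos: [0.6013, 0.0629, 0.133]
tool_rot: [-3.081, -0.61, -0.006]
contact_force: [1.5, 2.6, 4.5]
opening: 0.0111
```

```bash
python3 - <<'E'
from seg import *
o=ctrl.get_obs();print(o["tool_pos"],o["tool_rot"],o["opening"],o["contact_force"],o["wrist_torque"])
w=snap("wrist","w35.png");s=snap("scene")
c=cv2.resize(s["frame"][140:220,290:370],(240,240),interpolation=cv2.INTER_CUBIC)
cv2.imwrite("pics/m35.png",np.hstack([w["frame"],np.vstack([c,np.zeros((180,240,3),np.uint8)])]))
E
```

```text
[0.6013109  0.06294797 0.13297327] [-3.08065907 -0.61008416 -0.00582439] 0.011108336536290486 [1.46933179 2.64066563 4.48878181] [ 0.47020938 -0.06638625 -0.20697738]
```

View pics/m35.png

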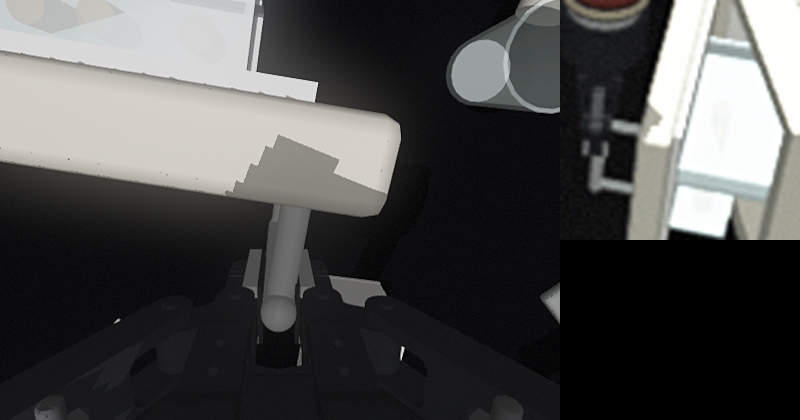

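>>> {"op": "carry_out", "data": {"series": [[-0.72, 0.04, 0, 0, 0, -0.6, 0], [-0.72, 0.1, 0, 0, 0, -0.6, 0], [-0.71, 0.14, 0, 0, 0, -0.6, 0], [-0.7, 0.2, 0, 0, 0, -0.6, 0], [-0.68, 0.25, 0, 0, 0, -0.6, 0], [-0.66, 0.29, 0, 0, 0, -0.6, 0], [-0.64, 0.35, 0, 0, 0, -0.6, 0], [-0.62, 0.38, 0, 0, 0, -0.6, 0], [-0.58, 0.43, 0, 0, 0, -0.6, 0]]}}

```text
t: 53.9
tool_pos: [0.4554, 0.1222, 0.133]
tool_rot: [-3.119, 0.235, -0.023]
contact_force: [21.3, 22.2, -6.7]
opening: 0.0117
```

>>> {"op": "carry_out", "data": {"series": [[-0.55, 0.47, 0, 0, 0, -0.6, 0], [-0.52, 0.51, 0, 0, 0, -0.6, 0], [-0.48, 0.54, 0, 0, 0, -0.6, 0], [-0.44, 0.58, 0, 0, 0, -0.6, 0], [-0.4, 0.6, 0, 0, 0, -0.6, 0], [-0.35, 0.64, 0, 0, 0, -0.6, 0], [-0.31, 0.65, 0, 0, 0, -0.6, 0], [-0.26, 0.68, 0, 0, 0, -0.6, 0], [0, 0, 0, 0, 0, 0, 0]]}}

```text
t: 54.8
tool_pos: [0.3799, 0.2377, 0.1334]
tool_rot: [-2.968, 0.965, -0.044]
contact_force: [45.6, 14.0, -20.6]
opening: 0.0111
```

```bash
python3 - <<'E'
from seg import *
o=ctrl.get_obs();print(o["tool_pos"],o["tool_rot"],o["opening"],o["contact_force"],o["wrist_torque"],o["q"])
w=snap("wrist","w36.png");s=snap("scene")
c=cv2.resize(s["frame"][100:240,240:380],(240,240),interpolation=cv2.INTER_CUBIC)
cv2.imwrite("pics/m36.png",np.hstack([w["frame"],np.vstack([c,np.zeros((180,240,3),np.uint8)])]))
E
```

```text
[0.37991777 0.23773514 0.13343564] [-2.96817593  0.96464952 -0.04435206] 0.011104508303933825 [ 45.55309653  14.02066666 -20.59344995] [ 1.70491524 -6.46109645 -0.09343852] [ 0.39506671 -0.38275682  2.09513356 -0.00316726  1.39444218  2.59482361]
```

View pics/m36.png

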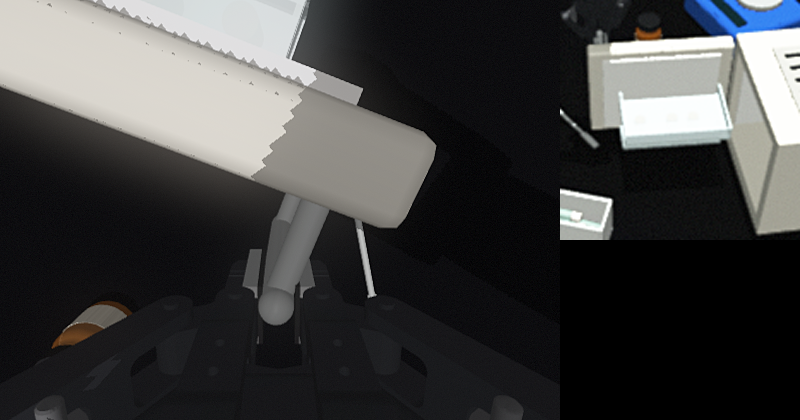

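>>> {"op": "carry_out", "data": {"series": [[0, 0, 0, 0, 0, 0, 0.4], [0, 0, 0, 0, 0, 0, 0.4], [0, 0, 0, 0, 0, 0, 0.4]]}}

```text
t: 55.2
tool_pos: [0.3673, 0.233, 0.1304]
tool_rot: [2.987, -0.97, -0.001]
contact_force: [-0.1, 0.5, 0.1]
opening: 0.0344
```

>>> {"op": "carry_out", "data": {"series": [[0, 0, 0.6, 0, 0, 0, 0.4], [0, 0, 1, 0, 0, 0, 0.4], [0, 0, 1, 0, 0, 0, 0.4], [0, 0, 1, 0, 0, 0, 0.4], [0, 0, 1, 0, 0, 0, 0.4], [0, -1, 0, 0, 0, 1, 0.4], [0, -1, 0, 0, 0, 1, 0.4], [0, -1, 0, 0, 0, 1, 0.4], [0, -1, 0, 0, 0, 1, 0.4], [0, -1, 0, 0, 0, 1, 0.4], [0, -1, 0, 0, 0, 1, 0.6], [0, -1, 0, 0, 0, 1, 1]]}}

```text
t: 56.4
tool_pos: [0.3676, 0.0573, 0.247]
tool_rot: [3.139, 0.12, 0.002]
contact_force: [0.3, -0.1, 0.1]
opening: 0.0619
```

```bash
python3 - <<'E'
from seg import *
o=ctrl.get_obs();print(o["tool_pos"],o["tool_rot"],o["opening"],o["contact_force"],o["q"])
w=snap("wrist","w37.png");s=snap("scene","s37.png");t=snap("top","t37.png")
for p in(w,t,s): print(mk(p,"door_handle"),mk(p,"door_hinge"),mk(p,"rack_floor"),rects(p,"tub_mid",.08))
cv2.imwrite("pics/m37.png",np.hstack([cv2.resize(t["frame"][120:320,120:320],(420,420)),cv2.resize(s["frame"][90:260,220:370],(371,420))]))
E
```

```text
[0.36756766 0.05732965 0.24699307] [3.13923198e+00 1.19827688e-01 2.23985183e-03] 0.061934776870139166 [ 0.2763737  -0.09453544  0.07806619] [-4.61199143e-02 -6.35524085e-01  2.07442242e+00  4.69517871e-05
  1.70126720e+00  1.44837756e+00]
[(0.85, array([ 37.8  , 167.706]))] [] [] [(0.82, array([396.,  79.]), array([469., -45.]), array([151.,  85.]), 15.0)]
[(0.7, array([195.328, 278.712]))] [(0.81, array([164.528, 190.386]))] [(0.78, array([216.72 , 213.906])), (0.25, array([298.2  , 156.786]))] [(0.67, array([303., 246.]), array([468., -53.]), array([152.,  72.]), 13.5), (0.55, array([298., 247.]), array([466., -46.]), array([54., 12.]), 12.5)]
[] [(0.71, array([338.576, 134.694])), (0.52, array([234.808, 224.406]))] [(0.8, array([306.88, 169.68]))] [(0.82, array([243., 228.]), array([486., -73.]), array([165., 118.]), 14.4), (0.51, array([298., 151.]), array([486., 289.]), array([325., 300.]), -64.2)]
```

View pics/m37.png

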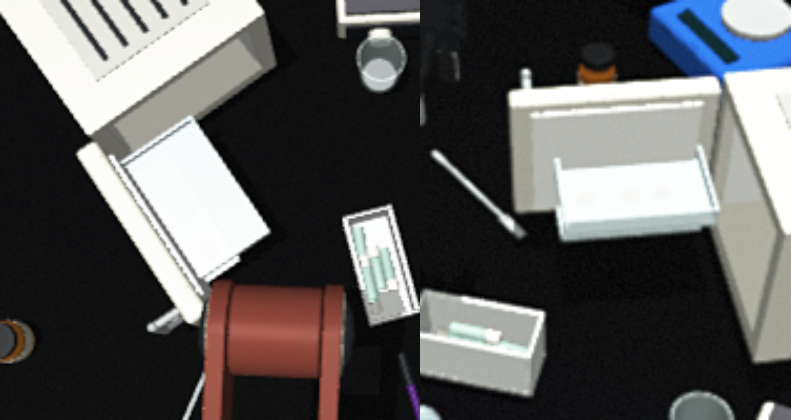

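View pics/w37.png

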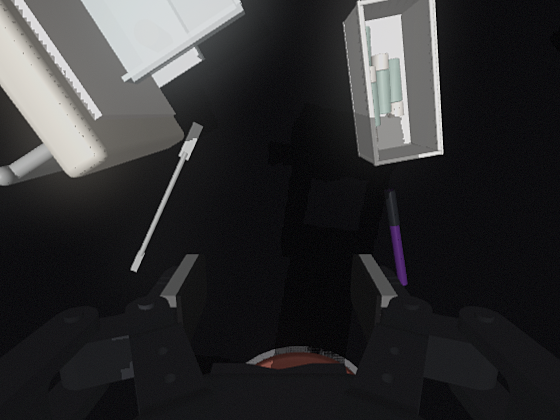

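>>> {"op": "carry_out", "data": {"series": [[0.8, -0.86, 0, 0, 0, 0.86, 1], [0.8, -0.86, 0, 0, 0, 0.86, 1], [0.8, -0.86, 0, 0, 0, 0, 1], [0.8, -0.86, 0, 0, 0, 0, 1], [0.8, -0.86, 0, 0, 0, 0, 1], [0, 0, -1, 0, 0, 0, 1], [0, 0, -1, 0, 0, 0, 1], [0, 0, -1, 0, 0, 0, 1], [0, 0, -1, 0, 0, 0, 1], [0, 0, 0, 0, 0, 0, 1]], "grip_force": 60}}

```text
t: 58.15
tool_pos: [0.465, -0.0486, 0.1415]
tool_rot: [-3.115, -0.381, 0.012]
contact_force: [-1.3, 0.4, -0.0]
opening: 0.0857
```

```bash
python3 - <<'E'
from seg import *
o=ctrl.get_obs();print(o["tool_pos"],o["tool_rot"],o["opening"],o["contact_force"],o["q"])
w=snap("wrist","w38.png");t=snap("top","t38.png");s=snap("scene","s38.png")
print(rects(w,"tub_mid",.08))
R_=tri([ray(t,(216.7,213.9)),ray(s,(306.9,169.7))]);print("rack",R_)
f=lambda x,y:(120+x/2.1,120+y/2.1)
P,Q=onz(t,f(88,152),.222),onz(t,f(188,322),.222);d=Q-P;print("door",P,Q,np.degrees(np.arctan2(d[1],d[0])))
C=[onz(t,f(*p),.134) for p in((125,160),(192,118),(270,232),(205,277))];print(np.round(C,3),np.mean(C,0))
d=C[2]-C[1];print(np.degrees(np.arctan2(d[1],d[0])))
for p in(t,s): print(mk(p,"rack_floor"))
a=cv2.resize(t["frame"][150:270,150:270],(420,420),interpolation=cv2.INTER_CUBIC)
cv2.imwrite("pics/m38.png",np.hstack([a,w["frame"][:,90:460]]))
E
```

```text
[ 0.46501575 -0.04855346  0.14154761] [-3.11522894 -0.38137942  0.01173681] 0.08568377006715619 [-1.31625311  0.3736266  -0.02080615] [-2.63443553e-01 -2.97271484e-01  2.01618797e+00  4.72931951e-05
  1.43076599e+00  1.06370993e+00]
[(0.69, array([285., 189.]), array([470., -52.]), array([151.,  70.]), 14.5)]
rack (array([0.5595596 , 0.18638403, 0.11555523]), [np.float64(0.003933375616831362), np.float64(0.003933375616831304)])
door [0.59648929 0.31327847 0.222     ] [0.38695968 0.18459541 0.222     ] -148.44374303176605
[[0.603 0.286 0.134]
 [0.66  0.198 0.134]
 [0.507 0.093 0.134]
 [0.448 0.177 0.134]] [0.55475208 0.18860581 0.134     ]
-145.47759543060388
[(0.89, array([213.696, 214.2  ]))]
[(0.71, array([307.496, 168.294]))]
```

View pics/m38.png

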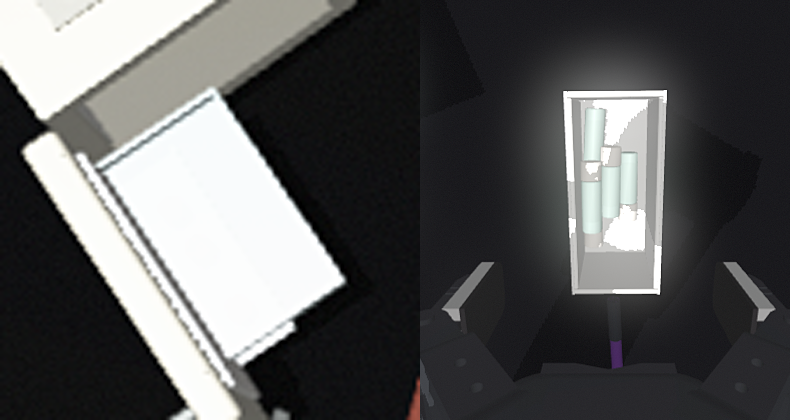

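>>> {"op": "carry_out", "data": {"series": [[0.15, -0.1, -1, 0, 0, 0, 1], [0, 0, -1, 0, 0, 0, 1], [0, 0, -1, 0, 0, 0, 1], [0, 0, -1, 0, 0, 0, 1], [0, 0, -1, 0, 0, 0, 1], [0, 0, -1, 0, 0, 0, 1], [0, 0, -0.2, 0, 0, 0, 1], [0, 0, 0, 0, 0, 0, 0], [0, 0, 0, 0, 0, 0, 0], [0, 0, 0, 0, 0, 0, 0], [0, 0, 0, 0, 0, 0, 0], [0, 0, 0, 0, 0, 0, 0]]}}

```text
t: 59.65
tool_pos: [0.4729, -0.0521, -0.0077]
tool_rot: [3.117, 0.382, 0.004]
contact_force: [-0.2, -0.4, 3.4]
opening: 0.0655
```

>>> {"op": "carry_out", "data": {"series": [[0, 0, 0, 0, 0, 0, 0], [0, 0, 0.5, 0, 0, 0, 0], [0, 0, 1, 0, 0, 0, 0], [0, 0, 0, 0, 0, 0, 0], [0, 0, 0, 0, 0, 0, 0], [0, 0, 0, 0, 0, 0, 0]]}}

```text
t: 60.25
tool_pos: [0.4703, -0.0515, 0.0268]
tool_rot: [-3.117, -0.382, 0.004]
contact_force: [0.8, -0.2, -4.6]
opening: 0.0655
```

```bash
python3 - <<'E'
from seg import *
f=[]
for i in range(6):
    f.append(ctrl.get_obs()["contact_force"]); s=snap("scene")
print(np.mean(f,0),np.std(f,0))
o=ctrl.get_obs();print(o["tool_pos"],o["tool_rot"],o["opening"])
w=snap("wrist")
c=cv2.resize(s["frame"][170:270,200:320],(240,200),interpolation=cv2.INTER_CUBIC)
cv2.imwrite("pics/m39.png",np.hstack([w["frame"],np.vstack([c,np.zeros((220,240,3),np.uint8)])]))
E
```

```text
[ 0.18397451 -0.11948901 -3.95736949] [0.55661788 0.19008675 0.54047582]
[ 0.47114019 -0.05169159  0.02768611] [-3.11783591e+00 -3.81828048e-01  1.66985454e-03] 0.0651596123442056
```

View pics/m39.png

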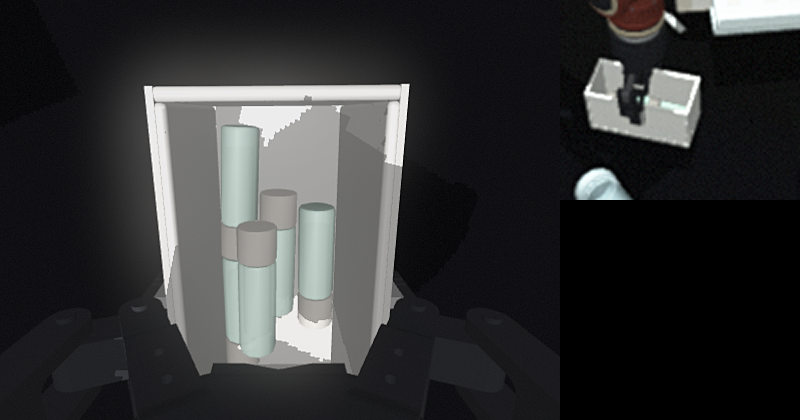

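>>> {"op": "carry_out", "data": {"series": [[0, 0, 0.7, 0, 0, 0, 0], [0, 0, 1, 0, 0, 0, 0], [0, 0, 1, 0, 0, 0, 0], [0, 0, 1, 0, 0, 0, 0], [0, 0, 1, 0, 0, 0, 0], [0, 0, 0.8, 0, 0, 0, 0], [0.3, 0.9, 0, 0, 0, 0.5, 0], [0.34, 0.95, 0, 0, 0, 0.7, 0], [0.34, 0.95, 0, 0, 0, 0.7, 0], [0.34, 0.95, 0, 0, 0, 0.7, 0], [0.34, 0.95, 0, 0, 0, 0.7, 0]]}}

```text
t: 61.7
tool_pos: [0.5132, 0.0667, 0.1656]
tool_rot: [-3.012, -0.893, 0.0]
contact_force: [0.2, -0.3, -2.6]
opening: 0.0656
```

>>> {"op": "carry_out", "data": {"series": [[0.34, 0.95, 0, 0, 0, 0, 0], [0.34, 0.95, 0, 0, 0, 0, 0], [0.34, 0.95, 0, 0, 0, 0, 0], [0.34, 0.95, 0, 0, 0, 0, 0], [0.3, 0.9, 0, 0, 0, 0, 0], [0, 0, 0, 0, 0, 0, 0], [0, 0, 0, 0, 0, 0, 0]]}}

```text
t: 62.4
tool_pos: [0.5543, 0.1833, 0.1653]
tool_rot: [3.012, 0.89, -0.002]
contact_force: [-0.3, -0.5, -3.9]
opening: 0.0654
```

```bash
python3 - <<'E'
from seg import *
o=ctrl.get_obs();print(o["tool_pos"],o["tool_rot"],o["opening"],o["contact_force"])
w=snap("wrist","w40.png");s=snap("scene");t=snap("top")
c=cv2.resize(s["frame"][100:240,240:380],(240,240),interpolation=cv2.INTER_CUBIC)
c2=cv2.resize(t["frame"][150:270,150:270],(180,180))
cv2.imwrite("pics/m40.png",np.hstack([w["frame"],np.vstack([c,np.hstack([c2,np.zeros((180,60,3),np.uint8)])])]))
E
```

```text
[0.55431727 0.18332407 0.1652722 ] [ 3.01237512e+00  8.90404300e-01 -1.84685307e-03] 0.06535305725832961 [-0.33899804 -0.50281448 -3.8678186 ]
```

View pics/m40.png

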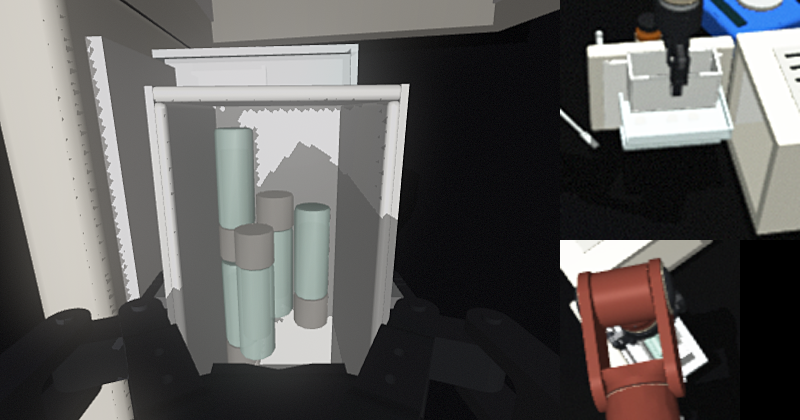

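```bash
python3 - <<'E'
from seg import *
o=ctrl.get_obs();w=snap("wrist");T=o["tool_pos"]
R=Rn.from_rotvec(o["tool_rot"]).as_matrix()
for u in((152,50),(357,47),(357,83),(100,40),(75,0),(130,419)):
    for z in(.134,.222):
        X=onz(w,u,z); v=R.T@(X-T); print(u,z,X.round(3),"tool frame x,y",v[:2].round(3))
E
```

```text
(152, 50) 0.134 [0.599 0.297 0.134] tool frame x,y [ 0.1   -0.072]
(152, 50) 0.222 [0.604 0.265 0.222] tool frame x,y [ 0.086 -0.043]
(357, 47) 0.134 [0.664 0.2   0.134] tool frame x,y [0.101 0.044]
(357, 47) 0.222 [0.642 0.208 0.222] tool frame x,y [0.087 0.026]
(357, 83) 0.134 [0.648 0.189 0.134] tool frame x,y [0.082 0.045]
(357, 83) 0.222 [0.632 0.201 0.222] tool frame x,y [0.076 0.027]
(100, 40) 0.134 [0.588 0.324 0.134] tool frame x,y [ 0.105 -0.101]
(100, 40) 0.222 [0.597 0.281 0.222] tool frame x,y [ 0.089 -0.06 ]
(75, 0) 0.134 [0.599 0.344 0.134] tool frame x,y [ 0.125 -0.112]
(75, 0) 0.222 [0.603 0.293 0.222] tool frame x,y [ 0.101 -0.066]
(130, 419) 0.134 [0.357 0.191 0.134] tool frame x,y [-0.161 -0.114]
(130, 419) 0.222 [0.46  0.202 0.222] tool frame x,y [-0.068 -0.068]
```

>>> {"op": "carry_out", "data": {"series": [[0, 0.58, 0, 0, 0, 0, 0], [0, 0, -0.7, 0, 0, 0, 0], [0, 0, -0.7, 0, 0, 0, 0], [0, 0, -0.6, 0, 0, 0, 0], [0, 0, 0, 0, 0, 0, 0]]}}

```text
t: 63.1
tool_pos: [0.5621, 0.2002, 0.13]
tool_rot: [-3.011, -0.888, -0.03]
contact_force: [3.0, -4.3, 26.6]
opening: 0.0653
```

>>> {"op": "carry_out", "data": {"series": [[0, 0, -0.15, 0, 0, 0, 0], [0, 0, -0.1, 0, 0, 0, 0], [0, 0, 0, 0, 0, 0, 0]]}}

```text
t: 63.4
tool_pos: [0.5529, 0.1974, 0.1071]
tool_rot: [-3.013, -0.889, 0.006]
contact_force: [-0.3, -0.6, -4.4]
opening: 0.0652
```

```bash
python3 - <<'E'
from seg import *
o=ctrl.get_obs();print(o["tool_pos"],o["tool_rot"],o["opening"],o["contact_force"])
w=snap("wrist","w41.png");s=snap("scene")
c=cv2.resize(s["frame"][100:240,240:380],(240,240),interpolation=cv2.INTER_CUBIC)
cv2.imwrite("pics/m41.png",np.hstack([w["frame"],np.vstack([c,np.zeros((180,240,3),np.uint8)])]))
E
```

```text
[0.55290526 0.19736029 0.10706275] [-3.01294705 -0.88912568  0.00616902] 0.06523563720139397 [-0.27435671 -0.60691617 -4.3760531 ]
```

View pics/m41.png

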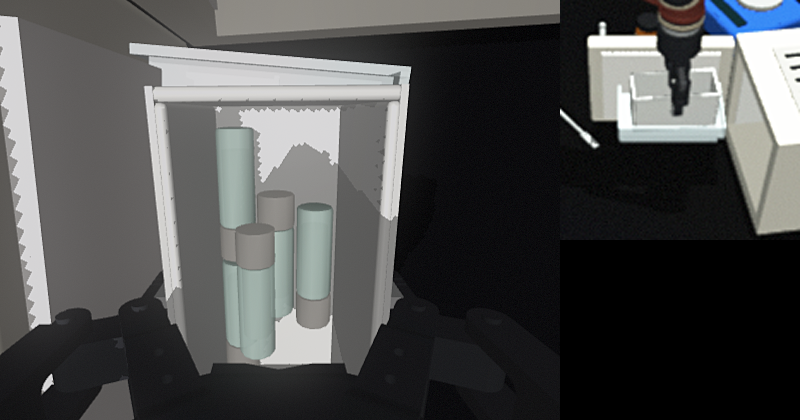

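```bash
python3 - <<'E'
from seg import *
o=ctrl.get_obs();w=snap("wrist");T=o["tool_pos"]
R=Rn.from_rotvec(o["tool_rot"]).as_matrix()
for u in((130,47),(162,84),(410,68),(405,110),(397,215),(20,130)):
    for z in(.134,):
        X=onz(w,u,z); v=R.T@(X-T); print(u,z,X.round(3),"tool frame x,y",v[:2].round(3))
a=cv2.resize(w["frame"][20:240,100:430],(800,533),interpolation=cv2.INTER_CUBIC);cv2.imwrite("pics/m42.png",a)
t=snap("top");s=snap("scene")
b=cv2.resize(s["frame"][110:180,285:365],(800,700),interpolation=cv2.INTER_CUBIC)[:600];cv2.imwrite("pics/m43.png",b)
E
```

```text
(130, 47) 0.134 [0.597 0.299 0.134] tool frame x,y [ 0.092 -0.061]
(162, 84) 0.134 [0.591 0.281 0.134] tool frame x,y [ 0.077 -0.049]
(410, 68) 0.134 [0.653 0.197 0.134] tool frame x,y [0.084 0.055]
(405, 110) 0.134 [0.638 0.188 0.134] tool frame x,y [0.067 0.054]
(397, 215) 0.134 [0.599 0.162 0.134] tool frame x,y [0.02  0.055]
(20, 130) 0.134 [0.54  0.324 0.134] tool frame x,y [ 0.058 -0.113]
```

View pics/m42.png

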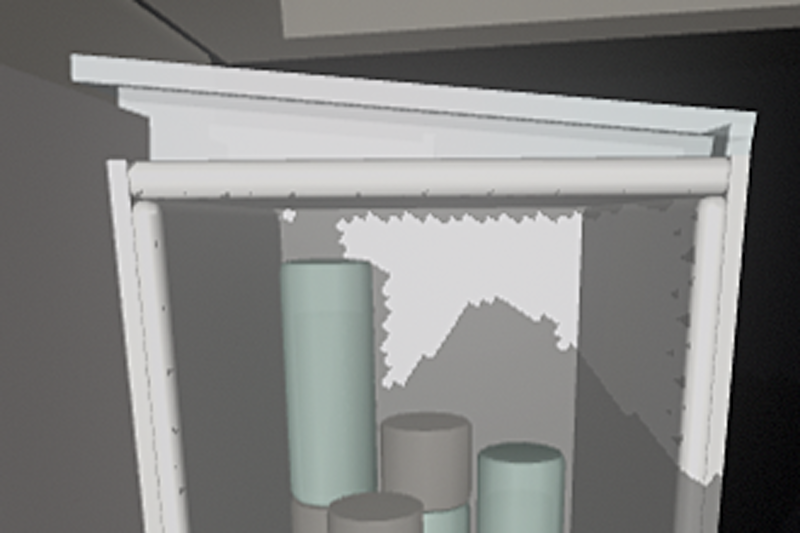

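View pics/m43.png

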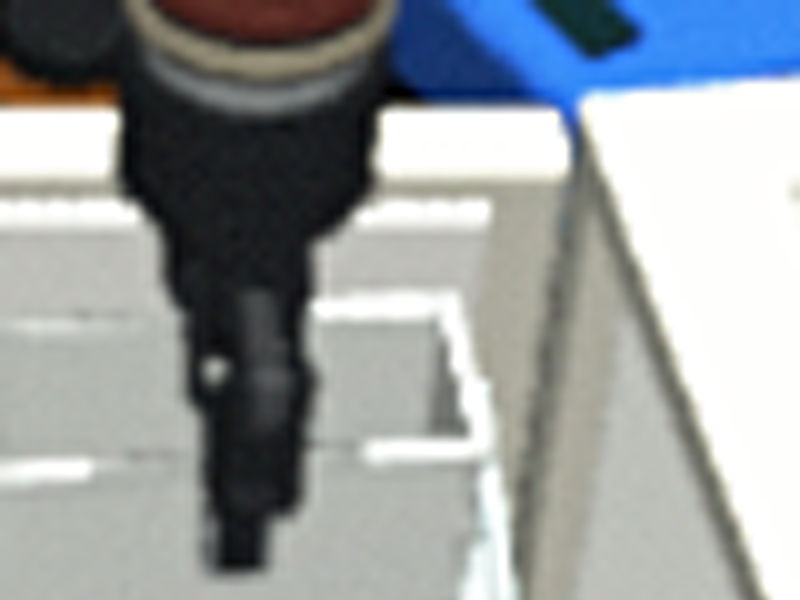

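>>> {"op": "carry_out", "data": {"series": [[0, 0, -0.12, 0, 0, 0, 0], [0, 0, 0, 0, 0, 0, 0], [0, 0, 0, 0, 0, 0, 0]]}}

```text
t: 63.95
tool_pos: [0.5544, 0.1977, 0.1062]
tool_rot: [-3.013, -0.889, 0.001]
contact_force: [0.5, 0.9, -2.3]
opening: 0.0653
```

>>> {"op": "carry_out", "data": {"series": [[0, 0, -0.06, 0, 0, 0, 0], [0, 0, 0, 0, 0, 0, 0]]}}

```text
t: 64.15
tool_pos: [0.5545, 0.1977, 0.1049]
tool_rot: [-3.013, -0.889, 0.0]
contact_force: [-0.2, -0.2, -3.2]
opening: 0.0653
```

>>> {"op": "carry_out", "data": {"series": [[0, 0, -0.08, 0, 0, 0, 0], [0, 0, 0, 0, 0, 0, 0]]}}

```text
t: 64.35
tool_pos: [0.555, 0.1977, 0.1043]
tool_rot: [3.013, 0.889, 0.001]
contact_force: [-2.9, -0.7, 2.7]
opening: 0.0652
```

>>> {"op": "carry_out", "data": {"series": [[0, 0, -0.08, 0, 0, 0, 0], [0, 0, 0, 0, 0, 0, 0]]}}

```text
t: 64.55
tool_pos: [0.5555, 0.1976, 0.1043]
tool_rot: [3.012, 0.89, 0.003]
contact_force: [-6.6, -3.5, 10.0]
opening: 0.0649
```

>>> {"op": "carry_out", "data": {"series": [[0, 0, 0.06, 0, 0, 0, 0], [0, 0, 0, 0, 0, 0, 0.9], [0, 0, 0, 0, 0, 0, 0.9], [0, 0, 0, 0, 0, 0, 0.9], [0, 0, 0, 0, 0, 0, 0.9]]}}

```text
t: 65.05
tool_pos: [0.5545, 0.1979, 0.1023]
tool_rot: [-3.013, -0.889, 0.0]
contact_force: [-0.8, -0.4, 0.1]
opening: 0.0766
```

```bash
python3 - <<'E'
from seg import *
o=ctrl.get_obs();print(o["tool_pos"],o["tool_rot"],o["opening"],o["contact_force"])
w=snap("wrist","w44.png");s=snap("scene")
c=cv2.resize(s["frame"][100:240,240:380],(240,240),interpolation=cv2.INTER_CUBIC)
cv2.imwrite("pics/m44.png",np.hstack([w["frame"],np.vstack([c,np.zeros((180,240,3),np.uint8)])]))
E
```

```text
[0.55448965 0.19786713 0.10231287] [-3.01283874e+00 -8.88955661e-01  3.00769458e-04] 0.07657551511206705 [-0.75990886 -0.36874374  0.06657698]
```

View pics/m44.png

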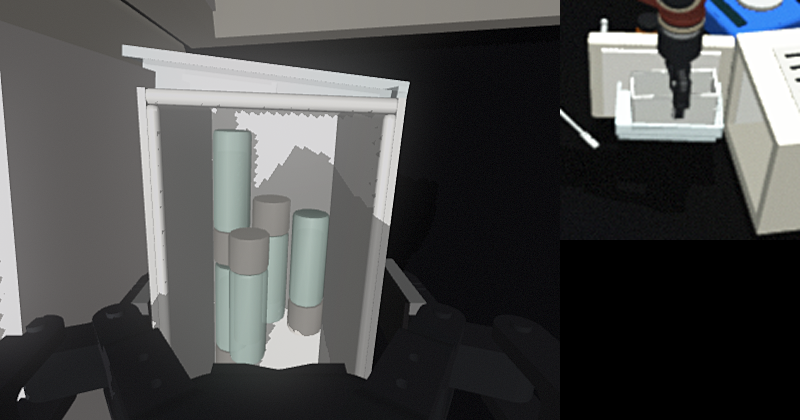

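>>> {"op": "carry_out", "data": {"series": [[0, 0, 0.5, 0, 0, 0, 0.9], [0, 0, 1, 0, 0, 0, 0.9], [0, 0, 1, 0, 0, 0, 0.9], [0, 0, 1, 0, 0, 0, 0.9], [0, 0, 1, 0, 0, 0, 0.9], [0, 0, 0.8, 0, 0, 0, 0.9], [-0.5, -1, 0, 0, 0, 0, 0.5], [-0.5, -1, 0, 0, 0, 0, 0], [-0.5, -1, 0, 0, 0, 0, 0], [-0.5, -1, 0, 0, 0, 0, 0]]}}

```text
t: 66.15
tool_pos: [0.5042, 0.097, 0.2363]
tool_rot: [3.013, 0.89, 0.002]
contact_force: [0.9, -0.9, 0.2]
opening: 0.0185
```

```bash
python3 - <<'E'
from seg import *
o=ctrl.get_obs();print(o["tool_pos"],o["tool_rot"],o["opening"],o["contact_force"])
w=snap("wrist","w45.png");s=snap("scene","s45.png");t=snap("top","t45.png")
cv2.imwrite("pics/m45.png",np.hstack([w["frame"],np.vstack([cv2.resize(s["frame"][100:240,240:380],(240,240),interpolation=cv2.INTER_CUBIC),cv2.resize(t["frame"][130:290,130:290],(240,240))[:180]])]))
print(rects(t,"tub_mid",.192),rects(w,"tub_mid",.192))
P=[mk(p,"door_handle") for p in(t,s,w)];print(P,mk(t,"rack_floor"),mk(s,"rack_floor"))
E
```

```text
[0.50422927 0.09697583 0.23629321] [3.01264006e+00 8.89611324e-01 2.30431016e-03] 0.01854302027998042 [ 0.93638243 -0.88188975  0.17484927]
[(0.81, array([192., 200.]), array([581., 247.]), array([76., 38.]), -5.2), (0.44, array([413., 277.]), array([ 377., -341.]), array([67., 64.]), 87.7)] [(0.72, array([185.,  89.]), array([534., 188.]), array([113.,  76.]), 30.5)]
[[(0.97, array([179.48, 278.88]))], [(0.88, array([264.32, 121.59])), (0.63, array([306.32, 159.81]))], []] [(0.94, array([212.072, 221.718]))] [(0.87, array([303.8  , 164.892]))]
```

View pics/m45.png

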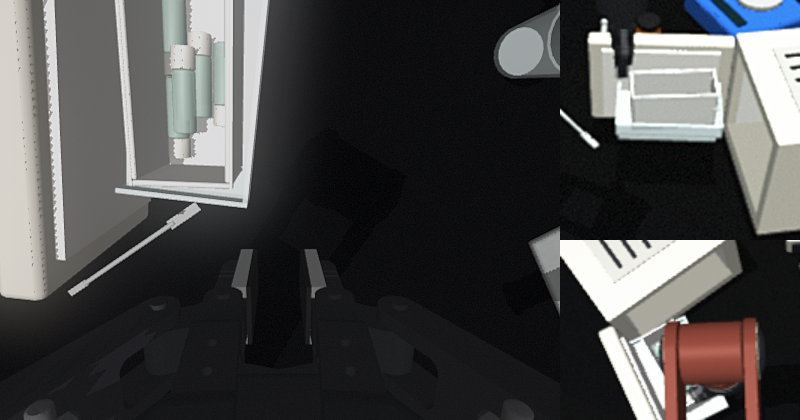

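```bash
python3 - <<'E'
from seg import *
from scipy.optimize import least_squares
t=snap("top");s=snap("scene")
print(mk(t,"door_handle"),mk(s,"door_handle"))
print(tri([ray(t,(179.5,278.9)),ray(s,(264.3,121.6))]),onz(t,(179.5,278.9),.182),onz(s,(264.3,121.6),.182))
B=np.array([[.674,.0705],[.6013,.063],[.380,.2377]])
f=lambda p:np.r_[np.hypot(*(B-p[:2]).T)-p[2],(p[:2]-[.609,.316])/5.]
print(least_squares(f,[.609,.316,.254]).x, least_squares(lambda p:np.hypot(*(B-p[:2]).T)-p[2],[.609,.316,.254]).x)
a=cv2.resize(t["frame"][220:320,130:250],(720,600),interpolation=cv2.INTER_CUBIC);cv2.imwrite("pics/m46.png",a)
a=cv2.resize(s["frame"][90:170,240:340],(750,600),interpolation=cv2.INTER_CUBIC);cv2.imwrite("pics/m47.png",a)
E
```

```text
[(0.84, array([184.072, 280.308]))] [(0.91, array([264.488, 119.7  ]))]
(array([0.3720882 , 0.26852476, 0.17472849]), [np.float64(0.002784391163123865), np.float64(0.002784391163123784)]) [0.37411826 0.26873316 0.182     ] [0.37472394 0.25857258 0.182     ]
[0.61531907 0.30958998 0.24640978] [0.61303236 0.305377   0.24266078]
```

View pics/m46.png

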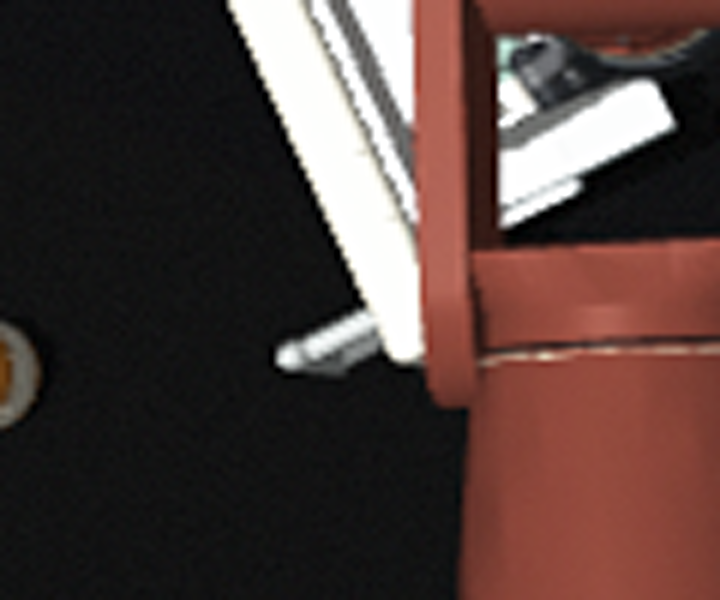

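View pics/m47.png

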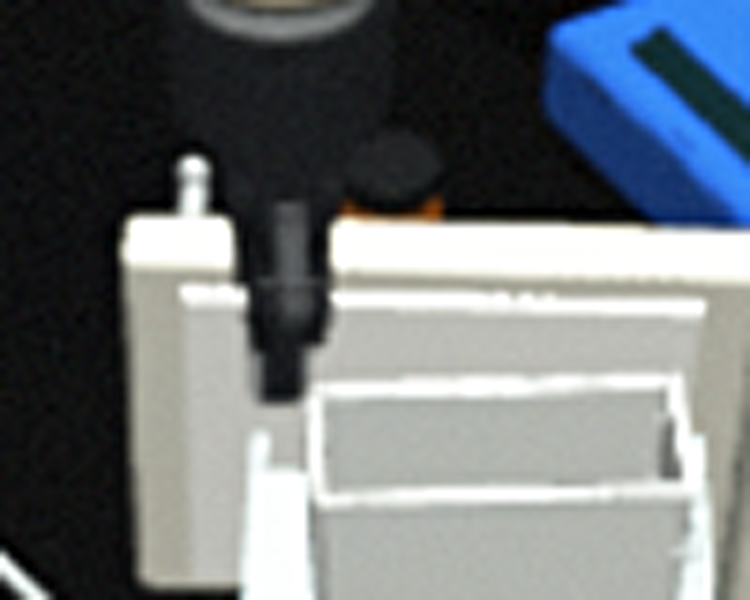

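>>> {"op": "carry_out", "data": {"series": [[-0.47, 0.91, 0.2, 0, 0, 0.9, 0], [-0.47, 0.91, 0, 0, 0, 0.9, 0], [-0.47, 0.91, 0, 0, 0, 0.9, 0], [-0.47, 0.91, 0, 0, 0, 0.9, 0], [-0.47, 0.91, 0, 0, 0, 0.9, 0], [-0.47, 0.91, 0, 0, 0, 0.9, 0], [-0.47, 0.91, 0, 0, 0, 0.9, 0], [-0.47, 0.91, 0, 0, 0, 0.9, 0], [-0.47, 0.91, 0, 0, 0, 0.9, 0], [0, 0, 0, 0, 0, 0.9, 0], [0, 0, 0, 0, 0, 0.9, 0], [0, 0, 0, 0, 0, 0.9, 0]]}}

```text
t: 68.05
tool_pos: [0.3986, 0.3028, 0.24]
tool_rot: [-2.122, -2.317, 0.0]
contact_force: [-0.2, -0.4, 0.3]
opening: 0.0004
```

>>> {"op": "carry_out", "data": {"series": [[0, 0, -0.9, 0, 0, 0.9, 0], [0, 0, -0.9, 0, 0, 0.9, 0], [0, 0, -0.9, 0, 0, 0.9, 0], [0, 0, -0.85, 0, 0, 0, 0], [0, 0, 0, 0, 0, 0, 0]]}}

```text
t: 68.55
tool_pos: [0.3966, 0.3013, 0.1475]
tool_rot: [-1.795, -2.574, 0.01]
contact_force: [-1.1, 0.2, -0.8]
opening: -0.0001
```

```bash
python3 - <<'E'
from seg import *
o=ctrl.get_obs();print(o["tool_pos"],o["tool_rot"],o["opening"],o["contact_force"],o["q"])
R=Rn.from_rotvec(o["tool_rot"]).as_matrix();print("yaw",np.degrees(np.arctan2(R[1,0],R[0,0])))
w=snap("wrist","w48.png");s=snap("scene");t=snap("top")
cv2.imwrite("pics/m48.png",np.hstack([w["frame"],np.vstack([cv2.resize(s["frame"][70:210,240:380],(240,240),interpolation=cv2.INTER_CUBIC),cv2.resize(t["frame"][150:310,110:270],(240,240))[:180]])]))
E
```

```text
[0.39659793 0.30127622 0.14753732] [-1.79515934 -2.57436823  0.00988522] -8.145990009857908e-05 [-1.11820115  0.22535054 -0.82548659] [ 5.00126564e-01 -2.21387798e-01  1.94421619e+00 -2.13714048e-05
  1.42578997e+00  1.47183947e-01]
yaw 110.22251276382524
```

View pics/m48.png

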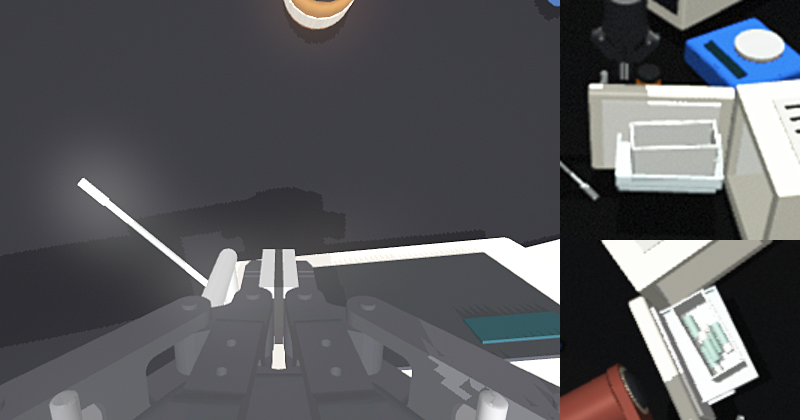

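```bash
python3 - <<'E'
from h import *
H=np.array([.613,.308])
def pos(ph,rho,off):
    d=np.array([np.cos(ph),np.sin(ph)]);out=np.array([d[1],-d[0]]);return H+rho*d+off*out
p=np.array([.3975,.3015])
tg=[pos(np.radians(-156.4),.18,.08),pos(np.radians(-156.4),.18,.062),pos(np.radians(-156.4),.18,.05)]
tg+=[pos(np.radians(a),.18,.0395) for a in np.linspace(-156.4,-57,32)]
for i,q in enumerate(tg):
    r=((q-p)/.025).round(2);p=p+r*.025
    print(r.tolist(),end=" " if i%6 else "\n")
print(p)
E
```

```text
[0.74, 0.31]
[0.29, -0.66] [0.19, -0.44] [0.17, -0.38] [0.09, -0.41] [0.12, -0.39] [0.13, -0.39]
[0.16, -0.38] [0.18, -0.38] [0.2, -0.36] [0.22, -0.35] [0.23, -0.33] [0.26, -0.33]
[0.27, -0.3] [0.3, -0.3] [0.3, -0.27] [0.32, -0.26] [0.34, -0.24] [0.35, -0.22]
[0.36, -0.2] [0.37, -0.18] [0.38, -0.16] [0.39, -0.14] [0.4, -0.11] [0.4, -0.09]
[0.4, -0.08] [0.41, -0.04] [0.42, -0.03] [0.41, 0.0] [0.41, 0.02] [0.41, 0.05]
[0.41, 0.06] [0.4, 0.09] [0.4, 0.12] [0.39, 0.13] [0.678  0.1355]
```

>>> {"op": "carry_out", "data": {"series": [[0.74, 0.31, 0.15, 0, 0, 0, 0], [0.29, -0.66, 0, 0, 0, 0, 0], [0.19, -0.44, 0, 0, 0, 0, 0], [0.17, -0.38, 0, 0, 0, 0, 0], [0.09, -0.41, 0, 0, 0, 0.55, 0], [0.12, -0.39, 0, 0, 0, 0.55, 0], [0.13, -0.39, 0, 0, 0, 0.55, 0]]}}

```text
t: 69.4
tool_pos: [0.4424, 0.2432, 0.1559]
tool_rot: [1.576, 2.718, 0.003]
contact_force: [-0.5, 0.8, 0.5]
opening: -0.0001
```

```bash
cat > lk2.py <<'E'
import sys
from seg import *
n=sys.argv[1]
o=ctrl.get_obs();print(o["tool_pos"],o["tool_rot"],o["contact_force"])
w=snap("wrist");s=snap("scene");t=snap("top",f"t{n}.png")
cv2.imwrite(f"pics/m{n}.png",np.hstack([w["frame"],np.vstack([cv2.resize(s["frame"][70:230,240:400],(240,240),interpolation=cv2.INTER_CUBIC),cv2.resize(t["frame"][120:280,130:290],(240,240))[:180]])]))
E
python3 lk2.py 49
```

```text
[0.44242195 0.24322433 0.15588136] [1.57551361 2.71766863 0.00287007] [-0.48942615  0.77153507  0.52145042]
```

View pics/m49.png

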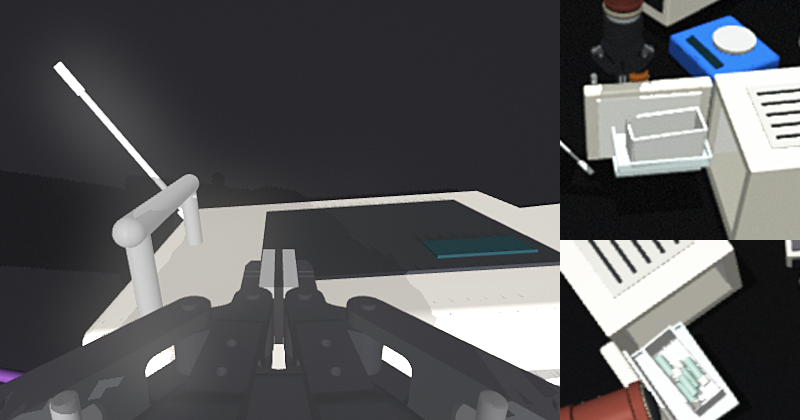

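>>> {"op": "carry_out", "data": {"series": [[0.16, -0.38, 0, 0, 0, 0.55, 0], [0.18, -0.38, 0, 0, 0, 0.55, 0], [0.2, -0.36, 0, 0, 0, 0.55, 0], [0.22, -0.35, 0, 0, 0, 0.55, 0], [0.23, -0.33, 0, 0, 0, 0.55, 0], [0.26, -0.33, 0, 0, 0, 0.55, 0], [0.27, -0.3, 0, 0, 0, 0.55, 0], [0.3, -0.3, 0, 0, 0, 0.55, 0]]}}

```text
t: 70.35
tool_pos: [0.4873, 0.1754, 0.1552]
tool_rot: [-0.945, -2.995, -0.0]
contact_force: [-0.6, 0.4, 1.4]
opening: 0.0001
```

```bash
python3 lk2.py 50
```

```text
[0.48725897 0.1753615  0.15520047] [-9.45107917e-01 -2.99502197e+00 -1.02798254e-04] [-0.5511856   0.38430274  1.42644189]
```

View pics/m50.png

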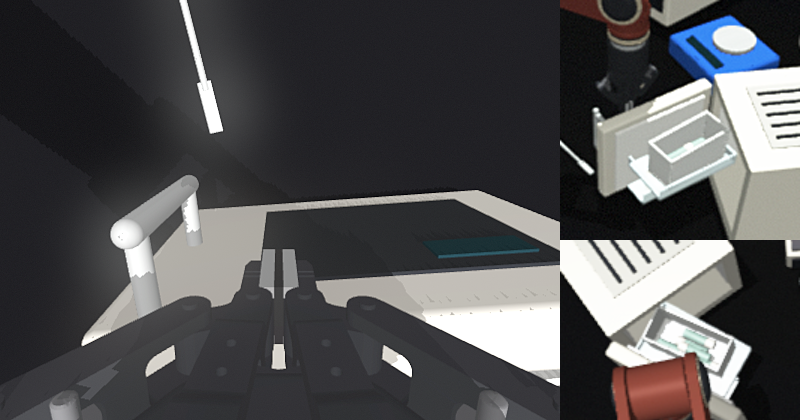

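>>> {"op": "carry_out", "data": {"series": [[0.3, -0.27, 0, 0, 0, 0.55, 0], [0.32, -0.26, 0, 0, 0, 0.55, 0], [0.34, -0.24, 0, 0, 0, 0.55, 0], [0.35, -0.22, 0, 0, 0, 0.55, 0], [0.36, -0.2, 0, 0, 0, 0.55, 0], [0.37, -0.18, 0, 0, 0, 0.55, 0], [0.38, -0.16, 0, 0, 0, 0.55, 0], [0.39, -0.14, 0, 0, 0, 0.55, 0], [0.4, -0.11, 0, 0, 0, 0.55, 0], [0.4, -0.09, 0, 0, 0, 0.55, 0]]}}

```text
t: 71.5
tool_pos: [0.5774, 0.1288, 0.1549]
tool_rot: [-0.097, -3.139, 0.001]
contact_force: [-1.0, -1.2, 0.0]
opening: 0.0004
```

```bash
python3 lk2.py 51
```

```text
[0.57736413 0.12875894 0.15485754] [-9.71391464e-02 -3.13869434e+00  7.55958909e-04] [-1.00966666 -1.16252328  0.0348181 ]
```

View pics/m51.png

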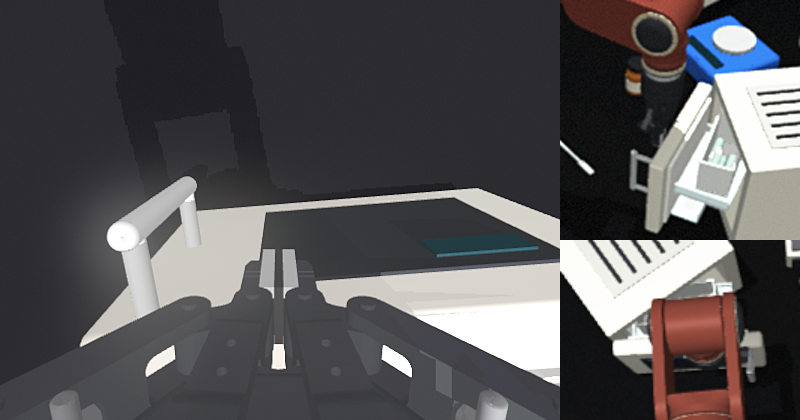

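>>> {"op": "carry_out", "data": {"series": [[0.4, -0.08, 0, 0, 0, 0.55, 0], [0.41, -0.04, 0, 0, 0, 0.55, 0], [0.42, -0.03, 0, 0, 0, 0.55, 0], [0.41, 0, 0, 0, 0, 0.55, 0], [0.41, 0.02, 0, 0, 0, 0.55, 0]]}}

```text
t: 72.15
tool_pos: [0.6283, 0.1257, 0.1549]
tool_rot: [0.334, -3.122, -0.0]
contact_force: [-1.6, -1.3, 0.6]
opening: 0.0001
```

>>> {"op": "carry_out", "data": {"series": [[0.41, 0.05, 0, 0, 0, 0.55, 0], [0.41, 0.06, 0, 0, 0, 0.55, 0], [0.4, 0.09, 0, 0, 0, 0.55, 0]]}}

```text
t: 72.45
tool_pos: [0.6589, 0.1306, 0.1549]
tool_rot: [0.59, -3.084, 0.0]
contact_force: [-1.3, -1.4, 0.1]
opening: 0.0001
```

```bash
python3 lk2.py 52
```

```text
[0.65894021 0.13063829 0.15485812] [ 5.89622154e-01 -3.08440028e+00  7.59155269e-05] [-1.33163386 -1.41950229  0.12226412]
```

View pics/m52.png

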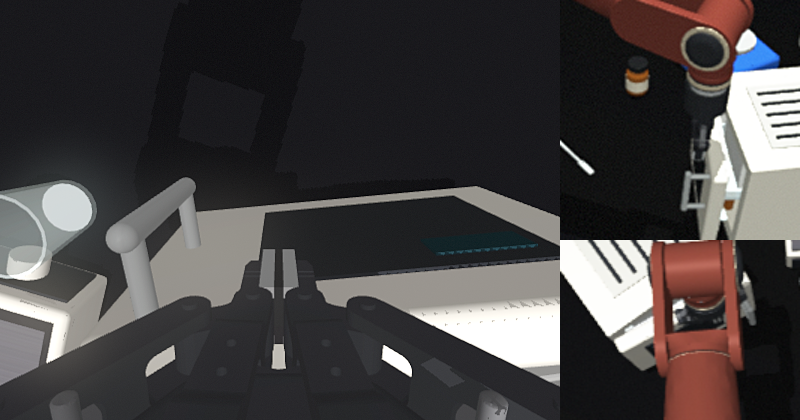

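>>> {"op": "carry_out", "data": {"series": [[0.4, 0.12, 0, 0, 0, 0.5, 0], [0.3, 0.14, 0, 0, 0, 0.3, 0]]}}

```text
t: 72.8
tool_pos: [0.6765, 0.1367, 0.155]
tool_rot: [0.712, -3.059, 0.001]
contact_force: [-1.0, -2.1, 0.1]
opening: 0.0
```

>>> {"op": "carry_out", "data": {"series": [[0.17, 0.1, 0, 0, 0, 0, 0], [0.08, 0.05, 0, 0, 0, 0, 0]]}}

```text
t: 73.0
tool_pos: [0.6834, 0.1408, 0.1551]
tool_rot: [0.71, -3.06, -0.0]
contact_force: [-1.0, -0.5, -0.2]
opening: -0.0002
```

```bash
python3 lk2.py 53
```

```text
[0.68338502 0.14080274 0.15507204] [ 7.10483970e-01 -3.06005715e+00 -9.09115860e-05] [-1.04149004 -0.5373843  -0.17484259]
```

View pics/m53.png

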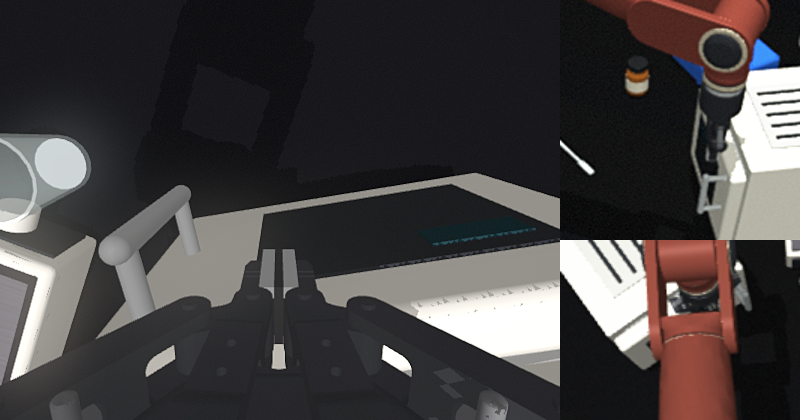

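>>> {"op": "carry_out", "data": {"series": [[0.1, 0.065, 0, 0, 0, 0, 0], [0, 0, 0, 0, 0, 0, 0]]}}

```text
t: 73.35
tool_pos: [0.6851, 0.1417, 0.155]
tool_rot: [0.711, -3.058, 0.001]
contact_force: [-4.2, -2.3, 1.1]
opening: 0.0002
```

>>> {"op": "carry_out", "data": {"series": [[0.1, 0.065, 0, 0, 0, 0, 0], [0, 0, 0, 0, 0, 0, 0]]}}

```text
t: 73.55
tool_pos: [0.6849, 0.1417, 0.155]
tool_rot: [0.709, -3.05, 0.003]
contact_force: [-14.5, -6.8, 5.7]
opening: 0.0001
```

>>> {"op": "carry_out", "data": {"series": [[0.08, 0.055, 0, 0, 0, 0, 0], [0, 0, 0, 0, 0, 0, 0]]}}

```text
t: 73.75
tool_pos: [0.6848, 0.1416, 0.155]
tool_rot: [0.707, -3.044, 0.006]
contact_force: [-21.9, -12.2, 10.0]
opening: -0.0003
```

>>> {"op": "carry_out", "data": {"series": [[-0.3, -0.19, 0, 0, 0, 0, 0], [-0.84, -0.54, 0, 0, 0, 0, 0], [-0.84, -0.54, 0, 0, 0, 0, 0], [-0.84, -0.54, 0.5, 0, 0, 0, 0], [-0.84, -0.54, 1, 0, 0, 0, 0], [-0.84, -0.54, 1, 0, 0, 0, 0], [-0.84, -0.54, 0, 0, 0, 0, 0], [-0.84, -0.54, 0, 0, 0, 0, 0], [-0.84, -0.54, 0, 0, 0, 0, 0], [-0.84, -0.84, 0, 0, 0, 0, 0], [0, -1, 0, 0, 0, 0, 0]]}}

```text
t: 74.85
tool_pos: [0.4927, -0.0135, 0.2179]
tool_rot: [-0.713, 3.057, -0.0]
contact_force: [1.0, -0.6, 0.1]
opening: 0.0003
```

```bash
python3 - <<'E'
from seg import *
o=ctrl.get_obs();print(o["t"],o["tool_pos"],o["contact_force"])
s=snap("scene","s54.png");t=snap("top","t54.png")
cv2.imwrite("pics/m54.png",np.hstack([cv2.resize(t["frame"][50:230,100:280],(400,400),interpolation=cv2.INTER_CUBIC),cv2.resize(s["frame"][90:250,300:460],(400,400),interpolation=cv2.INTER_CUBIC)]))
print(mk(t,"door_handle"),mk(s,"door_handle"))
E
```

```text
74.85 [ 0.49273572 -0.01354416  0.21789214] [ 1.02038905 -0.5683438   0.14604478]
[(0.69, array([253.4  , 159.684]))] [(0.92, array([334.376, 192.99 ]))]
```

View pics/m54.png

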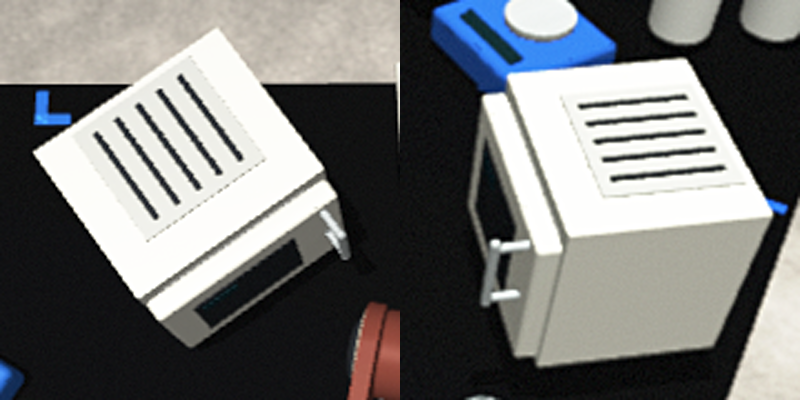

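View pics/s54.png

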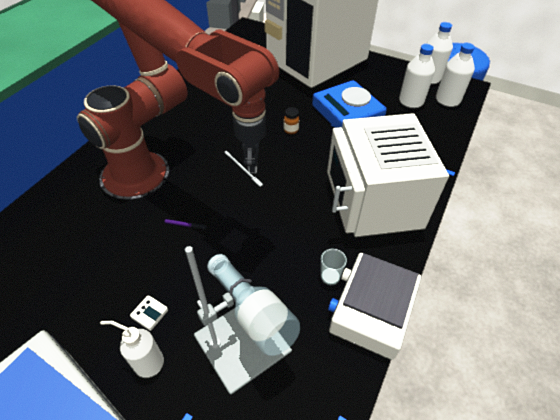

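View pics/t54.png

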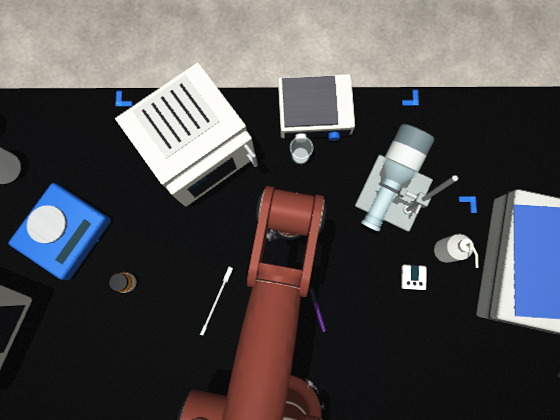

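```bash
python3 - <<'E'
from seg import *
t=cv2.imread("pics/t54.png");s=cv2.imread("pics/s54.png")
a=cv2.resize(t[115:215,155:265],(660,600),interpolation=cv2.INTER_CUBIC)
cv2.imwrite("pics/m55.png",a)
b=cv2.resize(s[110:240,325:375],(231,600),interpolation=cv2.INTER_CUBIC);cv2.imwrite("pics/m56.png",np.hstack([a[:,:560],b])[:, :800])
E
```

```text
(no output)
```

View pics/m56.png

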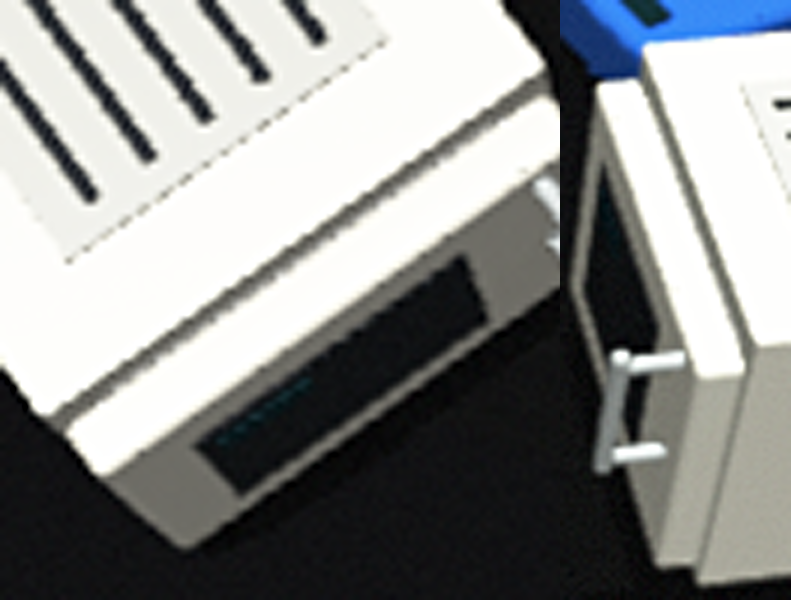

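```bash
python3 -c "
from station import ctrl
print(ctrl.finish_job(), ctrl.get_obs()['t'])"
```

```text
the job is handed in; nothing more can be done
the job is handed in; nothing more can be done
```

I put all five vials in the tub, stood the tub upright in the door rack, shut the door and handed the job in at about 75 s. I picked up three loose vials and freed two from the flask with light taps.

**Last checks**
- **Vials:** five were visible in the tub just before it went into the rack, the neck looked empty, and none showed elsewhere on the bench. The lifted weight was about 4 N, roughly what a tub with five vials should weigh, though that reading is noisy.
- **Tub:** it stood level inside the rack fence and stayed put in the pictures taken while the door swung. I could no longer see it once the door was shut.
- **Door:** it came to a firm stop at about 25 N of pushing. The seam looks even in both pictures.
- **Other items:** the wash bottle, beaker, amber jar and timer look unmoved in the last pictures.

**What went wrong or disagreed**
- The fingers ended about 33 mm short of the stated TCP, so the first grasp closed on nothing. I corrected for this from then on.
- Two sampled taps pressed harder than I wanted, at 54 N and 45 N; the others I read were at most 28 N. I also made about three taps that barely touched the flask, so the tapping took more strikes than planned.
- Force built up to about 50 N while I pulled the door open by its handle. I let go there, with the door open far enough.
- While lowering the tub into the rack, something touched at about 27 N and swung the door a few degrees further open. The tub still settled inside the fence.

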